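Tilt test on a hand-cranked stand

TASK

Run a tilt test: lay the small black connector block flat in the tray of the crank stand and fold the crank's handle out until it stands square to its arm, then crank until the tray is tipped 30 degrees towards the robot's side (front edge down) and keep it there for a good second. Then crank the tray back to level and let go, with the block still lying in it and the handle left folded out. Do not move the tray before the handle is folded out, and leave the other things on the bench where they are.

Things in the scene. Friction and masses are not known exactly. Their poses are not given: they have to be found in the camera images.
- block_center (a point): centre of the small black connector block, a loose bar 26 (x) x 69 (y) x 20 (z) mm with a cable stub at one end, 60 to 130 g; the point is 10 mm above its underside. It lies on the bench, z up, in a row along y (about 85 mm apart, any order) with a clear fuse box and a round tin.
- tilt_stand: hand-cranked tilt stand, fixed to the bench: base plate 180 x 146 x 12 mm (x -127 to +53), grey wedge gearbox 110 mm wide in front (x -119 to +12), behind it two cheeks 10 mm thick, 126 mm over the outside, 215 mm high, carrying the tray. Origin on the bench under the tilt axis, which runs along y at z = 200 mm; x to the back, y left, z up. A white scale disc (radius 42) stands on the left cheek.
- crank_hub (a point): where the crank's axis leaves the gearbox's face: x -65, y 0, z 60 mm in the stand's frame, same axes. The face slopes: the crank's axis points to the robot and up, (-0.574, 0, 0.819) in the stand's frame; up the face is (0.819, 0, 0.574). The tray overhangs the top of the crank's circle: come in along the crank's axis, tilted about 35 degrees.
- crank_arm (a joint): turn of the crank, rad, stops at -2.1 and 5.6. 0: arm points straight up the face, tray level; grows clockwise as seen looking at the face (from up towards the stand's -y side). Starts between -1.3 and 1.3. The arm is 12 mm wide, 20 to 28 mm off the face, 40 mm from axis to folding hinge. It takes about 2.5 N at the handle and stays where left.
- fold_handle (a joint): folding of the handle, rad: 0 = folded flat on the arm, pointing from the hinge back across the crank's axis; 1.571 = unfolded against its stop, square out of the arm, parallel to the crank's axis. It swings in the plane of arm and crank axis. A stiff hinge (about 0.12 N m) keeps it where it is left.
- fold_hinge (a point): the handle's folding hinge, on the arm's end, 40 mm from the crank's axis and 36 mm off the face. Its frame is the arm's: x along the arm outwards, z along the crank's axis out of the face, y the hinge pin.
- grip_middle (a point): middle of the handle's round black grip, 32 mm from the folding hinge. The grip is 16 mm thick and 44 mm long (from 10 to 54 mm from the hinge) and spins freely about its own length, so the hand need not turn while cranking. x of its frame points along the handle towards the hinge.
- tray (a joint): tilt of the tray, rad: 0 level, positive with its front (robot-side) edge down; always the crank's turn divided by 8 (30 degrees = 0.524 rad = 4.19 rad of crank). On the stand's scale disc a dark pointer shows it: ticks every 10 degrees, the two long thick ones are level (straight up) and 30 degrees (leaning to the front).
- tray_floor (a point): middle of the tray's floor, on its upper surface, 4 mm below the tilt axis (196 mm above the bench when level); z is square out of the tray, x and y as the stand's when level. The aluminium tray is 92 x 92 mm outside, 84 x 84 inside, its rim 12 mm high above the floor.
- tray_front (a point): middle of the top of the tray's front rim, 46 mm in front of the tilt axis and 8 mm above it
- fuse_box: bystander: clear box, 31 x 47 x 19 mm, origin under its centre
- flux_tin: bystander: round tin, 52 mm across, 22 mm high, origin under its centre
- dropper_bottle: bystander: white dropper bottle, 35 mm across, 95 mm high, stands between the row and the stand; origin under its centre
- tape_roll: bystander: roll of black tape, 61 mm across, 19 mm high, lies in front of the stand to the right; origin under its centre
Mind the look-alikes: they are no part of the job. What is shaped like the part that bears block_center but blue is not meant.

How it is judged:
By the outcome, as a careful person would: the job done as asked, in the order asked, and still so for the second after the job is handed in, with the robot touching nothing.
It also fails if it takes over 72 s, if anything falls off the work surface, if the arm or the gripper's body presses on something with over 40 N, if the wrist force passes 120 N, or if a joint passes its speed limit or range.

ROBOT

A 6-joint arm with a two-finger parallel gripper is mounted at the origin on a cart in front of the work surface, level with it; the furniture and walls round the work are solid. World frame = base frame: x ahead of the robot, y to its left, z up, the work surface at z = 0. Lengths are in mm, angles in rad, forces in N, time in s.
With the tool pointing down it reaches from about 325 to 900 mm from the base axis. Payload 6.1 kg.
Tool frame: the origin (TCP) lies at the very end of the fingers, on their centre line; the grasp point (between the pads) lies 19 mm behind it; z points along the fingers, x is the direction in which the jaws open and shut, and the axes are right-handed (so a half turn about z gives the same grasp; the last joint's range is limited). The gripper opens to 87 mm and grips with 3 to 60 N. Pads are 19 mm wide; open, the fingers measure 117 mm over their backs; the gripper's body (75 mm by 190 mm) begins 51 mm behind the grasp point.
Start: joints at [1.058, 0.22, 1.526, -0, 1.395, -0.126], TCP at [235.764, 578.818, 222.538] pointing down, gripper open.
Joint ranges: [-2.98, 2.98], [-0.91, 2.08], [0.09, 2.57], [-1.24, 4.39], [0.2, 2.65], [-2.68, 2.68]. Speed limits (rad/s): [2.57, 2.57, 3.01, 3.14, 3.14, 3.14].

INTERFACE

Orientations are given as a unit quaternion [w, x, y, z].
In Python, from station import arm gives the robot as it stands.
- The arm moves only by the tool play_rows, never from a script. Its argument "targets" is a list of rows, each a list of 3 entries, a list of its own where there are three numbers: the shift along the world's x, y, z scaled (see below), then the turn, a rotation vector about the world's x, y, z scaled (see below), then the gripper's target within -1 to 1 (fully open at 1, half-way at 0, shut at -1). A call has 1 to 8 rows; each row shifts and turns the commanded pose from where the row before left it; what a row does not reach is not made up. The controller multiplies each number of a shift by 50 mm and each number of a turn by pi/2 rad. A row lasts 1/10 s, in which the tool goes at most 50 mm and 8.59 degrees, less where a joint would pass 70% of its speed; a pose out of reach is approached as far as the arm can. A call with a number of a shift or a turn outside -1 to 1 is refused whole. A call with a gripper value outside its range is refused whole. The fingers move at their own pace and stop on an object; the grip force is fixed at half the most. Time passes only in rows, so rows that do not move let the fingers close. It gives the time, the measured TCP pose, the force and the opening at its end, in the units of the state.
- arm.get_state(): the state, without advancing time (a new reading comes with each control period).
- arm.capture(name): name is "side" or "top"; returns the picture (400x640x3 uint8, red, green, blue); there is no depth.
- arm.camera_info(name): a dict with "fx", "fy", "cx", "cy" (pixels), "camera_from_world" (4x4, takes a point from world to camera coordinates). Camera axes: x right, y down, z forward; pixel columns grow to the right and rows downward; lengths in mm; the calibration is good to about 2 mm. A picture is of the moment at which its call begins. camera_info takes no time and is no camera call.
- arm.finish_job(): hands the job in, once; it reports no verdict.
The state is a dict: "time_s": time; "joints": joint angles; "joint_vel": joint speeds; "effort": joint torques, N m; "tcp_pos": TCP position; "tcp_rot": TCP orientation; "wrist_force": force on the tool from outside, world axes, zero at the start; "wrist_torque": the same for the moment, N m; "gripper_width": opening from 0.0 (shut) to 1.0 (fully open).
Only numpy, scipy, OpenCV 4.12 (cv2) and the standard library are available. Lean on these libraries where they do the work, as an engineer would, in place of code of your own. Each camera call takes 0.05 s, during which the arm holds its last target.

## Working session

There is one attempt and no reset: what is moved stays moved. The work goes in short steps, Python scripts to look and compute and a tool call to move; the robot and the scene stay as the last step left them, time stands still between calls to the robot, and variables do not carry over. Pictures are saved under pics/ and viewed, and the job is handed in when it is done.

Besides the shell and the picture viewer there is one more tool, called after "Request:" as name([rows], argument=value, ...), one row to a line, values as JSON. play_rows: Moves the arm, as the interface text tells. Shifts and turns lie within -1 to 1; 1 stands for 50 mm of shift or pi/2 rad of turn. Its arguments: {"type":"object","properties":{"targets":{"type":"array"}},"required":["targets"]}

```bash
ls; mkdir -p pics; python3 - <<'E'
from station import arm
import cv2,numpy as np
print(arm.get_state())
for n in("side","top"):
    im=arm.capture(n); cv2.imwrite(f"pics/{n}0.png",im[:,:,::-1])
    i=arm.camera_info(n); print(n,i)
    T=np.array(i["camera_from_world"]); print(-T[:3,:3].T@T[:3,3])
E
```

```text
pics
{'time_s': 0.0, 'joints': array([ 1.05789275e+00,  2.21201237e-01,  1.52760739e+00, -2.14289887e-05,
        1.39473135e+00, -1.26093813e-01]), 'joint_vel': array([ 0.00243502, -0.0001882 , -0.00040787,  0.00068983,  0.00082149,
       -0.00175091]), 'effort': array([-2.23700292e-03, -4.94612074e+01, -3.87383580e+01,  6.95911213e-02,
        5.73146960e-02, -1.51158456e-04]), 'tcp_pos': array([235.46798645, 578.26812921, 221.45466891]), 'tcp_rot': array([ 4.46817341e-04,  8.29828599e-01,  5.58017516e-01, -8.65148204e-04]), 'wrist_force': array([0.81439956, 0.56308205, 0.48744725]), 'wrist_torque': array([ 0.06330216, -0.00979075, -0.04940849]), 'gripper_width': 1.000172984860304}
side {'fx': 468.239479111436, 'fy': 468.239479111436, 'cx': 318.6468723130168, 'cy': 194.98785457099893, 'camera_from_world': array([[ 9.16585360e-01, -3.99644945e-01,  1.24577481e-02,
        -3.22655218e+02],
       [-1.70489709e-01, -4.18820992e-01, -8.91920532e-01,
         3.57190735e+02],
       [ 3.61669099e-01,  8.15397384e-01, -4.52020541e-01,
         1.17828386e+03],
       [ 0.00000000e+00,  0.00000000e+00,  0.00000000e+00,
         1.00000000e+00]])}
[ -69.51046836 -940.11812769  855.21381589]
top {'fx': 389.7662811381507, 'fy': 389.7662811381507, 'cx': 325.39490414343953, 'cy': 192.93569428597561, 'camera_from_world': array([[ 2.14670934e-02, -9.99716567e-01, -1.02931882e-02,
         3.06444307e+02],
       [-9.88881067e-01, -1.97168192e-02, -1.47395668e-01,
         4.97359626e+02],
       [ 1.47150942e-01,  1.33428955e-02, -9.89024048e-01,
         1.14292951e+03],
       [ 0.00000000e+00,  0.00000000e+00,  0.00000000e+00,
         1.00000000e+00]])}
[ 317.06789483  300.91381179 1206.84771045]
```

View pics/side0.png

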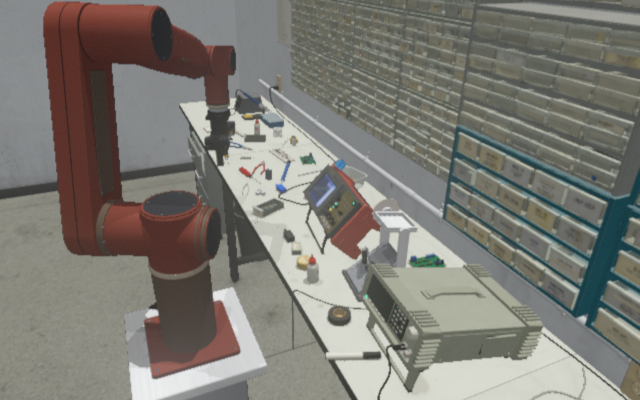

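View pics/top0.png

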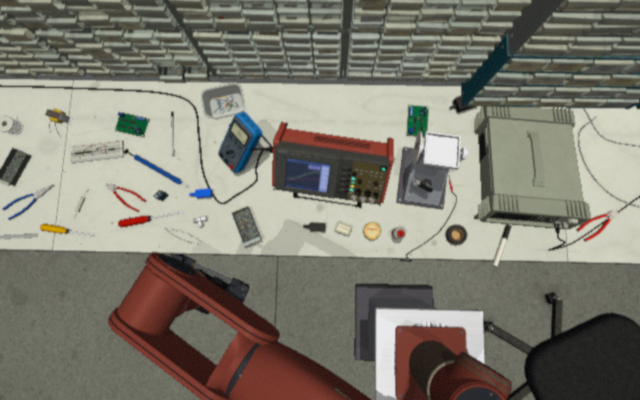

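```bash
cat > h.py <<'E'
import numpy as np,cv2
from station import arm
def cam(n):
    i=arm.camera_info(n);T=np.array(i["camera_from_world"]);return i,T
def ray(n,u,v):
    i,T=cam(n);d=np.array([(u-i["cx"])/i["fx"],(v-i["cy"])/i["fy"],1.]);R=T[:3,:3]
    return -R.T@T[:3,3],R.T@d
def onz(n,u,v,z):
    o,d=ray(n,u,v);return o+d*(z-o[2])/d[2]
def proj(n,p):
    i,T=cam(n);q=T[:3,:3]@np.asarray(p,float)+T[:3,3]
    return np.array([i["fx"]*q[0]/q[2]+i["cx"],i["fy"]*q[1]/q[2]+i["cy"]])
def crop(im,x0,y0,x1,y1,s,f):
    c=cv2.resize(im[y0:y1,x0:x1,::-1],None,fx=s,fy=s,interpolation=cv2.INTER_CUBIC);cv2.imwrite(f,c)
E
python3 - <<'E'
from h import *
t=cv2.imread("pics/top0.png")[:,:,::-1];s=cv2.imread("pics/side0.png")[:,:,::-1]
crop(t,295,125,495,255,4,"pics/t1.png")
crop(s,270,195,430,315,5,"pics/s1.png")
for u,v in((315,227),(343,228),(372,231),(398,234),(456,234)):print(onz("top",u,v,15))
E
```

```text
[388.64485395 346.46549359  15.        ]
[387.38248684 260.99366292  15.        ]
[380.11475165 172.64682795  15.        ]
[372.68318844  93.72855928  15.        ]
[376.37575944 -81.85421045  15.        ]
```

View pics/t1.png

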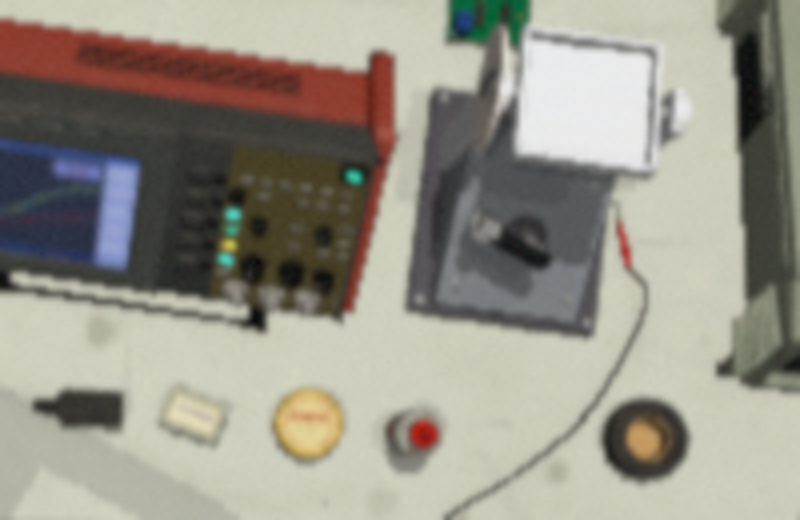

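View pics/s1.png

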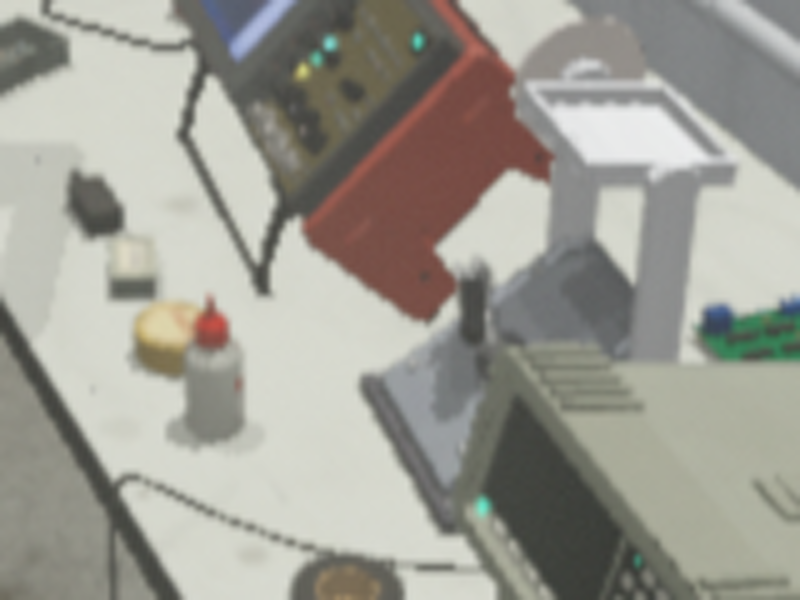

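```bash
python3 - <<'E'
from h import *
t=cv2.imread("pics/top0.png")[:,:,::-1];s=cv2.imread("pics/side0.png")[:,:,::-1]
crop(t,394,125,474,215,6.6,"pics/t2.png")
crop(s,335,195,425,305,5.4,"pics/s2.png")
crop(t,295,210,345,245,12,"pics/t3.png")
E
```

```text
(no output)
```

View pics/t2.png

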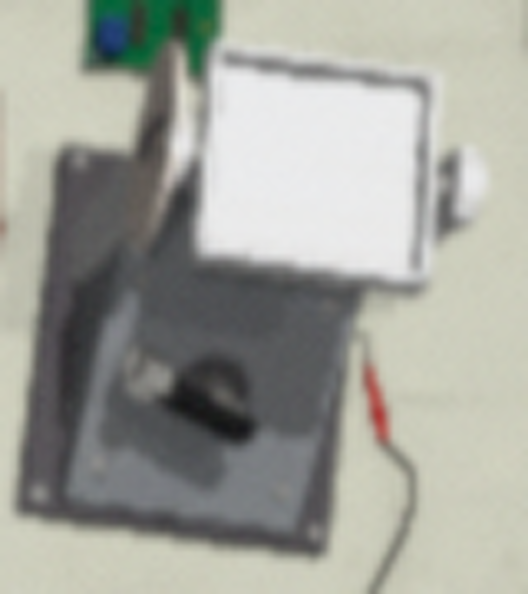

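View pics/s2.png

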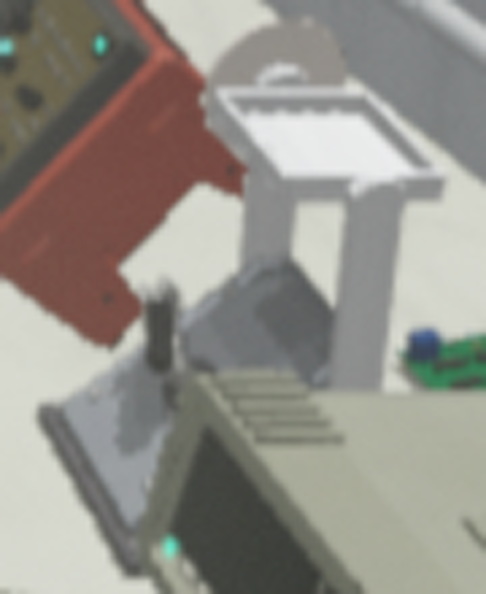

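View pics/t3.png

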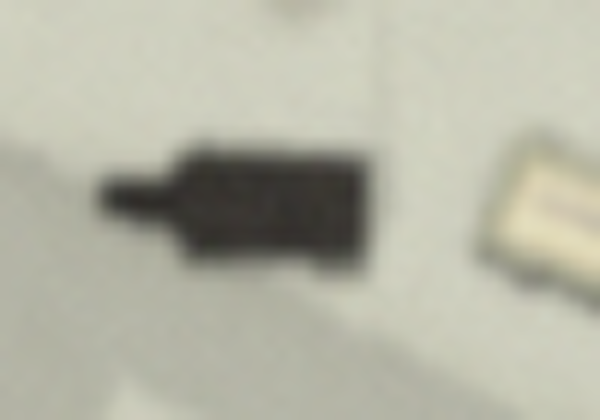

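```bash
python3 - <<'E'
from h import *
f=lambda x,y:(394+(x+.5)/6.6-.5,125+(y+.5)/6.6-.5)
print("tray")
c=[onz("top",*f(*p),208) for p in((212,45),(440,70),(428,288),(198,265))]
for p in c:print(p.round(1))
print(np.mean(c,0).round(1))
B=[onz("top",*f(*p),10) for p in((62,148),(20,512),(325,546))]
print("base");[print(p.round(1)) for p in B]
S=[onz("top",*f(*p),12) for p in((80,160),(40,493),(315,530))]
print("screw");[print(p.round(1)) for p in S]
for q in(B,S):
    l=q[0]-q[1];r=q[1]-q[2];print(np.linalg.norm(l),np.linalg.norm(r),np.arctan2(l[1],l[0]),np.arctan2(-r[0],r[1]),"ctr",(q[0]+q[2])/2)
g=lambda x,y:(295+(x+.5)/12-.5,210+(y+.5)/12-.5)
for p in((180,205),(368,205),(98,195),(274,155),(274,262)):print("blk",onz("top",*g(*p),20).round(1),onz("top",*g(*p),0).round(1))
t=cv2.imread("pics/top0.png");m=(t[205:250,295:330].max(2)<75).astype(np.uint8);cc=cv2.connectedComponentsWithStats(m);print(cc[2],cc[3])
E
```

```text
tray
[635.6  52.5 208. ]
[626.9 -38.2 208. ]
[537.7 -30.9 208. ]
[545.3  59.5 208. ]
[586.4  10.7 208. ]
base
[646.4  75.6  10. ]
[470.8  96.6  10. ]
[457.6 -45.3  10. ]
screw
[640.2  67.5  12. ]
[479.6  87.5  12. ]
[464.8 -40.2  12. ]
176.93673347893926 142.47824283307295 -0.11882524506121621 -0.09218333231279066 ctr [552.04412959  15.14992734  10.        ]
161.77579910744382 128.63825412261014 -0.12440604176617498 -0.11551394571299538 ctr [552.49167006  13.60734769  12.        ]
blk [389.1 362.9  20. ] [390.4 363.9   0. ]
blk [390.1 315.3  20. ] [391.4 315.5   0. ]
blk [391.2 383.8  20. ] [392.5 385.2   0. ]
blk [402.3 339.4  20. ] [403.7 340.    0. ]
blk [375.2 338.7  20. ] [376.2 339.4   0. ]
[[   0    0   35   45 1458]
 [   9   18   21    8  117]] [[16.69067215 22.01165981]
 [20.85470085 21.85470085]]
```

```bash
cat >> h.py <<'E'
O=np.array([587.5,10.7,0.]);YAW=-0.095
def W(p):
    c,s=np.cos(YAW),np.sin(YAW);return O+np.array([[c,-s,0],[s,c,0],[0,0,1]])@np.asarray(p,float)
HUB=np.array([-65,0,60.]);AX=np.array([-.574,0,.819]);UP=np.array([.819,0,.574]);RT=np.array([0,-1.,0])
def crank(a,f):  # hinge, grip mid, tip in world ; f fold
    d=np.cos(a)*UP+np.sin(a)*RT
    h=HUB+40*d+36*AX; g=-np.cos(f)*d+np.sin(f)*AX
    return W(HUB),W(HUB+36*AX),W(h),W(h+10*g),W(h+32*g),W(h+54*g),g,d
def overlay(a,f,tag,tilt=None,src=None):
    for n,(x0,y0,x1,y1,s) in {"top":(394,125,474,215,6.6),"side":(335,195,425,305,5.4)}.items():
        im=cv2.imread(src[n])if src else cv2.imread(f"pics/{n}0.png")
        c=cv2.resize(im[y0:y1,x0:x1],None,fx=s,fy=s,interpolation=cv2.INTER_CUBIC)
        P=crank(a,f)[:6];tl=a/8
        fr=[W([x*np.cos(tl)+8*0-(-np.sin(tl))*8*1 if 0 else x*np.cos(tl)-8*np.sin(tl)*-1*-1,y,200+8*np.cos(tl)+x*np.sin(tl)]) for x in(-46,46) for y in(-46,46)]
        bp=[W([x,y,12]) for x in(-127,53) for y in(-73,73)]
        for L,col in((P,(0,0,255)),(fr,(0,200,0)),(bp,(255,0,0))):
            for p in L:
                q=(proj(n,p)-[x0,y0]+.5)*s-.5;cv2.circle(c,tuple(int(v) for v in q.round()),3,col,1)
        cv2.imwrite(f"pics/{n}_{tag}.png",c)
E
python3 -c "
from h import *
overlay(-1.15,0.,'o1')
for i,p in enumerate(crank(-1.15,0)[:6]):print(p.round(),proj('top',p).round(1),proj('side',p).round(1))"
```

```text
[523.  17.  60.] [426.2 183.3] [370.7 266.7]
[502.  19.  89.] [428.1 188.5] [364.7 259.5]
[519.  54.  99.] [416.6 182. ] [364.2 249.2]
[515.  45.  97.] [419.5 183.6] [364.3 251.7]
[506.  26.  91.] [425.8 187.2] [364.6 257.4]
[496.   7.  86.] [432.1 190.8] [364.9 263.2]
```

View pics/top_o1.png

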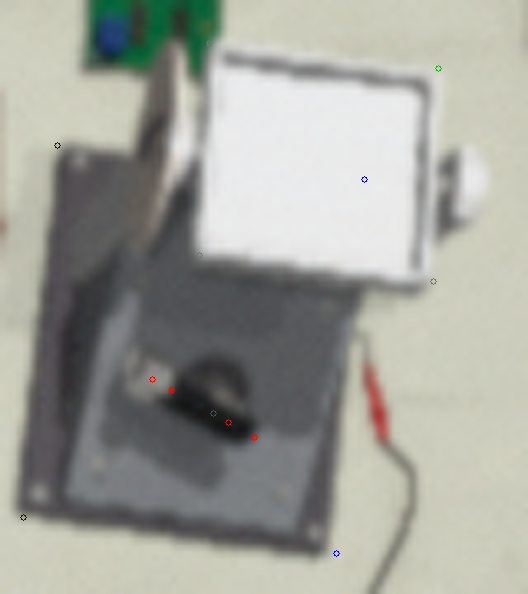

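View pics/side_o1.png

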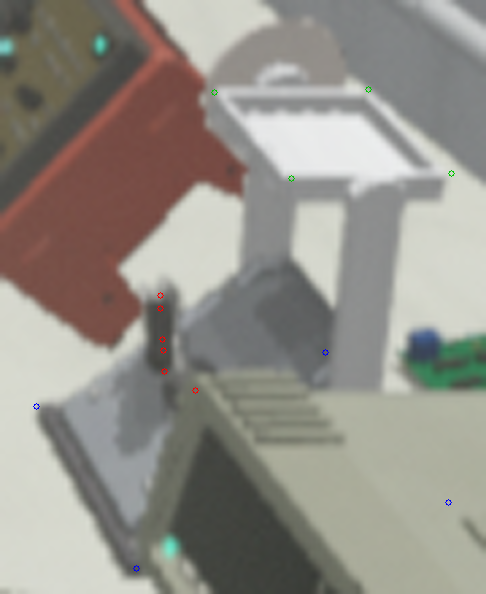

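```bash
sed -i 's/^O=.*/O=np.array([586.5,11.3,0.]);YAW=-0.095/' h.py; python3 - <<'E'
from h import *
t=cv2.imread("pics/top0.png")[:,:,::-1];s=cv2.imread("pics/side0.png")[:,:,::-1]
crop(s,180,80,260,180,6,"pics/s3.png")
crop(t,110,240,270,330,5,"pics/t4.png")
for z in(0,120,200): print(z,[onz("top",u,v,z).round() for u,v in((478,108),(480,218),(392,160),(382,203))])
for z in(0,70,222): print(proj("side",[235.5,578,z]))
# block yaw
b=t[205:250,295:330].max(2)<75
v,u=np.nonzero(b);k=u>14
for c in range(9,31):
    w=255.-t[205:250,295+c].astype(float).max(1); 
    r=v[u==c]; 
    if len(r): print(c+295,205+r.mean(),len(r),end=" | ")
E
```

```text
0 [array([ 783., -169.,    0.]), array([ 428., -162.,    0.]), array([606., 109.,   0.]), array([468., 140.,   0.])]
120 [array([ 737., -122.,  120.]), array([ 417., -116.,  120.]), array([577., 128., 120.]), array([453., 156., 120.])]
200 [array([706., -91., 200.]), array([410., -85., 200.]), array([558., 141., 200.]), array([443., 167., 200.])]
[227.47065065 215.2213033 ]
[226.01647884 198.43203783]
[222.66497805 159.73699763]
304 226.0 1 | 305 226.5 2 | 306 226.5 2 | 307 226.5 2 | 308 226.5 2 | 309 226.5 4 | 310 226.5 6 | 311 227.0 7 | 312 226.5 8 | 313 227.0 7 | 314 227.0 7 | 315 227.0 7 | 316 227.0 7 | 317 227.0 7 | 318 227.0 7 | 319 227.0 7 | 320 227.0 7 | 321 227.0 7 | 322 227.0 7 | 323 227.0 7 | 324 226.5 6 |
```

View pics/s3.png

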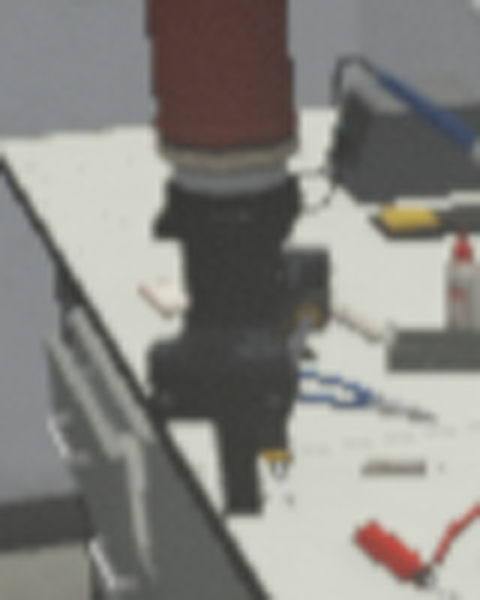

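View pics/t4.png

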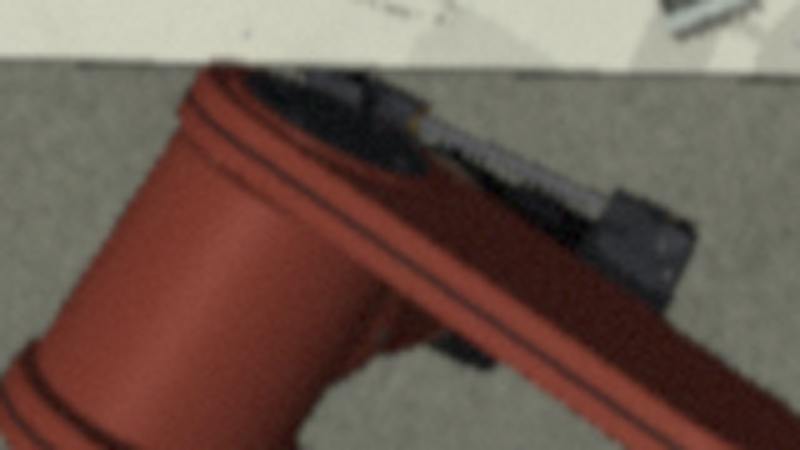

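```bash
cat >> h.py <<'E'
def tri(a,b):
    o1,d1=ray("top",*a);o2,d2=ray("side",*b);A=np.c_[d1,-d2];s=np.linalg.lstsq(A,o2-o1,rcond=None)[0]
    p,q=o1+d1*s[0],o2+d2*s[1];return (p+q)/2,np.linalg.norm(p-q)
E
python3 - <<'E'
from h import *
print("scope front low",tri((382,203),(332,241)))
print("scope top front", tri((387,140),(357,195)),tri((393,158),(363,204)))
print("bail",onz("side",323,253,0), "bottle top",tri((401,234),(312,256)))
s=cv2.imread("pics/side0.png")[:,:,::-1];crop(s,300,155,390,265,5.4,"pics/s4.png")
E
```

```text
scope front low (array([459.42863796, 150.88606854,  84.02516021]), np.float64(3.1799270789174665))
scope top front (array([578.62295669, 167.00055156, 220.72716496]), np.float64(56.47249304766423)) (array([559.84502664, 139.41787707, 198.90053834]), np.float64(8.659643815528641))
bail [461.2915185  215.24322713   0.        ] bottle top (array([370.79619143,  97.10182148,  86.22009636]), np.float64(2.658745114655892))
```

View pics/s4.png

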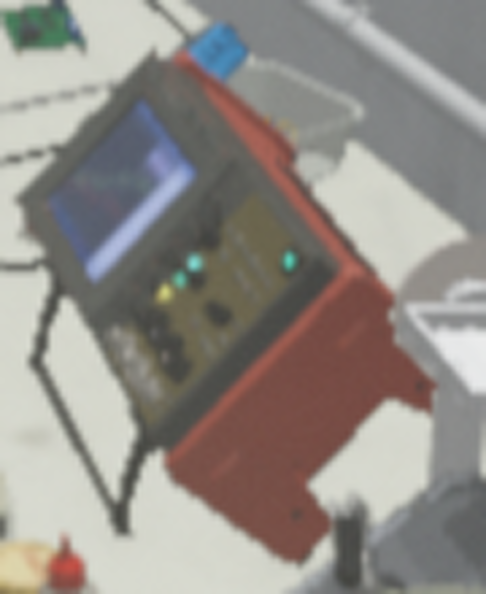

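Request:
play_rows([
  [[0.385,-0.59,-0.35],[0,0,-0.094],1],
  [[0.385,-0.59,-0.35],[0,0,-0.094],1],
  [[0.385,-0.59,-0.35],[0,0,-0.094],1],
  [[0.385,-0.59,-0.35],[0,0,-0.094],1],
  [[0.385,-0.59,-0.35],[0,0,-0.094],1],
  [[0.385,-0.59,-0.35],[0,0,-0.094],1],
  [[0.385,-0.59,-0.35],[0,0,-0.094],1],
  [[0.385,-0.59,-0.35],[0,0,-0.094],1],
])

```text
time_s: 0.9
tcp_pos: [390.0, 341.4, 81.6]
tcp_rot: [0.0, 1.0, -0.002, -0.0]
wrist_force: [0.8, -0.2, 0.2]
gripper_width: 1.001
```

Request:
play_rows([
  [[0,0,-0.6],[0,0,0],1],
  [[0,0,-0.6],[0,0,0],1],
  [[0,0,-0.34],[0,0,0],1],
  [[0,0,0],[0,0,0],-1],
  [[0,0,0],[0,0,0],-1],
  [[0,0,0],[0,0,0],-1],
  [[0,0,0],[0,0,0],-1],
  [[0,0,0],[0,0,0],-1],
])

```text
time_s: 1.7
tcp_pos: [390.0, 343.1, 6.1]
tcp_rot: [-0.0, 1.0, 0.001, 0.0]
wrist_force: [-0.1, -0.3, -0.6]
gripper_width: 0.634
```

```bash
python3 - <<'E'
from h import *
s=arm.get_state();print(s["joints"],s["tcp_pos"],s["gripper_width"]*87)
t=arm.capture("top");crop(t,280,190,360,250,8,"pics/t5.png")
E
```

```text
[5.69614787e-01 2.42221557e-01 1.95102796e+00 6.84918510e-07
 9.47378972e-01 5.66677158e-01] [390.02067558 343.11640975   6.12458219] 55.15634293950798
```

View pics/t5.png

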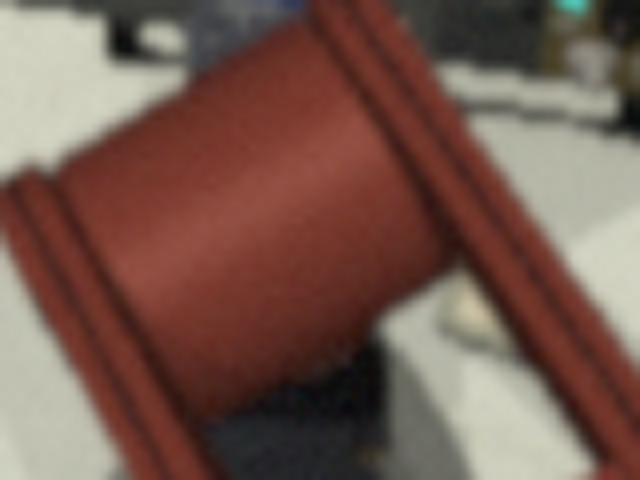

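Request:
play_rows([
  [[0,0,0],[0,0,0],-1],
  [[0,0,0],[0,0,0],-1],
  [[0,0,0],[0,0,0],-1],
  [[0,0,0],[0,0,0],-1],
  [[0,0,0],[0,0,0],-1],
  [[0,0,0],[0,0,0],-1],
])

```text
time_s: 2.35
tcp_pos: [389.8, 342.8, 5.6]
tcp_rot: [-0.0, 1.0, 0.001, -0.0]
wrist_force: [-1.1, 0.5, 0.7]
gripper_width: 0.293
```

```bash
python3 - <<'E'
from h import *
s=arm.get_state();print(s["tcp_pos"],s["gripper_width"]*87,s["wrist_force"])
print("hub",W(HUB),"tray",W([0,0,200]))
a=cv2.imread("pics/top0.png")
E
```

```text
[389.77981332 342.83167045   5.58497158] 25.529051588140785 [-1.06208441  0.54733651  0.70984393]
hub [521.79309197  17.46571596  60.        ] tray [586.5  11.3 200. ]
```

Request:
play_rows([
  [[0,0,0.4],[0,0,0],-1],
  [[0,0,0.8],[0,0,0],-1],
  [[0,0,0.9],[0,0,0],-1],
  [[0,0,0.9],[0,0,0],-1],
  [[0,0,0.9],[0,0,0],-1],
  [[0,0,0.9],[0,0,0],-1],
  [[0,0,0.7],[0,0,0],-1],
  [[0,0,0.4],[0,0,0],-1],
])

```text
time_s: 3.15
tcp_pos: [390.7, 343.4, 304.4]
tcp_rot: [-0.001, 1.0, 0.001, 0.002]
wrist_force: [1.0, 0.3, -0.2]
gripper_width: 0.293
```

```bash
python3 - <<'E'
from h import *
s=arm.get_state();print(s["joints"],s["tcp_pos"],s["gripper_width"]*87,s["wrist_force"])
E
```

```text
[ 5.69403420e-01 -7.96032358e-02  1.69048296e+00  1.70612138e-05
  1.52569412e+00  5.66605587e-01] [390.65001258 343.39710984 304.43320619] 25.514605031788804 [ 1.01246495  0.32715673 -0.20959616]
```

Request:
play_rows([
  [[0.25,-0.43,0],[0,0,-0.0076],-1],
  [[0.48,-0.84,0],[0.001,0.0114,-0.0076],-1],
  [[0.48,-0.84,0],[0.001,0.0114,-0.0076],-1],
  [[0.48,-0.84,0],[0.001,0.0114,-0.0076],-1],
  [[0.48,-0.84,0],[0.001,0.0114,-0.0076],-1],
  [[0.48,-0.84,0],[0.001,0.0114,-0.0076],-1],
  [[0.48,-0.84,0],[0.001,0.0114,-0.0076],-1],
  [[0.48,-0.84,0],[0.001,0.0114,-0.0076],-1],
])

```text
time_s: 3.95
tcp_pos: [570.8, 25.4, 300.3]
tcp_rot: [-0.005, 0.997, -0.047, -0.063]
wrist_force: [0.4, 0.1, -1.3]
gripper_width: 0.297
```

Request:
play_rows([
  [[0.25,-0.43,-0.2],[0.001,0.0114,0],-1],
  [[0,0,-0.4],[0,0,0],-1],
  [[0,0,-0.2],[0,0,0],-1],
  [[0,0,0],[0,0,0],-1],
])

```text
time_s: 4.35
tcp_pos: [581.4, 6.2, 258.1]
tcp_rot: [-0.006, 0.996, -0.046, -0.074]
wrist_force: [-0.6, 0.8, -0.1]
gripper_width: 0.297
```

```bash
python3 - <<'E'
from h import *
s=arm.get_state();print(s["joints"],s["tcp_pos"],s["tcp_rot"],s["gripper_width"]*87)
t=arm.capture("top");crop(t,394,105,474,215,5.4,"pics/t6.png")
t=arm.capture("side");crop(t,320,125,425,235,5.4,"pics/s6.png")
E
```

```text
[-1.25019017e-01  2.17585983e-01  1.47022213e+00  2.45213240e-05
  1.60211409e+00 -3.22089494e-02] [581.35608465   6.16513122 258.11281971] [-0.00583126  0.99617747 -0.04626139 -0.07386699] 25.844466429975384
```

View pics/s6.png

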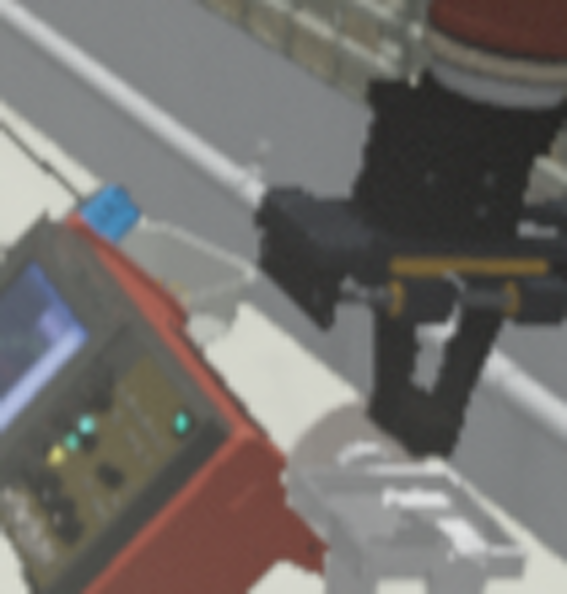

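View pics/t6.png

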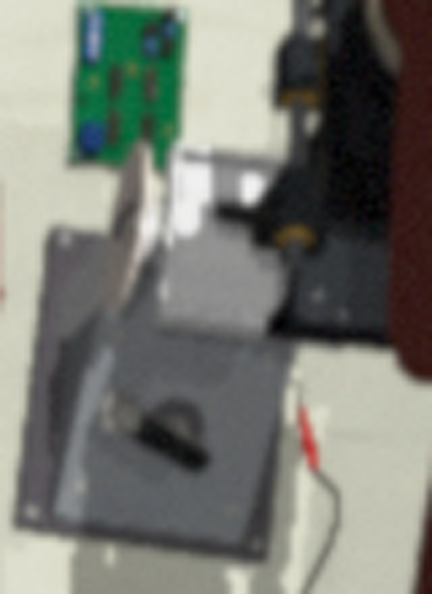

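Request:
play_rows([
  [[0.03,-0.02,-0.4],[0,0,0],-1],
  [[0.02,-0.01,-0.3],[0,0,0],-1],
  [[0,0,-0.2],[0,0,0],-1],
  [[0,0,-0.1],[0,0,0],-1],
  [[0,0,0],[0,0,0],-1],
])

```text
time_s: 4.95
tcp_pos: [584.8, 4.6, 209.8]
tcp_rot: [-0.006, 0.996, -0.046, -0.072]
wrist_force: [0.1, -0.5, -1.4]
gripper_width: 0.297
```

```bash
python3 - <<'E'
from h import *
s=arm.get_state();print(s["joints"],s["tcp_pos"],s["wrist_force"],s["wrist_torque"])
t=arm.capture("side");crop(t,335,165,425,255,6.6,"pics/s7.png")
E
```

```text
[-1.26798441e-01  2.52646492e-01  1.51922033e+00 -3.70049544e-04
  1.51492127e+00 -3.40983872e-02] [584.77992529   4.55935    209.84702351] [ 0.06541206 -0.47848903 -1.3644166 ] [-0.10026527 -0.04848047 -0.06717558]
```

View pics/s7.png

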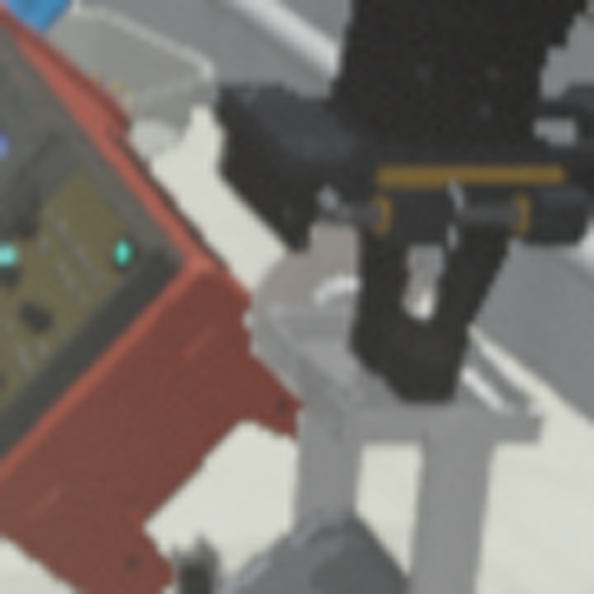

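```bash
python3 - <<'E'
from h import *
f=lambda p:((proj("side",p)-[335,165]+.5)*6.6-.5).round()
for x in(-13,13): print("blk end bottom",f([584.8+x-2.6,4.6-27.4,204.2]))
for p in((-46,-46),(46,-46),(-42,-42),(42,-42),(-46,46)): print(p,f(W([p[0]+1,p[1],208-p[0]*.144])))
E
```

```text
blk end bottom [406. 413.]
blk end bottom [460. 401.]
(-46, -46) [351. 415.]
(46, -46) [550. 409.]
(-42, -42) [355. 410.]
(42, -42) [537. 405.]
(-46, 46) [258. 310.]
```

Request:
play_rows([
  [[0,0,-0.08],[0,0,0],-1],
  [[0,0,-0.04],[0,0,0],-1],
  [[0,0,-0.02],[0,0,0],-1],
  [[0,0,0],[0,0,0],-1],
])

```text
time_s: 5.4
tcp_pos: [585.2, 4.3, 203.5]
tcp_rot: [-0.006, 0.996, -0.046, -0.072]
wrist_force: [0.2, -1.1, -0.5]
gripper_width: 0.292
```

Request:
play_rows([
  [[0,0,-0.02],[0,0,0],-1],
  [[0,0,0],[0,0,0],-1],
])

```text
time_s: 5.6
tcp_pos: [585.3, 4.3, 202.5]
tcp_rot: [-0.006, 0.996, -0.046, -0.072]
wrist_force: [0.3, -0.3, -0.4]
gripper_width: 0.298
```

Request:
play_rows([
  [[0,0,-0.02],[0,0,0],-1],
  [[0,0,0],[0,0,0],-1],
])

```text
time_s: 5.8
tcp_pos: [585.4, 4.3, 201.8]
tcp_rot: [-0.006, 0.996, -0.046, -0.071]
wrist_force: [0.8, 0.4, 1.5]
gripper_width: 0.297
```

Request:
play_rows([
  [[0,0,-0.01],[0,0,0],-0.1],
  [[0,0,0],[0,0,0],-0.1],
  [[0,0,0],[0,0,0],-0.1],
  [[0,0,0],[0,0,0],-0.1],
])

```text
time_s: 6.2
tcp_pos: [585.2, 4.3, 201.0]
tcp_rot: [-0.006, 0.996, -0.046, -0.072]
wrist_force: [-0.2, 0.3, -0.3]
gripper_width: 0.441
```

Request:
play_rows([
  [[0.015,0,0.1],[0,0,0],-0.1],
  [[0.06,0,0.4],[0,0,0],-0.1],
  [[0.06,0,0.8],[0,0,0],0],
  [[0,0,0.8],[0,0,0],0],
])

```text
time_s: 6.6
tcp_pos: [591.7, 4.4, 306.7]
tcp_rot: [-0.006, 0.996, -0.046, -0.073]
wrist_force: [0.7, -0.3, 0.5]
gripper_width: 0.491
```

```bash
python3 - <<'E'
from h import *
s=arm.get_state();print(s["joints"],s["tcp_pos"],s["tcp_rot"],s["wrist_force"],s["gripper_width"])
t=arm.capture("side");crop(t,335,165,425,255,6.6,"pics/s8.png")
E
```

```text
[-1.25721932e-01  2.20595761e-01  1.37688390e+00 -1.88468274e-04
  1.68973847e+00 -3.28625457e-02] [591.66457241   4.38104064 306.69669776] [-0.0056685   0.99627531 -0.04629437 -0.0725273 ] [ 0.7247276  -0.26037434  0.47961856] 0.491369944458105
```

View pics/s8.png

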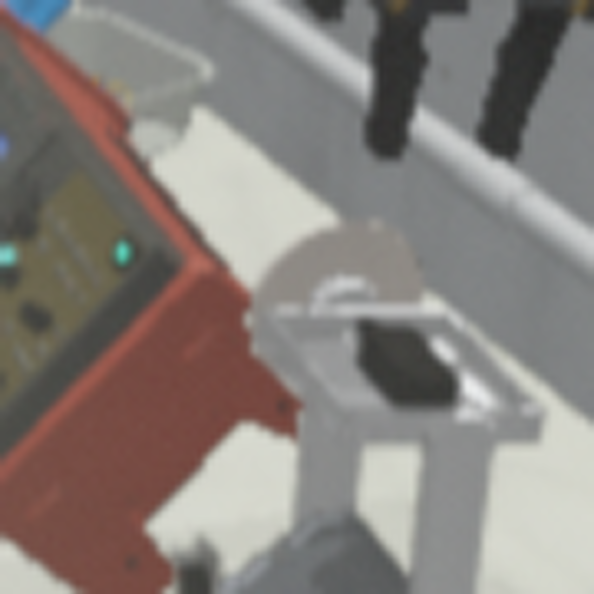

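```bash
python3 - <<'E'
from h import *
from scipy.spatial.transform import Rotation as Rn
D=[([1.05789,.22120,1.52761,0,1.39473,-.12609],[235.468,578.268,221.455]),
([.569615,.242222,1.951028,0,.947379,.566677],[390.02,343.116,6.1246]),
([.569403,-.0796032,1.690483,0,1.525694,.5666],[390.65,343.397,304.433]),
([-.125019,.217586,1.470222,0,1.602114,-.03221],[581.356,6.165,258.113]),
([-.126798,.252646,1.51922,0,1.514921,-.0341],[584.78,4.559,209.847]),
([-.125722,.220596,1.376884,0,1.689738,-.03286],[591.665,4.381,306.697])]
A=[];b=[]
for q,p in D:
    c,s=np.cos(q[0]),np.sin(q[0]);r=c*p[0]+s*p[1];l=-s*p[0]+c*p[1]
    a1=q[1];a2=a1+q[2];a3=a2+q[4];print("lat",l,"pitch",a3)
    A.append([1,0,np.sin(a1),np.sin(a2),np.cos(a2),np.sin(a3)]);b.append(r)
    A.append([0,1,np.cos(a1),np.cos(a2),-np.sin(a2),np.cos(a3)]);b.append(p[2])
A=np.array(A);b=np.array(b)
x,res,rk,sv=np.linalg.lstsq(A,b,rcond=None);print(x,sv);print(A@x-b)
# without e, a1
B=A[:,[1,2,3,5]];x,_,_,sv=np.linalg.lstsq(B,b,rcond=None);print(x,sv,(B@x-b).round(1))
B=A[:,[0,1,2,3,5]];x,_,_,sv=np.linalg.lstsq(B,b,rcond=None);print(x,sv,(B@x-b).round(1))
E
```

```text
lat 78.59439787312706 pitch 3.14354
lat 78.60010065529318 pitch 3.1406289999999997
lat 78.60597075402634 pitch 3.1365738
lat 78.60824788368244 pitch 3.289922
lat 78.47280286283237 pitch 3.286787
lat 78.53592846877963 pitch 3.287218
[-4.24553544e-04  3.11103463e+02  4.11602756e+02  5.47700605e+02
  5.24023047e+01  3.42665634e+02] [4.87083806 3.45163876 0.44100882 0.34719618 0.19947848 0.0793777 ]
[-2.76339878e-05 -8.06526107e-04 -1.30762035e-05  1.70882034e-05
  1.48629883e-05  4.16484673e-04  1.17903788e-04  6.76764653e-05
  2.09340852e-05  5.88351355e-04 -1.12990671e-04 -2.83074588e-04]
[220.20340327 344.97481572 541.66765142 237.61903343] [4.23677179 2.44652565 0.22144944 0.12343888] [-11.1   1.8   9.6  -4.4   0.8   0.3   1.3   0.7   3.1   1.1  -4.    0.6]
[  1.22670294 220.42057836 344.17631749 540.55783135 237.26543524] [4.23804311 3.4435792  0.34963894 0.20815853 0.12318916] [-11.1   1.8   9.7  -4.    1.    0.1   1.3   0.6   3.1   1.1  -4.    0.4]
```

```bash
cat > k.py <<'E'
from h import *
from scipy.spatial.transform import Rotation as Rn
from scipy.optimize import least_squares
H,L1,L2,E_,LT,LAT=311.1035,411.6028,547.7006,52.4023,342.6656,78.6
S4=1.
LO=np.array([-2.98,-.91,.09,-1.24,.2,-2.68]);HI=np.array([2.98,2.08,2.57,4.39,2.65,2.68])
def fk(q):
    Rz=lambda a:Rn.from_euler('z',a);Ry=lambda a:Rn.from_euler('y',a)
    A=Rz(q[0]);p=A.apply([0,LAT,0])+[0,0,H]
    p=p+(A*Ry(q[1])).apply([0,0,L1]);B=A*Ry(q[1]+q[2]);p=p+B.apply([E_,0,L2])
    R=B*Rz(S4*q[3])*Ry(q[4])*Rz(q[5]+np.pi);p=p+R.apply([0,0,LT]);return p,R
def ik(p,R,q0):
    f=lambda q:np.r_[(fk(q)[0]-p)/100,(R.inv()*fk(q)[1]).as_rotvec()]
    r=least_squares(f,np.clip(q0,LO+.001,HI-.001),bounds=(LO,HI));return r.x,np.abs(r.fun).max()
RW=Rn.from_euler('z',YAW)
def toolR(a,phi,psi,flip=False):
    """tool z along -(b), jaws x in handle-normal plane"""
    d=np.cos(a)*UP+np.sin(a)*RT; pin=np.cross(AX,d)  # pin
    pu=pin if pin@UP>0 else -pin
    b=AX*np.cos(psi)-pu*np.sin(psi); j=pu*np.cos(psi)+AX*np.sin(psi)
    z=-b; x=-j if flip else j; y=np.cross(z,x)
    M=np.c_[x,y,z]; Rphi=Rn.from_rotvec(pin/np.linalg.norm(pin)*0)
    return M,d,pin
def pose(a,f,phi,psi,r,t,flip=False):
    """tool pose (world) gripping handle at r from hinge, fold f, tool lean phi (rot about hinge pin, 0 = along -AX), TCP t beyond handle axis"""
    M,d,pin=toolR(a,phi,psi,flip)
    # rotation about pin taking -d->AX positive fold: find sign
    s=1 if np.dot(np.cross(pin,-d),AX)>0 else -1
    Rs=Rn.from_rotvec(pin*s*phi)
    M=Rs.as_matrix()@M
    h=HUB+40*d+36*AX; g=-np.cos(f)*d+np.sin(f)*AX
    tcp=h+r*g+M[:,2]*t
    return W(tcp),RW*Rn.from_matrix(M)
def pts(w=30):
    P=[]
    def box(x0,x1,y0,y1,z0,z1,n=7):
        g=np.meshgrid(*[np.linspace(u,v,n) for u,v in((x0,x1),(y0,y1),(z0,z1))],indexing='ij');P.append(np.stack(g,-1).reshape(-1,3))
    box(-95,95,-37.5,37.5,-140,-70);box(-45,45,-45,45,-280,-140)
    B=np.concatenate(P);P.clear()
    for s in(-1,1): box(*sorted((s*w/2,s*(w/2+15))),-9.5,9.5,-70,0)
    return B,np.concatenate(P)
def bx(p,lo,hi):
    lo,hi=np.array(lo),np.array(hi);return np.linalg.norm(np.maximum(np.maximum(lo-p,p-hi),0),axis=1)
def clear(p,R,tilt,w=30):
    out={}
    for nm,P in zip(("body","fing"),pts(w)):
        X=R.apply(P)+p;S=RW.inv().apply(X-O)
        T=Rn.from_euler('y',tilt).apply(S-[0,0,200])  # into tray frame
        c={}
        c["tray"]=bx(T,[-46,-46,-8],[46,46,14]).min()
        c["cheek"]=min(bx(S,[-20,52,0],[20,64,215]).min(),bx(S,[-20,-64,0],[20,-52,215]).min())
        rr=np.hypot(S[:,0],S[:,2]-200);c["disc"]=np.hypot(np.maximum(rr-42,0),np.maximum(np.maximum(60-S[:,1],S[:,1]-72),0)).min()
        off=(S-HUB)@AX;c["face"]=off[(np.abs(S[:,1])<57)&(S[:,0]>-125)].min() if ((np.abs(S[:,1])<57)&(S[:,0]>-125)).any() else 999
        c["bench"]=X[:,2].min()
        rb=np.hypot(X[:,0]-371,X[:,1]-96);c["bottle"]=np.hypot(np.maximum(rb-18,0),np.maximum(X[:,2]-97,0)).min()
        sc=(X[:,1]>135)&(X[:,2]<230);c["scope"]=((459+np.maximum(X[sc,2]-84,0)*.88-X[sc,0]).min() if sc.any() else 999)
        c["rinst"]=np.hypot(np.maximum(X[:,1]+150,0),np.maximum(420-X[:,0],0)).min()
        out[nm]={k:round(float(v)) for k,v in c.items()}
    return out
E
python3 - <<'E'
from k import *
a=-1.15;q0=np.array([-.126,.25,1.6,0,1.2,0])
for psi in(0,15,25,35):
  for phi in(-50,-30,-15,0):
    p,R=pose(a,0,*np.radians((phi,psi)),46,8)
    c=clear(p,R,a/8);best=[]
    for fl in(False,True):
        p,R=pose(a,0,*np.radians((phi,psi)),46,8,fl)
        q,e=ik(p,R,q0);best.append((round(e,3),q.round(2)))
    print(psi,phi,c["body"],c["fing"]["face"],c["fing"]["bench"]);print("   ",best)
E
```

```text
0 -50 {'tray': 28, 'cheek': 42, 'disc': 123, 'face': 66, 'bench': 31, 'bottle': 37, 'scope': 999, 'rinst': 5} 24 62
    [(np.float64(0.0), array([-0.88,  0.26,  2.38,  1.35,  1.29, -1.64])), (np.float64(0.787), array([-0.11, -0.39,  2.57,  0.1 ,  0.2 , -2.68]))]
0 -30 {'tray': 11, 'cheek': 38, 'disc': 99, 'face': 83, 'bench': 52, 'bottle': 19, 'scope': 999, 'rinst': 38} 24 62
    [(np.float64(0.0), array([-0.69, -0.16,  2.53,  1.31,  0.89, -1.3 ])), (np.float64(0.462), array([-0.11, -0.39,  2.57,  0.03,  0.2 , -2.68]))]
0 -15 {'tray': 3, 'cheek': 34, 'disc': 80, 'face': 89, 'bench': 67, 'bottle': 15, 'scope': 999, 'rinst': 63} 26 62
    [(np.float64(0.0), array([-0.44, -0.35,  2.55,  1.  ,  0.55, -0.78])), (np.float64(0.229), array([-0.12, -0.37,  2.55, -0.01,  0.24, -2.68]))]
0 0 {'tray': 0, 'cheek': 33, 'disc': 62, 'face': 98, 'bench': 80, 'bottle': 15, 'scope': 999, 'rinst': 89} 28 64
    [(np.float64(0.0), array([-0.15, -0.34,  2.47,  0.08,  0.4 ,  0.3 ])), (np.float64(0.029), array([-0.11, -0.33,  2.47, -0.05,  0.39, -2.68]))]
15 -50 {'tray': 55, 'cheek': 71, 'disc': 136, 'face'
[... 2433 characters left out ...]
'rinst': 72} 11 58
    [(np.float64(0.112), array([-0.52,  0.67,  2.57,  2.56,  1.62, -2.52])), (np.float64(0.518), array([ 0.01, -0.33,  2.57, -1.24,  0.2 , -1.2 ]))]
35 -15 {'tray': 71, 'cheek': 103, 'disc': 104, 'face': 130, 'bench': 10, 'bottle': 0, 'scope': 999, 'rinst': 93} 11 56
    [(np.float64(0.336), array([ 0.  , -0.33,  2.57, -1.24,  0.2 ,  1.82])), (np.float64(0.336), array([ 0.  , -0.33,  2.57, -1.24,  0.2 , -1.32]))]
35 0 {'tray': 58, 'cheek': 93, 'disc': 79, 'face': 105, 'bench': 17, 'bottle': 0, 'scope': 200, 'rinst': 117} 12 56
    [(np.float64(0.347), array([ 0.03, -0.33,  2.57, -1.24,  0.26,  1.74])), (np.float64(0.347), array([ 0.03, -0.33,  2.57, -1.24,  0.26, -1.41]))]
```

Request:
play_rows([
  [[-0.6,-0.2,0.2],[0.09,0,0],0],
  [[-0.9,-0.3,0],[0.09,0,0],0],
  [[-0.9,-0.3,0],[0.09,0,0],0],
  [[0,0,0],[0,0,0],0],
])

```text
time_s: 7.05
tcp_pos: [467.5, -40.4, 314.1]
tcp_rot: [-0.217, 0.972, -0.036, -0.081]
wrist_force: [0.2, 0.2, -0.7]
gripper_width: 0.503
```

```bash
python3 - <<'E'
import k
from k import *
s=arm.get_state();print(s["joints"],s["tcp_pos"],s["tcp_rot"])
for sg in(1,-1):
    k.S4=sg;p,R=k.fk(s["joints"]);q=R.as_quat();print(sg,p,q[[3,0,1,2]])
t=arm.capture("side");crop(t,335,165,425,255,6.6,"pics/s9.png")
t=arm.capture("top");crop(t,394,125,474,215,6.6,"pics/t9.png")
E
```

```text
[-0.49130922  0.00759361  1.65592213  0.32580868  1.81726309 -0.39260707] [467.48402333 -40.36080988 314.07127327] [-0.21740217  0.97203415 -0.03553927 -0.08138097]
1 [467.48386715 -40.35945895 314.0720155 ] [-0.21740217  0.97203415 -0.03553927 -0.08138097]
-1 [ 367.12265945 -227.9256003   314.0720155 ] [ 0.0749347   0.97080527 -0.06041987 -0.21970743]
```

View pics/t9.png

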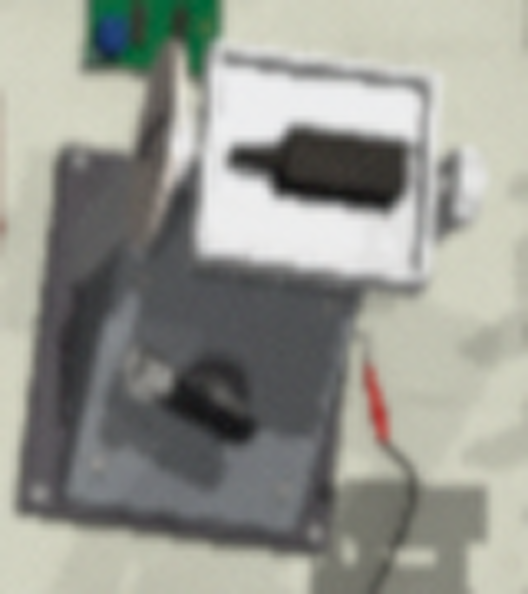

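```bash
python3 - <<'E'
from k import *
t=cv2.imread("pics/top0.png");s=cv2.imread("pics/side0.png")
for n,im,(x0,y0,x1,y1) in(("top",t,(415,178,436,196)),("side",s,(358,246,370,268))):
    g=im[y0:y1,x0:x1].max(2);print(n);print(g)
for n in("top","side"):
    print(n,[proj(n,p).round(1) for p in crank(-1.15,0)[2:6]],[proj(n,p).round(1) for p in crank(-1.05,0)[2:6]])
E
```

```text
top
[[ 95  87  87  87  90  93  94  93  88  84  80  77  80  83  88  91  92  94
   91  90  92]
 [ 99 105 100  92  90  90  90  89  79  70  63  63  64  71  77  82  91  91
   91  93  93]
 [103 121 129 117 106  92  83  73  63  53  51  53  54  54  58  71  85  91
   91  93  91]
 [111 131 139 135 129  89  68  62  56  54  52  58  54  51  53  61  81  89
   91  91  92]
 [125 136 141 142 130  83  54  53  56  56  61  65  67  57  53  55  73  86
   93  93  91]
 [130 131 134 136 113  67  38  43  48  53  65  75  78  68  57  52  68  85
   93  91  91]
 [123 120 110 105  87  50  34  31  35  43  56  80  93  86  69  55  67  86
   91  93  90]
 [105 107  86  66  51  35  29  28  31  32  42  68  89  92  80  66  73  85
   90  90  91]
 [ 88  87  79  67  47  34  24  24  29  32  30  44  59  73  79  81  78  88
   92  92  90]
 [ 82  84  83  76  66  51  39  32  27  25  26  30  33  45  57  69  70  85
   92  90  93]
 [ 83  84  81  82  79  68  64  50  38  32  27  27  28  31  33  42  50  68
   88  88  93]
 [ 84  83  82  84  83  77  76  71  64  50  38  26  25  23  28  28  37  59
   86  99  96]
 [ 86  85  83  83  81  79  8
[... 1315 characters left out ...]
136 141 118]
 [162 144 126 114  90  74  68  72  84 132 145 121]
 [146 132 121 115 104  87  78  79  96 122 134 120]
 [128 125 119 117 114 104 100  97 104 109 115 115]
 [127 125 118 115 116 114 113  99  98 101 110 115]
 [126 124 116 116 115 113 110  89  84  94 105 113]
 [129 124 119 116 117 115 110  88  80  88 107 112]]
top [array([416.4, 182.3]), array([419.3, 184. ]), array([425.6, 187.5]), array([431.9, 191.1])] [array([417.3, 181.3]), array([420. , 183.2]), array([425.8, 187.3]), array([431.6, 191.5])]
side [array([363.8, 249.1]), array([363.9, 251.7]), array([364.2, 257.4]), array([364.5, 263.2])] [array([365. , 248.7]), array([364.8, 251.3]), array([364.4, 257.3]), array([364. , 263.3])]
```

```bash
python3 - <<'E'
from k import *
a=-1.15;
for phi0 in(-50,-40,-35):
  q=np.array([-.78,0,2.4,1.3,1.1,-1.5])
  p,R=pose(a,0,np.radians(phi0),0,46,8); b=-R.apply([0,0,1])
  for bk in(80,40,0):
    q,e=ik(p+bk*b,R,q);c=clear(p+bk*b,R,a/8,40);print("back",bk,q.round(2),round(e,3),c["body"],c["fing"])
  for f in range(0,100,15):
    phi=min(phi0+f,10)
    p,R=pose(a,np.radians(f),np.radians(phi),0,46,8);q,e=ik(p,R,q)
    print(phi0,f,phi,q.round(2),round(e,3),{k:v for k,v in clear(p,R,a/8,16)["body"].items() if v<60})
E
```

```text
back 80 [-1.11  0.15  2.41  1.15  1.42 -1.6 ] 0.0 {'tray': 102, 'cheek': 110, 'disc': 194, 'face': 999, 'bench': 58, 'bottle': 97, 'scope': 999, 'rinst': 0} {'tray': 88, 'cheek': 85, 'disc': 150, 'face': 999, 'bench': 87, 'bottle': 99, 'scope': 999, 'rinst': 51}
back 40 [-0.99  0.2   2.4   1.25  1.35 -1.62] 0.0 {'tray': 64, 'cheek': 75, 'disc': 158, 'face': 999, 'bench': 44, 'bottle': 63, 'scope': 999, 'rinst': 0} {'tray': 83, 'cheek': 60, 'disc': 120, 'face': 49, 'bench': 73, 'bottle': 95, 'scope': 999, 'rinst': 77}
back 0 [-0.88  0.26  2.38  1.35  1.29 -1.64] 0.0 {'tray': 28, 'cheek': 42, 'disc': 123, 'face': 66, 'bench': 31, 'bottle': 37, 'scope': 999, 'rinst': 5} {'tray': 82, 'cheek': 47, 'disc': 94, 'face': 24, 'bench': 60, 'bottle': 94, 'scope': 999, 'rinst': 102}
-50 0 -50 [-0.88  0.26  2.38  1.35  1.29 -1.64] 0.0 {'tray': 28, 'cheek': 42, 'bench': 31, 'bottle': 37, 'rinst': 5}
-50 15 -35 [-0.77 -0.12  2.53  1.31  1.02 -1.37] 0.0 {'tray': 20, 'cheek': 45, 'bench': 57, 'bottle': 21, 'rinst': 32}
-50 30 -20 [-0.53 -0.42  2.57  1.03  0.71 -0.84] 0.018 {'tray': 20, 'cheek': 47, 'b
[... 2742 characters left out ...]
34  1.   -1.41] 0.0 {'tray': 14, 'cheek': 39, 'bench': 47, 'bottle': 23, 'rinst': 30}
-35 15 -20 [-0.54 -0.37  2.57  1.09  0.69 -0.93] 0.005 {'tray': 14, 'cheek': 42, 'bottle': 16, 'rinst': 56}
-35 30 -5 [-0.23 -0.46  2.52  0.36  0.47 -0.01] 0.0 {'tray': 11, 'cheek': 46, 'bottle': 17}
-35 45 10 [ 0.06 -0.34  2.38 -0.41  0.62  0.9 ] 0.0 {'tray': 4, 'cheek': 49, 'disc': 45, 'bottle': 23}
-35 60 10 [ 0.08 -0.34  2.37 -0.42  0.65  0.92] 0.0 {'tray': 12, 'cheek': 45, 'disc': 41, 'bottle': 30}
-35 75 10 [ 0.11 -0.34  2.36 -0.43  0.67  0.96] 0.0 {'tray': 18, 'cheek': 41, 'disc': 35, 'bottle': 35}
-35 90 10 [ 0.14 -0.32  2.34 -0.45  0.69  0.99] 0.0 {'tray': 21, 'cheek': 37, 'disc': 26, 'bottle': 39}
```

```bash
python3 - <<'E'
from k import *
a=-1.15;
for phi0,t in((-45,8),(-40,8),(-35,8),(-40,12)):
  q=np.array([-.78,0,2.4,1.3,1.1,-1.5])
  p,R=pose(a,0,np.radians(phi0),0,40,t); b=-R.apply([0,0,1])
  for bk in(90,45,0):
    q,e=ik(p+bk*b,R,q);c=clear(p+bk*b,R,a/8,40);print("back",bk,q.round(2),round(e,3),{k:v for k,v in c["body"].items() if v<60},c["fing"]["face"])
  for f in range(0,76,15):
    p,R=pose(a,np.radians(f),np.radians(phi0),0,40,t);q,e=ik(p,R,q)
    print(phi0,f,q.round(2),round(e,3),{k:v for k,v in clear(p,R,a/8,16)["body"].items() if v<60})
  for bk in(45,90):
    q,e=ik(p+bk*b,R,q);print(bk,q.round(2),round(e,3))
E
```

```text
back 90 [-1.1  -0.03  2.48  1.13  1.38 -1.5 ] 0.0 {'rinst': 0} 101
back 45 [-0.96  0.06  2.46  1.25  1.28 -1.53] 0.0 {'tray': 58, 'bench': 56, 'bottle': 55, 'rinst': 0} 55
back 0 [-0.83  0.15  2.43  1.37  1.19 -1.57] 0.0 {'tray': 18, 'cheek': 37, 'bench': 37, 'bottle': 27, 'rinst': 16} 24
-45 0 [-0.83  0.15  2.43  1.37  1.19 -1.57] 0.0 {'tray': 18, 'cheek': 37, 'bench': 37, 'bottle': 27, 'rinst': 16}
-45 15 [-0.84  0.1   2.45  1.35  1.2  -1.54] 0.0 {'tray': 21, 'cheek': 42, 'bench': 46, 'bottle': 25, 'rinst': 21}
-45 30 [-0.84  0.06  2.47  1.34  1.21 -1.51] 0.0 {'tray': 25, 'cheek': 45, 'bench': 55, 'bottle': 24, 'rinst': 26}
-45 45 [-0.83  0.01  2.48  1.34  1.21 -1.49] 0.0 {'tray': 26, 'cheek': 46, 'bottle': 25, 'rinst': 32}
-45 60 [-0.81 -0.03  2.5   1.34  1.2  -1.46] 0.0 {'tray': 25, 'cheek': 45, 'bottle': 24, 'rinst': 39}
-45 75 [-0.79 -0.06  2.51  1.35  1.19 -1.43] 0.0 {'tray': 21, 'cheek': 42, 'bottle': 22, 'rinst': 44}
45 [-0.94 -0.16  2.54  1.23  1.3  -1.39] 0.0
90 [-1.09 -0.26  2.56  1.12  1.43 -1.36] 0.0
back 90 [-1.07 -0.19  2.54  1.12  1.31 -1.4 ] 0.0 {'rinst': 0} 99
back
[... 2254 characters left out ...]
 0.0 {'tray': 11, 'cheek': 34, 'bench': 41, 'bottle': 23, 'rinst': 26}
-40 15 [-0.79  0.    2.49  1.36  1.1  -1.47] 0.0 {'tray': 16, 'cheek': 39, 'bench': 50, 'bottle': 19, 'rinst': 30}
-40 30 [-0.79 -0.05  2.5   1.34  1.1  -1.43] 0.0 {'tray': 19, 'cheek': 42, 'bench': 59, 'bottle': 20, 'rinst': 35}
-40 45 [-0.78 -0.09  2.52  1.34  1.1  -1.4 ] 0.0 {'tray': 21, 'cheek': 44, 'bottle': 21, 'rinst': 42}
-40 60 [-0.76 -0.13  2.53  1.34  1.1  -1.36] 0.0 {'tray': 21, 'cheek': 44, 'bottle': 21, 'rinst': 49}
-40 75 [-0.73 -0.16  2.54  1.34  1.08 -1.34] 0.0 {'tray': 19, 'cheek': 41, 'bottle': 20, 'rinst': 54}
45 [-0.88 -0.28  2.57  1.2   1.22 -1.27] 0.012
90 [-1.02 -0.37  2.57  1.08  1.38 -1.23] 0.037
```

```bash
python3 - <<'E'
from k import *
print("inst TL front",tri((488.5,220),(371,264)))
a=-1.15
p,R=pose(a,0,np.radians(-45),0,40,8);b=-R.apply([0,0,1])
s=arm.get_state();R0=Rn.from_quat(np.array(s["tcp_rot"])[[1,2,3,0]])
rv=(R*R0.inv()).as_rotvec();print("p",p,"b",b,"x",R.apply([1,0,0]));print("rv",rv,np.linalg.norm(rv))
for bk in(0,45,90): print(bk,(p+bk*b).round(1),(p+bk*b-s["tcp_pos"]).round(1))
q=s["joints"]
for i in range(0,13):
    u=i/12;Ri=Rn.from_rotvec(rv*u)*R0;pi=s["tcp_pos"]+(p+90*b-s["tcp_pos"])*u
    q,e=ik(pi,Ri,q);print(i,q.round(2),round(e,3),{k:v for k,v in clear(pi,Ri,a/8,40)["body"].items() if v<60})
E
```

```text
inst TL front (array([ 420.48775473, -120.60459815,  183.55179156]), np.float64(30.92448244148673))
p [506.8285592   24.07947435  86.17818725] b [-0.70070335 -0.58163481  0.41317764] x [ 0.7053282  -0.47758669  0.52385407]
rv [ 0.3913911  -0.86231625 -0.40031228] 1.0281178089053042
0 [506.8  24.1  86.2] [  35.3   61.6 -229.9]
45 [475.3  -2.1 104.8] [   3.8   35.4 -211.3]
90 [443.8 -28.3 123.4] [ -27.8    9.2 -192.7]
0 [-0.48  0.01  1.65  0.33  1.81 -0.39] 0.0 {'rinst': 0}
1 [-0.52 -0.04  1.73  0.38  1.74 -0.43] 0.0 {'rinst': 0}
2 [-0.57 -0.09  1.82  0.43  1.68 -0.49] 0.0 {'rinst': 0}
3 [-0.62 -0.13  1.9   0.49  1.62 -0.54] 0.0 {'rinst': 0}
4 [-0.67 -0.17  1.98  0.56  1.56 -0.61] 0.0 {'rinst': 0}
5 [-0.72 -0.2   2.06  0.62  1.51 -0.69] 0.0 {'rinst': 0}
6 [-0.77 -0.22  2.14  0.69  1.47 -0.77] 0.0 {'rinst': 0}
7 [-0.83 -0.24  2.21  0.76  1.44 -0.87] 0.0 {'rinst': 0}
8 [-0.88 -0.24  2.28  0.84  1.41 -0.97] 0.0 {'rinst': 0}
9 [-0.94 -0.22  2.35  0.91  1.39 -1.09] 0.0 {'rinst': 0}
10 [-0.99 -0.18  2.4   0.99  1.38 -1.21] 0.0 {'rinst': 0}
11 [-1.05 -0.12  2.45  1.06  1.37 -1.35] 0.0 {'rinst': 0}
12 [-1.1  -0.03  2.48  1.13  1.38 -1.5 ] 0.0 {'rinst': 0}
```

```bash
python3 - <<'E'
from k import *
t=cv2.imread("pics/top0.png")[:,:,::-1];s=cv2.imread("pics/side0.png")[:,:,::-1]
crop(t,465,95,605,240,4,"pics/t10.png");crop(s,340,245,550,400,3.5,"pics/s10.png")
E
```

```text
(no output)
```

View pics/t10.png

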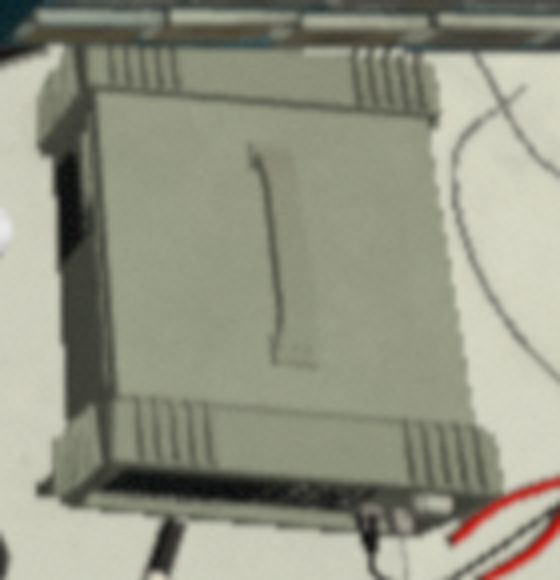

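View pics/s10.png

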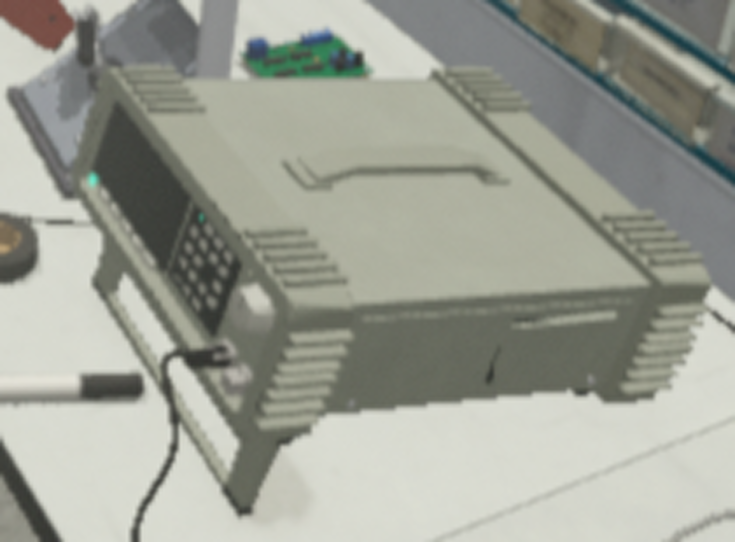

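```bash
python3 - <<'E'
from k import *
print(tri((491,215),(371.5,266)),tri((489,199),(376,264)))
print(onz("top",478,214,60),onz("top",480,175,60))
E
```

```text
(array([ 427.46123363, -125.56172382,  180.4831445 ]), np.float64(16.50959913622534)) (array([ 458.81525565, -118.01269779,  176.24420987]), np.float64(8.491694180132454))
[ 434.05712566 -133.46067123   60.        ] [ 550.97927447 -143.60332152   60.        ]
```

```bash
sed -i 's/c\["rinst"\]=.*/c["rinst"]=bx(X,[425,-500,40],[900,-122,180]).min()/' k.py; python3 - <<'E'
from k import *
a=-1.15;AXW=RW.apply(AX)
for phi0,t in((-45,8),(-40,8),(-35,8),(-30,8)):
  q=np.array([-.78,0,2.4,1.3,1.1,-1.5])
  p,R=pose(a,0,np.radians(phi0),0,40,t)
  for bk in(0,30,60,90):
    P=p+bk*AXW;q,e=ik(P,R,q);c=clear(P,R,a/8,40);print(phi0,"back",bk,q.round(2),round(e,3),{k:v for k,v in c["body"].items() if v<60},c["fing"]["face"])
  for f in range(0,76,25):
    p,R=pose(a,np.radians(f),np.radians(phi0),0,40,t)
    print(f,{k:v for k,v in clear(p,R,a/8,16)["body"].items() if v<60})
E
```

```text
-45 back 0 [-0.83  0.15  2.43  1.37  1.19 -1.57] 0.0 {'tray': 18, 'cheek': 37, 'bench': 37, 'bottle': 27, 'rinst': 0} 24
-45 back 30 [-0.87  0.02  2.48  1.31  1.23 -1.5 ] 0.0 {'tray': 35, 'cheek': 54, 'bottle': 31, 'rinst': 6} 54
-45 back 60 [-0.91 -0.12  2.53  1.25  1.28 -1.41] 0.0 {'tray': 54, 'bottle': 48, 'rinst': 22} 84
-45 back 90 [-0.96 -0.26  2.57  1.2   1.35 -1.33] 0.001 {'rinst': 44} 114
0 {'tray': 18, 'cheek': 37, 'bench': 37, 'bottle': 27, 'rinst': 0}
25 {'tray': 24, 'cheek': 44, 'bench': 52, 'bottle': 24, 'rinst': 1}
50 {'tray': 26, 'cheek': 46, 'bottle': 24, 'rinst': 16}
75 {'tray': 21, 'cheek': 42, 'bottle': 22, 'rinst': 29}
-40 back 0 [-0.79  0.04  2.47  1.37  1.09 -1.49] 0.0 {'tray': 14, 'cheek': 37, 'bench': 43, 'bottle': 23, 'rinst': 1} 24
-40 back 30 [-0.83 -0.1   2.52  1.3   1.14 -1.4 ] 0.0 {'tray': 32, 'cheek': 54, 'bottle': 29, 'rinst': 17} 54
-40 back 60 [-0.87 -0.25  2.57  1.23  1.2  -1.31] 0.0 {'tray': 52, 'bottle': 47, 'rinst': 32} 84
-40 back 90 [-0.91 -0.35  2.57  1.14  1.29 -1.21] 0.035 {'rinst': 53} 114
0 {'tray': 14, 'cheek': 37, 'bench': 43, 'bottle':
[... 742 characters left out ...]
 'bottle': 23, 'rinst': 36}
75 {'tray': 22, 'cheek': 47, 'bottle': 21, 'rinst': 51}
-30 back 0 [-0.67 -0.16  2.53  1.32  0.88 -1.29] 0.0 {'tray': 9, 'cheek': 36, 'bench': 53, 'bottle': 16, 'rinst': 21} 24
-30 back 30 [-0.71 -0.31  2.57  1.21  0.94 -1.16] 0.011 {'tray': 29, 'cheek': 53, 'bottle': 25, 'rinst': 35} 54
-30 back 60 [-0.75 -0.42  2.57  1.09  1.05 -1.03] 0.052 {'tray': 50, 'bottle': 45, 'rinst': 50} 84
-30 back 90 [-0.78 -0.54  2.57  1.    1.15 -0.92] 0.085 {} 114
0 {'tray': 9, 'cheek': 36, 'bench': 53, 'bottle': 16, 'rinst': 21}
25 {'tray': 18, 'cheek': 44, 'bottle': 19, 'rinst': 32}
50 {'tray': 24, 'cheek': 49, 'bottle': 21, 'rinst': 48}
75 {'tray': 23, 'cheek': 48, 'bottle': 21}
```

```bash
python3 - <<'E'
from k import *
a=-1.15;AXW=RW.apply(AX)
p,R=pose(a,0,np.radians(-36),0,40,5)
s=arm.get_state();p0=np.array(s["tcp_pos"]);R0=Rn.from_quat(np.array(s["tcp_rot"])[[1,2,3,0]])
rv=(R*R0.inv()).as_rotvec();A=p+45*AXW
print("rows8: shift",((A-p0)/8/50).round(4),"turn",(rv/8/(np.pi/2)).round(4)); print("A->B",((p-A)).round(1),"B",p.round(1),"AXW",AXW)
print("quat",R.as_quat()[[3,0,1,2]].round(3),"jaw",R.apply([1,0,0]).round(3))
q=s["joints"]
for i in range(0,9):
    u=i/8;Ri=Rn.from_rotvec(rv*u)*R0;pi=p0+(A-p0)*u
    q,e=ik(pi,Ri,q);print(i,q.round(2),round(e,3),{k:v for k,v in clear(pi,Ri,a/8,44)["body"].items() if v<60})
for bk in(45,30,15,0):
    P=p+bk*AXW;q,e=ik(P,R,q);print(bk,q.round(2),round(e,3),{k:v for k,v in clear(P,R,a/8,44)["body"].items() if v<60})
E
```

```text
rows8: shift [ 0.0188  0.1544 -0.4809] turn [ 0.0189 -0.0657 -0.0349]
A->B [ 25.7  -2.5 -36.9] B [504.8  21.8  86.9] AXW [-0.57141177  0.05444801  0.819     ]
quat [-0.331  0.862 -0.14   0.358] jaw [ 0.705 -0.478  0.524]
0 [-0.48  0.01  1.65  0.33  1.81 -0.39] 0.0 {}
1 [-0.52 -0.06  1.77  0.4   1.7  -0.43] 0.0 {}
2 [-0.56 -0.14  1.89  0.47  1.59 -0.48] 0.0 {}
3 [-0.61 -0.2   2.02  0.56  1.48 -0.55] 0.0 {}
4 [-0.65 -0.26  2.14  0.65  1.38 -0.63] 0.0 {}
5 [-0.7  -0.31  2.26  0.76  1.29 -0.74] 0.0 {}
6 [-0.74 -0.34  2.38  0.89  1.21 -0.87] 0.0 {'tray': 51, 'cheek': 57, 'rinst': 59}
7 [-0.78 -0.33  2.48  1.05  1.14 -1.04] 0.0 {'tray': 41, 'cheek': 56, 'rinst': 46}
8 [-0.82 -0.27  2.57  1.22  1.1  -1.26] 0.005 {'tray': 43, 'bottle': 39, 'rinst': 31}
45 [-0.82 -0.27  2.57  1.22  1.1  -1.26] 0.005 {'tray': 43, 'bottle': 39, 'rinst': 31}
30 [-0.8  -0.2   2.55  1.27  1.07 -1.31] 0.0 {'tray': 33, 'cheek': 56, 'bottle': 30, 'rinst': 24}
15 [-0.78 -0.13  2.53  1.31  1.04 -1.37] 0.0 {'tray': 23, 'cheek': 47, 'bottle': 22, 'rinst': 16}
0 [-0.76 -0.05  2.51  1.35  1.02 -1.42] 0.0 {'tray': 13, 'cheek': 38, 'bench': 49, 'bottle': 20, 'rinst': 7}
```

Request:
play_rows([
  [[0.026,0.154,-0.491],[0.0189,-0.0657,-0.0349],0],
  [[0.026,0.154,-0.491],[0.0189,-0.0657,-0.0349],0],
  [[0.026,0.154,-0.491],[0.0189,-0.0657,-0.0349],0],
  [[0.026,0.154,-0.491],[0.0189,-0.0657,-0.0349],0],
  [[0.026,0.154,-0.491],[0.0189,-0.0657,-0.0349],0],
  [[0.026,0.154,-0.491],[0.0189,-0.0657,-0.0349],0],
  [[0.026,0.154,-0.491],[0.0189,-0.0657,-0.0349],0],
  [[0.026,0.154,-0.491],[0.0189,-0.0657,-0.0349],0],
])

```text
time_s: 7.95
tcp_pos: [483.6, 26.2, 121.2]
tcp_rot: [-0.329, 0.863, -0.135, 0.359]
wrist_force: [1.3, 0.6, -0.6]
gripper_width: 0.502
```

```bash
python3 - <<'E'
from k import *
a=-1.15;AXW=RW.apply(AX)
p,R=pose(a,0,np.radians(-36),0,40,5)
s=arm.get_state();R0=Rn.from_quat(np.array(s["tcp_rot"])[[1,2,3,0]])
print(s["tcp_pos"],s["joints"].round(3),s["wrist_force"].round(1));print("to A",(p+40*AXW-s["tcp_pos"]).round(1),"rot",(R*R0.inv()).as_rotvec().round(3))
t=arm.capture("side");crop(t,320,185,440,285,6.5,"pics/s11.png")
t=arm.capture("top");crop(t,384,125,504,235,6.5,"pics/t11.png")
E
```

```text
[483.59438164  26.18705285 121.20980335] [-0.8   -0.256  2.567  1.244  1.082 -1.278] [ 1.3  0.6 -0.6]
to A [-1.7 -2.2 -1.6] rot [ 0.008  0.004 -0.006]
```

View pics/s11.png

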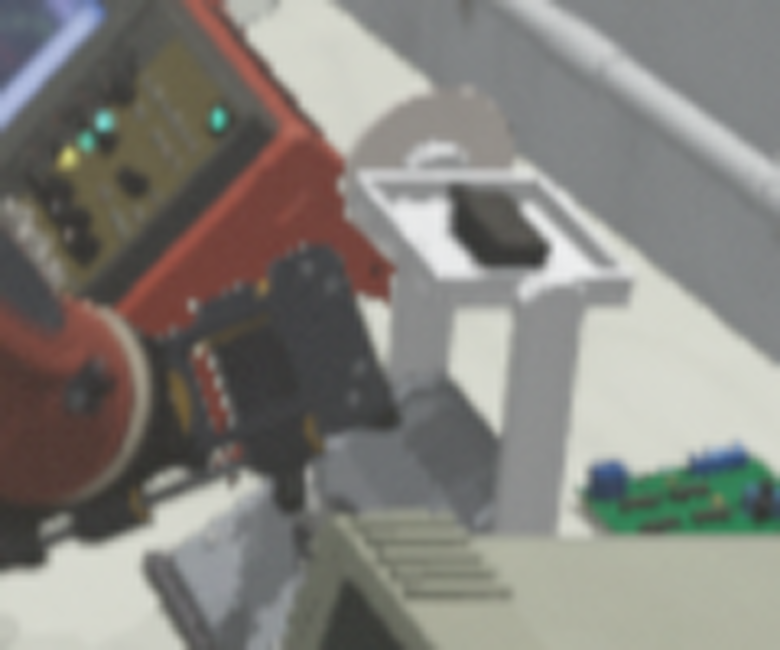

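View pics/t11.png

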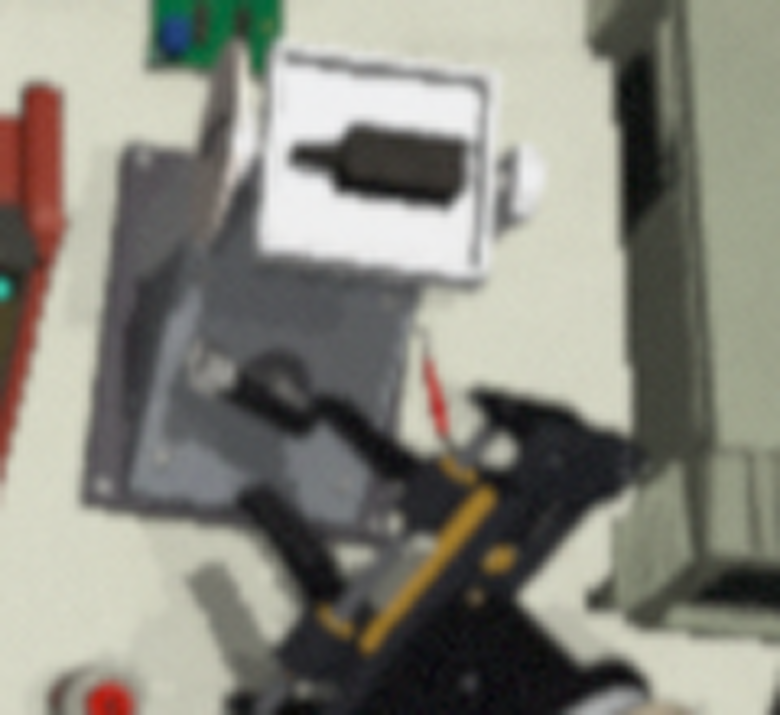

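```bash
python3 - <<'E'
from k import *
s=arm.get_state();R=Rn.from_quat(np.array(s["tcp_rot"])[[1,2,3,0]])
for x in(95,-95):
  for y in(-37.5,37.5):
    for z in(-70,-140):
      P=R.apply([x,y,z])+s["tcp_pos"];print(x,y,z,P.round(),((proj("top",P)-[384,125]+.5)*6.5).round(),((proj("side",P)-[320,185]+.5)*6.5).round())
E
```

```text
95 -37.5 -70 [500. -23. 231.] [487. 366.] [358. 254.]
95 -37.5 -140 [451. -56. 268.] [613. 480.] [296. 237.]
95 37.5 -70 [500. -78. 180.] [584. 390.] [419. 429.]
95 37.5 -140 [ 451. -112.  217.] [708. 500.] [359. 420.]
-95 -37.5 -70 [365.  67. 131.] [206. 719.] [-36. 417.]
-95 -37.5 -140 [316.  34. 168.] [310. 840.] [-114.  409.]
-95 37.5 -70 [365.  11.  81.] [308. 726.] [ 15. 585.]
-95 37.5 -140 [316. -22. 118.] [412. 842.] [-62. 585.]
```

Request:
play_rows([
  [[0.1,-0.03,-0.17],[0.005,0.0025,-0.004],0],
  [[0.11,-0.02,-0.17],[0,0,0],0],
  [[0.11,-0.02,-0.17],[0,0,0],0],
  [[0.1,-0.02,-0.17],[0,0,0],-0.2],
  [[0,0,0],[0,0,0],-0.3],
])

```text
time_s: 8.55
tcp_pos: [504.7, 21.9, 87.0]
tcp_rot: [-0.333, 0.863, -0.14, 0.353]
wrist_force: [-0.7, 0.0, 0.9]
gripper_width: 0.399
```

```bash
python3 - <<'E'
from k import *
a=-1.15
p,R=pose(a,0,np.radians(-36),0,40,5)
s=arm.get_state();R0=Rn.from_quat(np.array(s["tcp_rot"])[[1,2,3,0]])
print(s["tcp_pos"],s["joints"].round(3),s["wrist_force"].round(1),s["gripper_width"]*87);print("to B",(p-s["tcp_pos"]).round(1),"rot",(R*R0.inv()).as_rotvec().round(3))
t=arm.capture("side");crop(t,340,205,420,275,9,"pics/s12.png")
t=arm.capture("top");crop(t,394,145,484,215,8.5,"pics/t12.png")
E
```

```text
[504.66550248  21.9096869   87.04274805] [-0.757 -0.054  2.5    1.337  1.02  -1.4  ] [-0.7  0.   0.9] 34.69812716144062
to B [ 0.1 -0.1 -0.2] rot [-0.004 -0.008 -0.003]
```

View pics/s12.png

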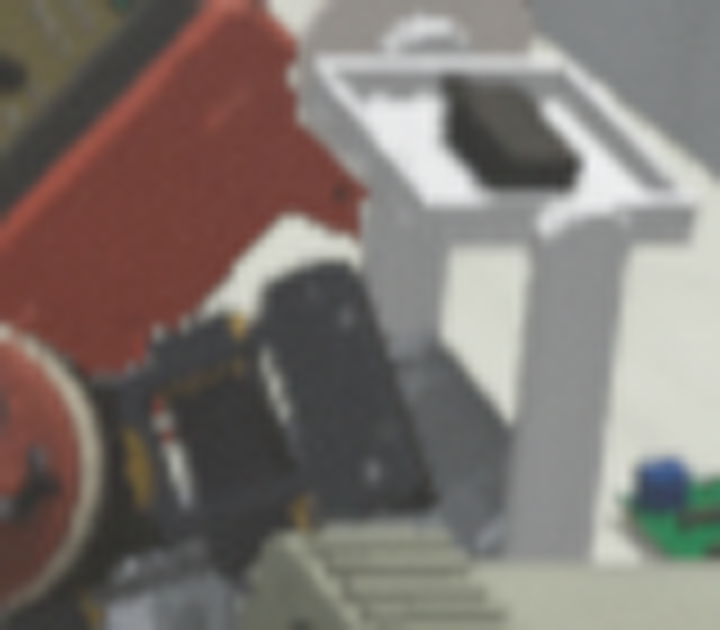

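View pics/t12.png

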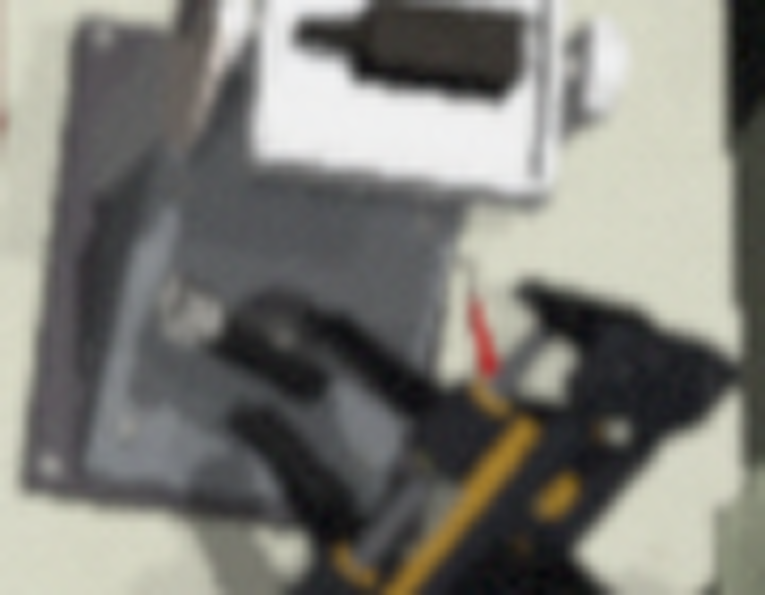

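Request:
play_rows([
  [[0,0,0],[0,0,0],-0.55],
  [[0,0,0],[0,0,0],-0.55],
  [[0,0,0],[0,0,0],-0.55],
  [[0,0,0],[0,0,0],-0.55],
])

```text
time_s: 9.05
tcp_pos: [503.5, 21.2, 86.7]
tcp_rot: [-0.332, 0.862, -0.142, 0.355]
wrist_force: [-0.2, 0.6, 1.3]
gripper_width: 0.233
```

Request:
play_rows([
  [[0,0,0],[0,0,0],-0.65],
])

```text
time_s: 9.15
tcp_pos: [503.4, 21.2, 86.6]
tcp_rot: [-0.332, 0.862, -0.142, 0.355]
wrist_force: [1.1, -0.9, -0.9]
gripper_width: 0.2
```

```bash
python3 - <<'E'
from k import *
s=arm.get_state();R0=Rn.from_quat(np.array(s["tcp_rot"])[[1,2,3,0]])
print(s["tcp_pos"],s["wrist_force"].round(1),R0.inv().apply(s["wrist_force"]).round(1),s["gripper_width"]*87)
E
```

```text
[503.44583385  21.21433932  86.55754689] [ 1.1 -0.9 -0.9] [0.8 1.2 0.8] 17.43399890533217
```

Request:
play_rows([
  [[0,0,0],[0,0,0],-1],
  [[0,0,0],[0,0,0],-1],
])

```text
time_s: 9.35
tcp_pos: [503.8, 20.9, 86.7]
tcp_rot: [-0.332, 0.862, -0.142, 0.355]
wrist_force: [1.8, -0.5, 2.3]
gripper_width: 0.17
```

```bash
python3 - <<'E'
from k import *
for i in range(3):
    s=arm.get_state();R0=Rn.from_quat(np.array(s["tcp_rot"])[[1,2,3,0]])
    print(s["tcp_pos"],s["wrist_force"].round(1),R0.inv().apply(s["wrist_force"]).round(1),s["gripper_width"]*87)
    t=arm.capture("top")
crop(t,394,145,484,215,8.5,"pics/t13.png")
a=-1.15
for f in(0,15,30,45,60,75): 
    p,R=pose(a,np.radians(f),np.radians(-36),0,40,5);print(f,p.round(1))
E
```

```text
[503.76649134  20.94314122  86.72857154] [ 1.8 -0.5  2.3] [ 2.7 -1.2 -0.1] 14.755972429239963
[503.76053257  20.97939879  86.73163146] [ 1.  -0.7  0.7] [1.4 0.1 0. ] 14.933891197890404
[503.77163345  20.94729394  86.72156899] [ 1.5 -0.5  1.9] [ 2.3 -0.9 -0.2] 14.855100259512913
0 [504.8  21.8  86.9]
15 [499.4  23.5  95.7]
30 [495.6  27.6 104.5]
45 [493.5  33.6 112.8]
60 [493.4  41.2 119.9]
75 [495.1  49.9 125.5]
```

View pics/t13.png

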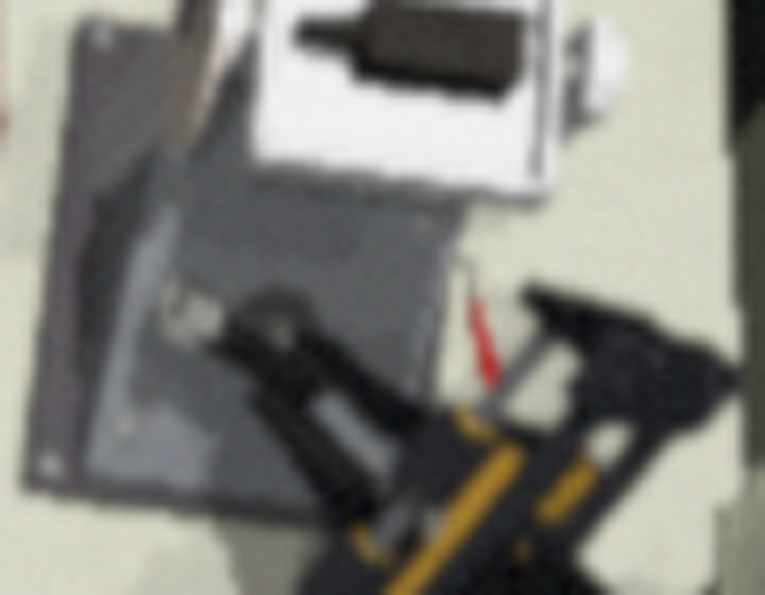

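Request:
play_rows([
  [[0,0,0],[0,0,0],-0.5],
  [[0,0,0],[0,0,0],-0.5],
  [[0.06,0,-0.08],[0,0,0],-0.5],
  [[0,0,0],[0,0,0],-0.6],
  [[0,0,0],[0,0,0],-1],
  [[0,0,0],[0,0,0],-1],
  [[0,0,0],[0,0,0],-1],
])

```text
time_s: 10.2
tcp_pos: [506.8, 21.1, 82.6]
tcp_rot: [-0.332, 0.862, -0.142, 0.355]
wrist_force: [3.8, 0.7, -1.5]
gripper_width: 0.169
```

```bash
python3 - <<'E'
from k import *
for i in range(2):
    s=arm.get_state();R0=Rn.from_quat(np.array(s["tcp_rot"])[[1,2,3,0]])
    print(s["tcp_pos"],s["wrist_force"].round(1),R0.inv().apply(s["wrist_force"]).round(1),s["gripper_width"]*87)
    t=arm.capture("top")
crop(t,394,145,484,215,8.5,"pics/t14.png")
E
```

```text
[506.75058057  21.07321943  82.61809226] [ 3.8  0.7 -1.5] [1.6 0.5 3.8] 14.723849576810407
[506.73644458  21.09421784  82.63444271] [ 4.4  0.5 -1.3] [2.2 0.4 4. ] 14.820325309217976
```

View pics/t14.png

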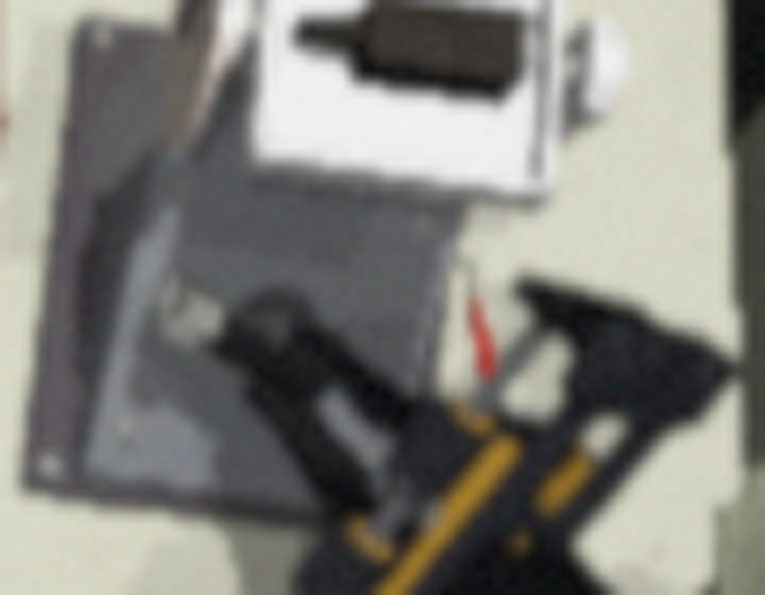

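Request:
play_rows([
  [[-0.06,0.01,0.088],[0,0,0],-1],
  [[-0.05,0.024,0.088],[0,0,0],-1],
  [[-0.042,0.036,0.088],[0,0,0],-1],
  [[-0.034,0.046,0.088],[0,0,0],-1],
])

```text
time_s: 10.7
tcp_pos: [497.3, 26.2, 99.8]
tcp_rot: [-0.331, 0.863, -0.142, 0.355]
wrist_force: [7.9, -0.5, -6.3]
gripper_width: 0.167
```

```bash
python3 - <<'E'
from k import *
s=arm.get_state();R0=Rn.from_quat(np.array(s["tcp_rot"])[[1,2,3,0]])
print(s["tcp_pos"],s["wrist_force"].round(1),R0.inv().apply(s["wrist_force"]).round(1),s["gripper_width"]*87)
t=arm.capture("top")
crop(t,394,145,484,215,8.5,"pics/t15.png")
E
```

```text
[497.31006402  26.20408321  99.78895104] [ 7.9 -0.5 -6.3] [2.5 4.5 8.7] 14.518374113934906
```

View pics/t15.png

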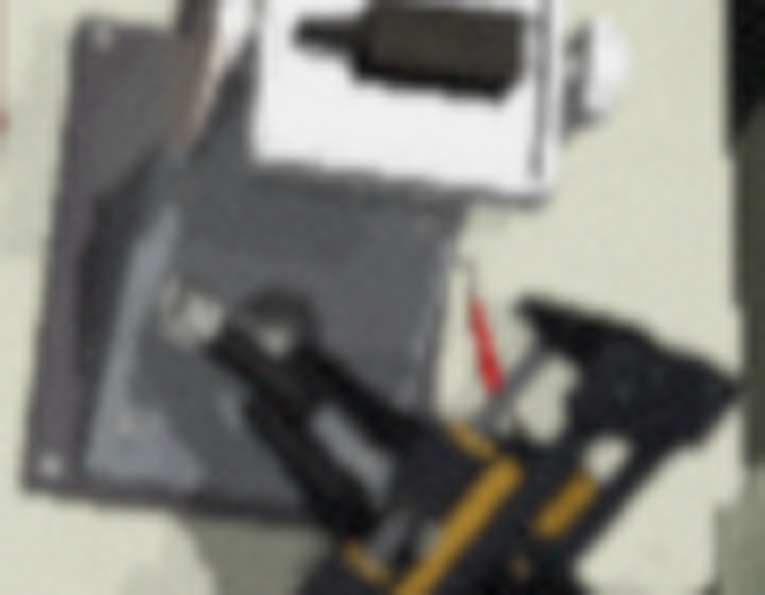

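Request:
play_rows([
  [[-0.025,0.055,0.086],[0,0,0],-1],
  [[-0.016,0.064,0.08],[0,0,0],-1],
  [[-0.006,0.073,0.074],[0,0,0],-1],
  [[0.004,0.079,0.068],[0,0,0],-1],
])

```text
time_s: 11.15
tcp_pos: [495.0, 38.6, 114.5]
tcp_rot: [-0.33, 0.863, -0.143, 0.355]
wrist_force: [-12.1, -13.2, 3.0]
gripper_width: 0.173
```

```bash
python3 - <<'E'
from k import *
s=arm.get_state();R0=Rn.from_quat(np.array(s["tcp_rot"])[[1,2,3,0]])
print(s["tcp_pos"],s["wrist_force"].round(1),R0.inv().apply(s["wrist_force"]).round(1),s["gripper_width"]*87,s["joints"].round(2))
t=arm.capture("top")
crop(t,394,145,484,215,8.5,"pics/t16.png")
t=arm.capture("side");crop(t,340,195,420,275,7.5,"pics/s16.png")
E
```

```text
[494.96984511  38.57660359 114.54445717] [-12.1 -13.2   3. ] [ -0.7   7.9 -16.3] 15.013685758652457 [-0.73 -0.22  2.55  1.29  1.02 -1.27]
```

View pics/t16.png

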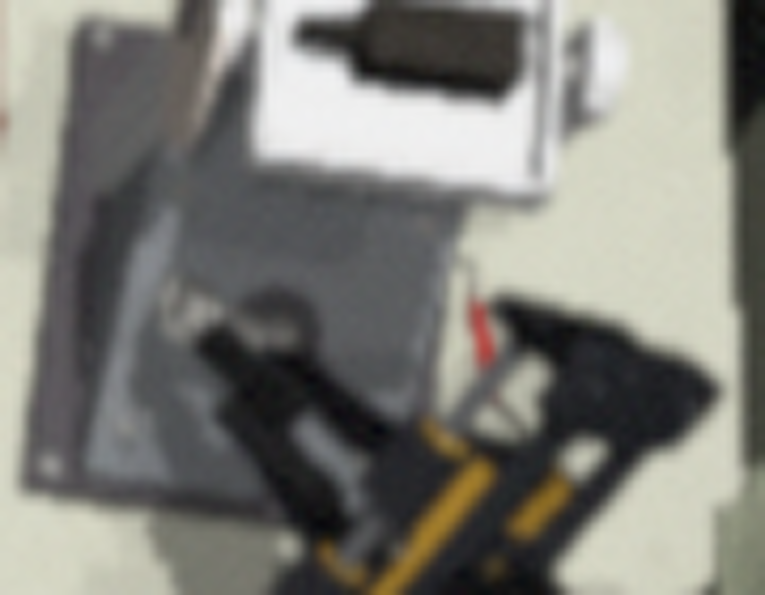

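View pics/s16.png

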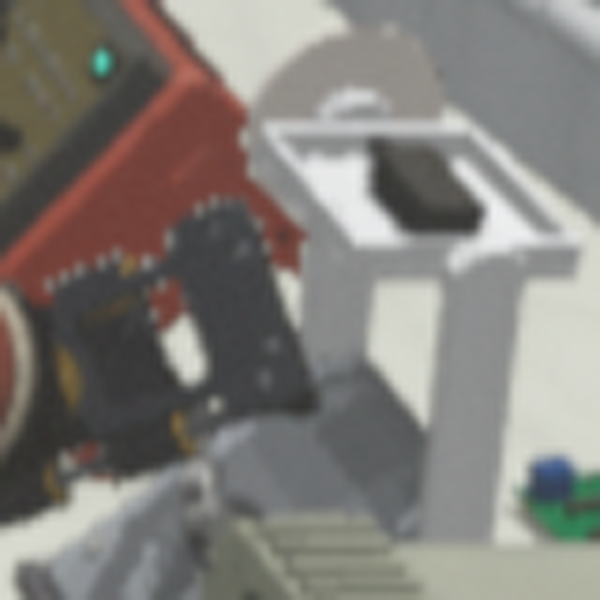

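Request:
play_rows([
  [[-0.05,-0.03,0.04],[0,0,0],-1],
  [[0,0,0],[0,0,0],-1],
])

```text
time_s: 11.45
tcp_pos: [492.3, 39.2, 116.9]
tcp_rot: [-0.332, 0.862, -0.142, 0.354]
wrist_force: [22.6, 7.9, -13.7]
gripper_width: 0.168
```

```bash
python3 - <<'E'
from k import *
a=-1.15
s=arm.get_state();R0=Rn.from_quat(np.array(s["tcp_rot"])[[1,2,3,0]]);p0=np.array(s["tcp_pos"])
print(p0,s["wrist_force"].round(1),R0.inv().apply(s["wrist_force"]).round(1),s["gripper_width"]*87)
g=crank(a,0);h=g[2];d=RW.apply(g[7]);axw=RW.apply(AX);pin=np.cross(axw,d)
for t in(5,10):
    v=p0-t*R0.apply([0,0,1])-h;print(t,"along -d",-v@d,"AX",v@axw,"pin",v@pin,"f",np.degrees(np.arctan2(v@axw,-v@d)),"r",np.hypot(v@axw,v@d))
f=55
q=s["joints"]
for phi in(-36,-27,-18,-9,0):
    p,R=pose(a,np.radians(f),np.radians(phi),0,40,5);q,e=ik(p,R,q);print(phi,(p-p0).round(1),(R*R0.inv()).as_rotvec().round(3),q.round(2),round(e,3),{k:v for k,v in clear(p,R,a/8,40)["body"].items() if v<60})
E
```

```text
[492.3485495   39.21210633 116.91734098] [ 22.6   7.9 -13.7] [ 5.1  3.2 26.9] 14.65527054551155
5 along -d 22.87439087835216 AX 32.66609036135859 pin 1.316874288572585 f 54.998413322540266 r 39.878706317433185
10 along -d 25.806753557133472 AX 36.71640447642021 pin 1.2960916421012527 f 54.89787722887217 r 44.878534811585716
-36 [ 0.9 -0.7  0.8] [-0.004 -0.007  0.002] [-0.74 -0.23  2.56  1.29  1.04 -1.27] 0.0 {'tray': 27, 'cheek': 50, 'bottle': 24, 'rinst': 37}
-27 [ 0.8 -1.3  0.3] [-0.115  0.068 -0.08 ] [-0.61 -0.39  2.57  1.14  0.86 -1.  ] 0.025 {'tray': 26, 'cheek': 51, 'bottle': 24, 'rinst': 57}
-18 [ 0.7 -1.9 -0.1] [-0.226  0.143 -0.162] [-0.44 -0.49  2.57  0.9   0.67 -0.64] 0.017 {'tray': 24, 'cheek': 51, 'bottle': 23}
-9 [ 0.5 -2.6 -0.5] [-0.337  0.219 -0.243] [-0.26 -0.52  2.54  0.51  0.52 -0.16] 0.0 {'tray': 20, 'cheek': 52, 'bottle': 24}
0 [ 0.2 -3.3 -0.7] [-0.448  0.294 -0.325] [-0.08 -0.45  2.47 -0.02  0.51  0.45] 0.0 {'tray': 15, 'cheek': 52, 'disc': 51, 'bottle': 25}
```

Request:
play_rows([
  [[0.03,0.015,-0.02],[0,0,0],-0.1],
  [[0,0,0],[0,0,0],-0.1],
  [[0,0,0],[0,0,0],-0.1],
  [[0,0,0],[0,0,0],-0.1],
  [[0,0,0],[0,0,0],-0.1],
])

```text
time_s: 11.95
tcp_pos: [493.9, 40.0, 116.4]
tcp_rot: [-0.333, 0.862, -0.142, 0.355]
wrist_force: [1.0, 0.9, 0.1]
gripper_width: 0.433
```

Request:
play_rows([
  [[0,-0.01,0],[-0.048,0.0312,-0.0345],-0.1],
  [[0,-0.01,0],[-0.048,0.0312,-0.0345],-0.1],
  [[0,-0.01,0],[-0.048,0.0312,-0.0345],-0.1],
  [[0,-0.01,0],[-0.048,0.0312,-0.0345],-0.1],
  [[0,-0.01,0],[-0.048,0.0312,-0.0345],-0.1],
  [[0,-0.01,0],[-0.048,0.0312,-0.0345],-0.1],
])

```text
time_s: 12.55
tcp_pos: [493.4, 37.1, 109.8]
tcp_rot: [-0.105, 0.923, -0.224, 0.295]
wrist_force: [-0.6, -0.8, -1.4]
gripper_width: 0.448
```

```bash
python3 - <<'E'
from k import *
a=-1.15
s=arm.get_state();R0=Rn.from_quat(np.array(s["tcp_rot"])[[1,2,3,0]]);p0=np.array(s["tcp_pos"])
print(p0,s["wrist_force"].round(1),s["gripper_width"]*87,s["joints"].round(2))
for phi in(0,):
    p,R=pose(a,np.radians(55),np.radians(phi),0,40,5);print((p-p0).round(1),(R*R0.inv()).as_rotvec().round(3))
t=arm.capture("top")
crop(t,394,145,484,215,8.5,"pics/t17.png")
t=arm.capture("side");crop(t,340,195,420,275,7.5,"pics/s17.png")
E
```

```text
[493.39068507  37.13284872 109.79037118] [-0.6 -0.8 -1.4] 38.94330969878426 [-0.22 -0.47  2.5   0.39  0.52 -0.02]
[-0.9 -1.2  6.4] [-0.094  0.026 -0.069]
```

View pics/t17.png

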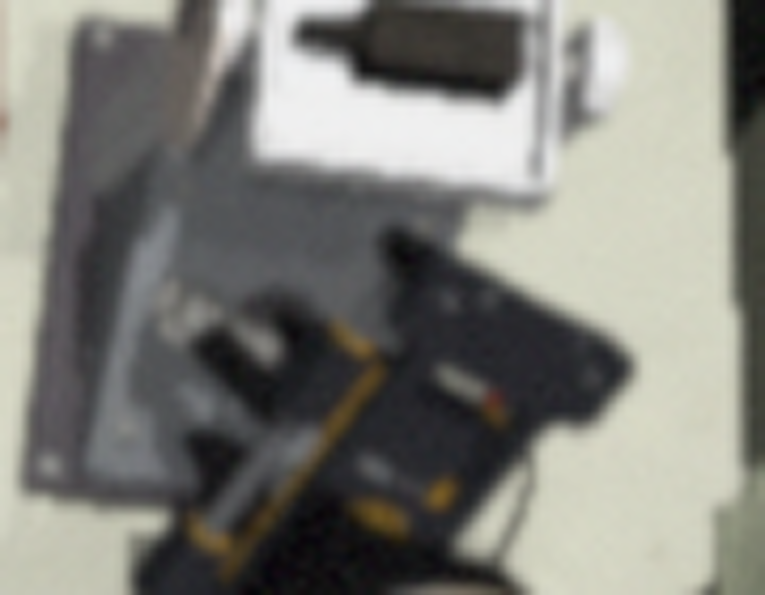

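View pics/s17.png

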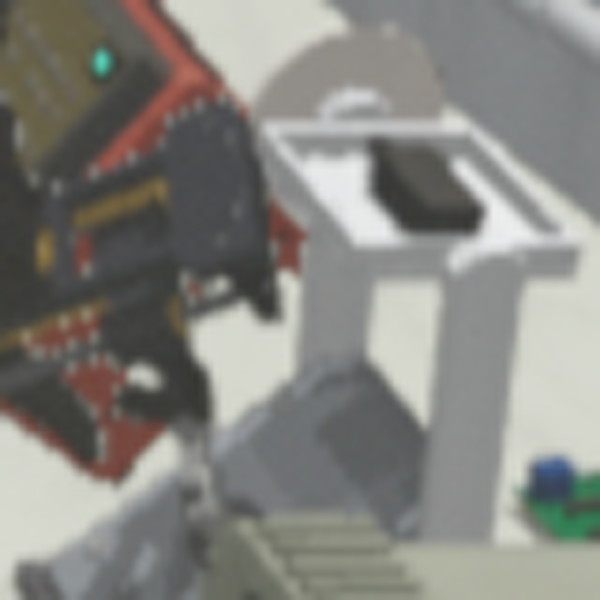

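Request:
play_rows([
  [[-0.018,-0.024,0.128],[-0.06,0.0166,-0.044],-0.1],
  [[0,0,0],[0,0,0],-0.4],
])

```text
time_s: 12.85
tcp_pos: [490.0, 37.4, 108.8]
tcp_rot: [-0.079, 0.925, -0.233, 0.289]
wrist_force: [0.5, 0.5, 0.5]
gripper_width: 0.413
```

```bash
python3 - <<'E'
from k import *
a=-1.15
s=arm.get_state();R0=Rn.from_quat(np.array(s["tcp_rot"])[[1,2,3,0]]);p0=np.array(s["tcp_pos"])
print(p0,s["wrist_force"].round(1),s["gripper_width"]*87,s["joints"].round(2))
q=s["joints"]
for f in(55,65,75,85,90,95):
    p,R=pose(a,np.radians(f),0,0,40,5);q,e=ik(p,R,q);print(f,(p-p0).round(1),(R*R0.inv()).as_rotvec().round(3),q.round(2),round(e,3),{k:v for k,v in clear(p,R,a/8,16)["body"].items() if v<60})
E
```

```text
[489.95302905  37.44435998 108.83835792] [0.5 0.5 0.5] 35.95674629457514 [-0.16 -0.46  2.49  0.21  0.52  0.19]
55 [ 2.6 -1.5  7.4] [-0.054 -0.001 -0.04 ] [-0.08 -0.45  2.47 -0.02  0.51  0.45] 0.0 {'tray': 15, 'cheek': 52, 'disc': 51, 'bottle': 25}
65 [ 3.1  3.9 11.7] [-0.054 -0.001 -0.04 ] [-0.06 -0.45  2.46 -0.04  0.52  0.48] 0.0 {'tray': 18, 'cheek': 53, 'disc': 48, 'bottle': 27}
75 [ 4.5  9.8 15.1] [-0.054 -0.001 -0.04 ] [-0.04 -0.45  2.45 -0.06  0.53  0.52] 0.0 {'tray': 21, 'cheek': 50, 'disc': 44, 'bottle': 29}
85 [ 6.7 15.9 17.7] [-0.054 -0.001 -0.04 ] [-0.02 -0.44  2.44 -0.08  0.53  0.55] 0.0 {'tray': 22, 'cheek': 47, 'disc': 39, 'bottle': 30}
90 [ 8.1 19.  18.7] [-0.054 -0.001 -0.04 ] [-0.01 -0.44  2.44 -0.09  0.53  0.57] 0.0 {'tray': 22, 'cheek': 45, 'disc': 37, 'bottle': 30}
95 [ 9.6 22.  19.4] [-0.054 -0.001 -0.04 ] [-0.   -0.43  2.43 -0.11  0.53  0.59] 0.0 {'tray': 22, 'cheek': 44, 'disc': 34, 'bottle': 30}
```

Request:
play_rows([
  [[0.026,-0.015,0.074],[-0.017,0,-0.013],-0.4],
  [[0.026,-0.015,0.074],[-0.017,0,-0.013],-0.4],
  [[0,0,0],[0,0,0],-0.5],
])

```text
time_s: 13.15
tcp_pos: [492.6, 35.7, 116.1]
tcp_rot: [-0.049, 0.922, -0.243, 0.296]
wrist_force: [0.2, 0.1, -0.3]
gripper_width: 0.281
```

```bash
python3 - <<'E'
from k import *
a=-1.15
s=arm.get_state();R0=Rn.from_quat(np.array(s["tcp_rot"])[[1,2,3,0]]);p0=np.array(s["tcp_pos"])
print(p0,s["wrist_force"].round(1),s["gripper_width"]*87,s["joints"].round(2))
for f in(55,65,75,85,90,95):
    p,R=pose(a,np.radians(f),0,0,40,5);print(f,(p-p0).round(1),(R*R0.inv()).as_rotvec().round(3))
t=arm.capture("top")
crop(t,394,145,484,215,8.5,"pics/t18.png")
E
```

```text
[492.61931134  35.72650587 116.14948692] [ 0.2  0.1 -0.3] 24.453252237858454 [-0.08 -0.45  2.47 -0.01  0.51  0.44]
55 [-0.1  0.2  0.1] [-0.001 -0.001 -0.   ]
65 [0.4 5.7 4.3] [-0.001 -0.001 -0.   ]
75 [ 1.8 11.5  7.8] [-0.001 -0.001 -0.   ]
85 [ 4.  17.6 10.4] [-0.001 -0.001 -0.   ]
90 [ 5.4 20.7 11.4] [-0.001 -0.001 -0.   ]
95 [ 6.9 23.7 12.1] [-0.001 -0.001 -0.   ]
```

View pics/t18.png

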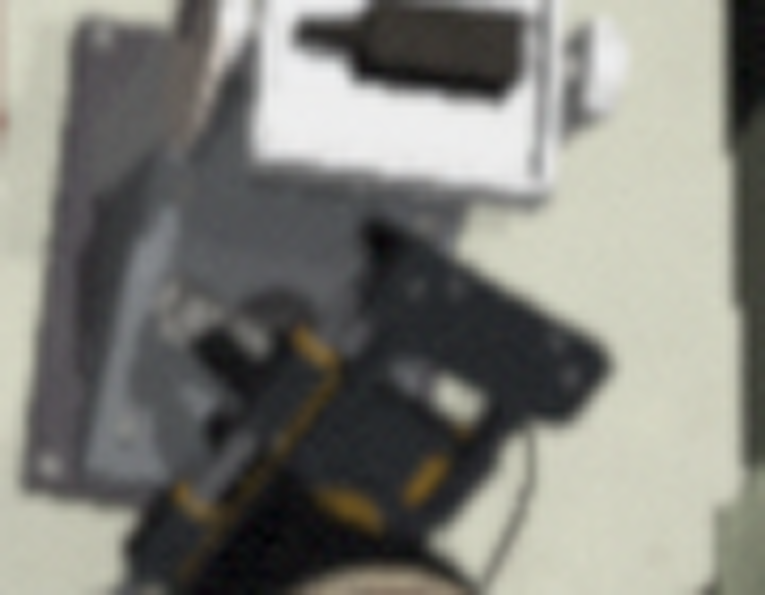

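Close, then swing the handle on towards its stop.

Request:
play_rows([
  [[0,0,0],[0,0,0],-1],
  [[0,0,0],[0,0,0],-1],
  [[0,0,0],[0,0,0],-1],
  [[0,0.056,0.046],[0,0,0],-1],
  [[0.006,0.058,0.04],[0,0,0],-1],
  [[0.012,0.058,0.036],[0,0,0],-1],
  [[0.016,0.058,0.034],[0,0,0],-1],
  [[0,0,0],[0,0,0],-1],
])

```text
time_s: 14.0
tcp_pos: [493.3, 46.9, 123.2]
tcp_rot: [-0.048, 0.922, -0.244, 0.295]
wrist_force: [-5.9, -4.1, -1.1]
gripper_width: 0.173
```

```bash
cat > st.py <<'E'
from k import *
def st(a=-1.15,t=5):
    s=arm.get_state();R0=Rn.from_quat(np.array(s["tcp_rot"])[[1,2,3,0]]);p0=np.array(s["tcp_pos"])
    print("t",s["time_s"],p0.round(1),"F",s["wrist_force"].round(1),"Ftool",R0.inv().apply(s["wrist_force"]).round(1),"w",round(s["gripper_width"]*87,1),s["joints"].round(2))
    g=crank(a,0);h=g[2];d=RW.apply(g[7]);axw=RW.apply(AX);pin=np.cross(axw,d);v=p0-t*R0.apply([0,0,1])-h
    print("F d,ax,pin",(s["wrist_force"]@np.c_[d,axw,pin]).round(1),"f",np.degrees(np.arctan2(v@axw,-v@d)).round(1),"r",np.hypot(v@axw,v@d).round(1),"pin",(v@pin).round(1))
    c=p0-t*R0.apply([0,0,1])-W(HUB);u=c@RW.apply(UP);y=c@RW.apply(RT)
    print("crank ang of grasp",np.arctan2(y,u).round(3),"rad",np.hypot(u,y).round(1),"off",(c@axw).round(1))
    return s,R0,p0
E
python3 -c "from st import *; st()"
```

```text
t 14.0 [493.3  46.9 123.2] F [-5.9 -4.1 -1.1] Ftool [-2.8  6.3 -2.2] w 15.1 [-0.04 -0.45  2.45 -0.06  0.53  0.52]
F d,ax,pin [-6.3  2.3  2.8] f 73.7 r 40.3 pin 1.0
crank ang of grasp -1.184 rad 28.7 off 74.7
```

Request:
play_rows([
  [[0.02,0.06,0.03],[0,0,0],-1],
  [[0.024,0.06,0.024],[0,0,0],-1],
  [[0.026,0.06,0.02],[0,0,0],-1],
  [[0,0,0],[0,0,0],-1],
])

```text
time_s: 14.4
tcp_pos: [497.1, 56.0, 127.3]
tcp_rot: [-0.048, 0.922, -0.244, 0.296]
wrist_force: [-9.1, -4.7, 2.5]
gripper_width: 0.168
```

```bash
python3 -c "from st import *; st()"
```

```text
t 14.4 [497.1  56.  127.3] F [-9.1 -4.7  2.5] Ftool [-2.8  7.4 -6.9] w 14.6 [-0.01 -0.44  2.44 -0.1   0.54  0.58]
F d,ax,pin [-7.4  7.   2.8] f 88.8 r 40.4 pin 0.5
crank ang of grasp -1.164 rad 39.2 off 76.4
```

Request:
play_rows([
  [[0.025,0.055,0.015],[0,0,0],-1],
  [[0,0,0],[0,0,0],-1],
])

```text
time_s: 14.6
tcp_pos: [498.5, 58.7, 128.3]
tcp_rot: [-0.048, 0.922, -0.244, 0.296]
wrist_force: [-7.7, -2.8, 2.3]
gripper_width: 0.171
```

```bash
python3 -c "from st import *; st()"
```

```text
t 14.6 [498.5  58.7 128.3] F [-7.7 -2.8  2.3] Ftool [-2.9  5.2 -6.1] w 14.9 [-0.   -0.43  2.43 -0.11  0.54  0.59]
F d,ax,pin [-5.2  6.1  2.9] f 93.3 r 40.5 pin 0.3
crank ang of grasp -1.158 rad 42.4 off 76.5
```

Request:
play_rows([
  [[0.02,0.05,0.008],[0,0,0],-1],
  [[0,0,0],[0,0,0],-1],
])

```text
time_s: 14.8
tcp_pos: [499.6, 61.0, 128.8]
tcp_rot: [-0.048, 0.922, -0.244, 0.296]
wrist_force: [-7.1, -5.7, 1.5]
gripper_width: 0.169
```

```bash
python3 -c "from st import *; st()"
```

```text
t 14.8 [499.6  61.  128.8] F [-7.1 -5.7  1.5] Ftool [-1.5  7.6 -5. ] w 14.7 [ 0.01 -0.43  2.43 -0.12  0.54  0.61]
F d,ax,pin [-7.6  5.   1.5] f 97.0 r 40.7 pin 0.4
crank ang of grasp -1.159 rad 45.0 off 76.4
```

Request:
play_rows([
  [[0.02,0.05,0.004],[0,0,0],-1],
  [[0,0,0],[0,0,0],-1],
])

```text
time_s: 15.0
tcp_pos: [500.1, 62.3, 128.7]
tcp_rot: [-0.046, 0.922, -0.244, 0.296]
wrist_force: [-12.7, -12.8, 4.9]
gripper_width: 0.173
```

```bash
python3 - <<'E'
from st import *
st()
t=arm.capture("top")
crop(t,394,145,484,215,8.5,"pics/t19.png")
t=arm.capture("side");crop(t,340,195,420,275,7.5,"pics/s19.png")
E
```

```text
t 15.0 [500.1  62.3 128.7] F [-12.7 -12.8   4.9] Ftool [ -0.3  15.5 -10.5] w 15.0 [ 0.01 -0.42  2.43 -0.13  0.54  0.62]
F d,ax,pin [-15.4  10.6   0.3] f 99.1 r 40.6 pin 0.7
crank ang of grasp -1.166 rad 46.4 off 76.1
```

View pics/t19.png

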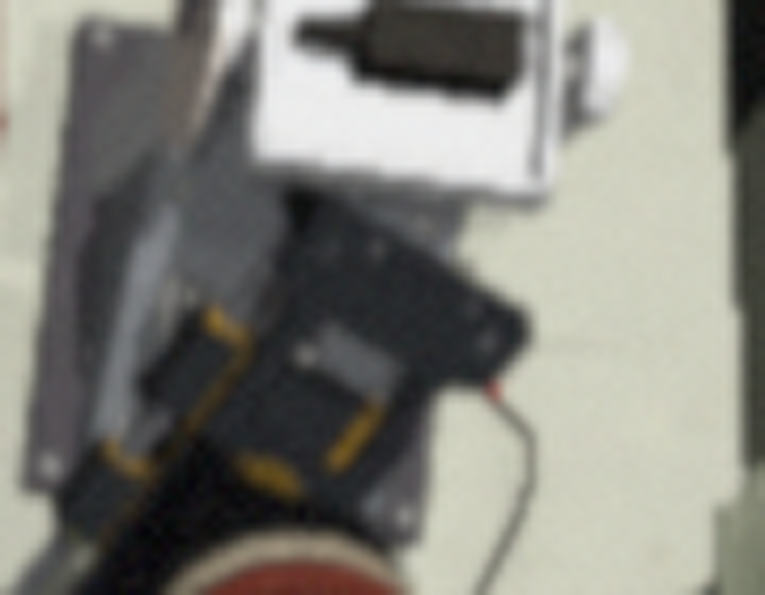

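View pics/s19.png

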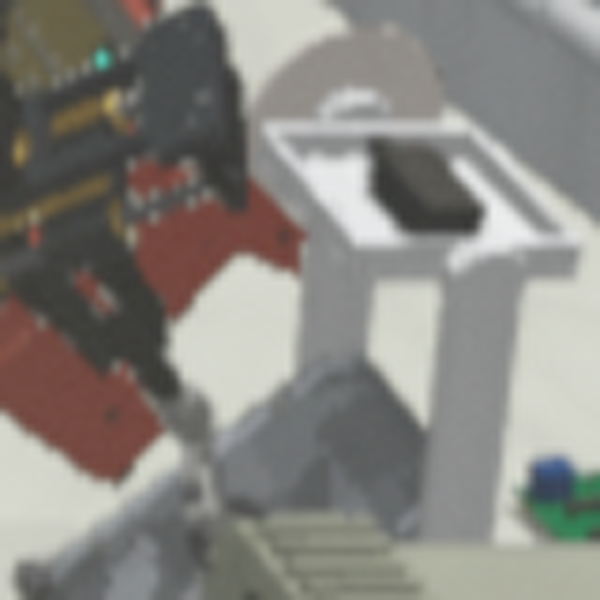

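Request:
play_rows([
  [[0.02,0.05,0],[0,0,0],-1],
  [[0,0,0],[0,0,0],-1],
])

```text
time_s: 15.3
tcp_pos: [500.6, 63.8, 128.4]
tcp_rot: [-0.045, 0.923, -0.244, 0.295]
wrist_force: [-19.5, -19.9, 9.8]
gripper_width: 0.167
```

```bash
python3 -c "from st import *; st()"
```

```text
t 15.3 [500.6  63.8 128.4] F [-19.5 -19.9   9.8] Ftool [  0.9  23.5 -17.9] w 14.5 [ 0.02 -0.42  2.42 -0.14  0.54  0.64]
F d,ax,pin [-23.3  18.1  -0.9] f 101.1 r 40.4 pin 1.3
crank ang of grasp -1.176 rad 47.8 off 75.6
```

Request:
play_rows([
  [[-0.02,-0.05,0],[0,0,0],-1],
  [[0,0,0],[0,0,0],-0.4],
  [[0,0,0],[0,0,0],-0.4],
  [[0,0,0],[0,0,0],-0.3],
  [[0,0,0],[0,0,0],-0.3],
])

```text
time_s: 15.8
tcp_pos: [501.8, 63.9, 130.1]
tcp_rot: [-0.049, 0.922, -0.244, 0.298]
wrist_force: [0.5, -0.4, -0.6]
gripper_width: 0.334
```

```bash
python3 - <<'E'
from st import *
s,R,p=st()
q=s["joints"];axw=RW.apply(AX)
for k_ in(20,40,60,80):
    for v,n in((axw,"ax"),(np.array([-.2,0,.98]),"up")):
        q2,e=ik(p+k_*v,R,q);print(n,k_,q2.round(2),round(e,3))
E
```

```text
t 15.8 [501.8  63.9 130.1] F [ 0.5 -0.4 -0.6] Ftool [0.2 0.3 0.8] w 29.1 [ 0.01 -0.42  2.42 -0.12  0.53  0.62]
F d,ax,pin [-0.3 -0.8 -0.2] f 102.3 r 41.3 pin -0.4
crank ang of grasp -1.141 rad 48.8 off 76.3
ax 20 [ 0.02 -0.5   2.44 -0.12  0.6   0.61] 0.0
up 20 [ 0.01 -0.48  2.42 -0.11  0.59  0.61] 0.0
ax 40 [ 0.02 -0.57  2.45 -0.11  0.66  0.61] 0.0
up 40 [ 0.01 -0.53  2.41 -0.11  0.65  0.6 ] 0.0
ax 60 [ 0.03 -0.64  2.45 -0.11  0.72  0.6 ] 0.0
up 60 [ 0.01 -0.57  2.39 -0.1   0.71  0.59] 0.0
ax 80 [ 0.03 -0.71  2.45 -0.11  0.79  0.6 ] 0.0
up 80 [ 0.01 -0.61  2.38 -0.09  0.76  0.58] 0.0
```

Request:
play_rows([
  [[-0.2,0.02,0.28],[0,0,0],-0.3],
  [[-0.4,0.04,0.57],[0,0,0],-0.3],
  [[-0.4,0.04,0.57],[0,0,0],-0.2],
  [[0,0,0],[0,0,0],-0.1],
])

```text
time_s: 16.2
tcp_pos: [453.0, 69.2, 207.0]
tcp_rot: [-0.05, 0.92, -0.244, 0.302]
wrist_force: [1.1, -0.1, 1.0]
gripper_width: 0.416
```

```bash
python3 - <<'E'
from st import *
st()
t=arm.capture("top");cv2.imwrite("pics/T20.png",t[:,:,::-1]);crop(t,394,125,474,215,6.6,"pics/t20.png")
t=arm.capture("side");cv2.imwrite("pics/S20.png",t[:,:,::-1]);crop(t,335,195,425,305,5.4,"pics/s20.png")
E
```

```text
t 16.2 [453.   69.2 207. ] F [ 1.1 -0.1  1. ] Ftool [ 1.3 -0.6 -0.2] w 36.2 [ 0.04 -0.74  2.45 -0.11  0.81  0.6 ]
F d,ax,pin [ 0.6  0.2 -1.3] f 94.8 r 132.0 pin -3.7
crank ang of grasp -1.077 rad 51.1 off 167.5
```

View pics/t20.png

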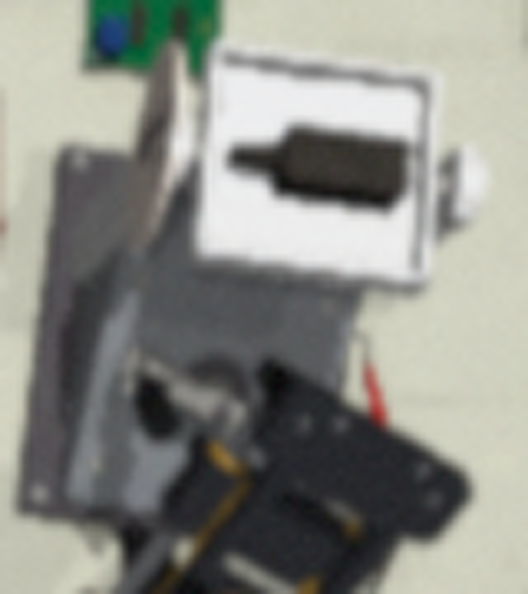

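View pics/s20.png

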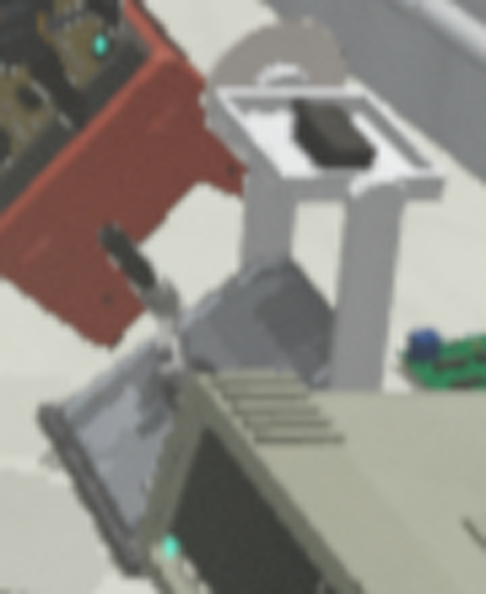

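```bash
python3 - <<'E'
from st import *
for f in(1.45,1.571):
    for n in("top","side"): 
        x0,y0,s=(394,125,6.6) if n=="top" else (335,195,5.4)
        print(f,n,[((proj(n,p)-[x0,y0]+.5)*s).round().tolist() for p in crank(-1.15,f)[2:6]])
overlay(-1.15,1.571,'o2',src={"top":"pics/T20.png","side":"pics/S20.png"})
E
```

```text
1.45 top [[151.0, 382.0], [157.0, 393.0], [169.0, 417.0], [181.0, 443.0]]
1.45 side [[158.0, 295.0], [149.0, 286.0], [129.0, 265.0], [109.0, 244.0]]
1.571 top [[151.0, 382.0], [154.0, 391.0], [161.0, 413.0], [169.0, 436.0]]
1.571 side [[158.0, 295.0], [149.0, 284.0], [129.0, 259.0], [109.0, 234.0]]
```

View pics/side_o2.png

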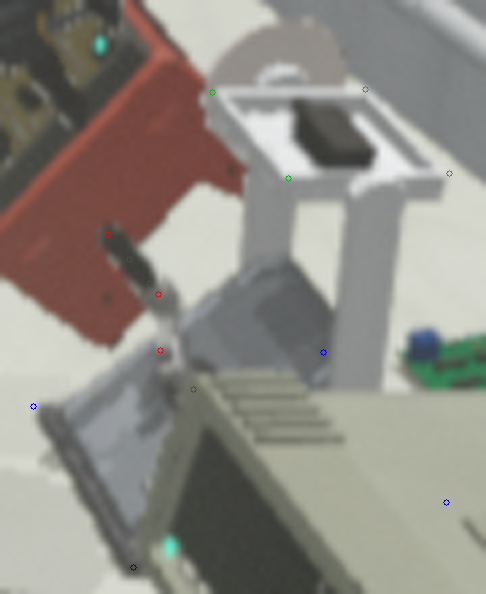

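View pics/top_o2.png

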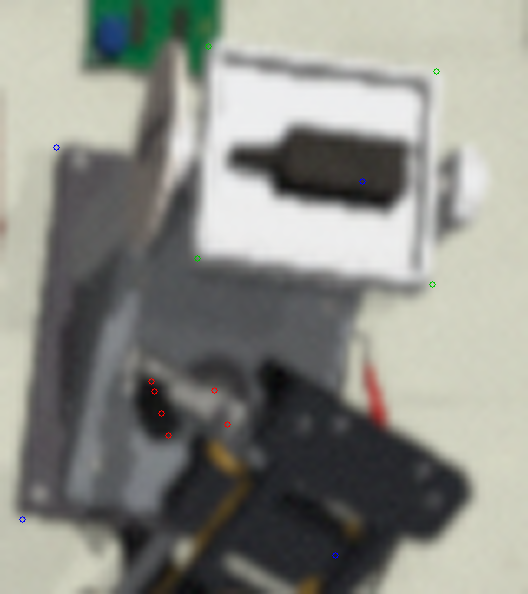

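```bash
sed -i 's/^O=.*/O=np.array([586.5,13.3,0.]);YAW=-0.095/' h.py; python3 - <<'E'
from st import *
s,R,p=st()
print(tri((418.5,190.7),(354.5,236.7)),crank(-1.15,1.571)[5])
for jr in(None,0.):
  q=s["joints"]
  for a in np.arange(-1.2,4.3,.6):
    P,_=pose(a,np.pi/2,0,0,40,6)
    if jr is None: Rr=pose(-1.15,np.pi/2,0,0,40,6)[1]
    else:
        z=-AX;x=np.array([0,-1.,0]);Rr=RW*Rn.from_matrix(np.c_[x,np.cross(z,x),z])
    P=W(HUB+40*(np.cos(a)*UP+np.sin(a)*RT)+76*AX)+Rr.apply([0,0,6])
    q,e=ik(P,Rr,q);print(jr,round(a,2),q.round(2),round(e,3),{k:v for k,v in clear(P,Rr,a/8,16)["body"].items() if v<60},clear(P,Rr,a/8,16)["fing"]["tray"])
E
```

```text
t 16.3 [452.   68.8 202.2] F [0.2 1.1 0.6] Ftool [-0.1 -1.2 -0.5] w 38.0 [ 0.04 -0.73  2.46 -0.11  0.81  0.6 ]
F d,ax,pin [1.2 0.5 0.1] f 93.3 r 128.2 pin -1.6
crank ang of grasp -1.115 rad 47.4 off 164.0
(array([486.85646621,  59.30431441, 145.89841134]), np.float64(1.3249421207581855)) [487.15564387  59.45222619 143.09144953]
None -1.2 [-0.   -0.44  2.44 -0.11  0.53  0.59] 0.0 {'tray': 21, 'cheek': 44, 'disc': 36, 'bottle': 28} 55
None -0.6 [-0.05 -0.42  2.41 -0.05  0.54  0.49] 0.0 {'tray': 23, 'cheek': 44, 'disc': 39, 'bottle': 44} 35
None 0.0 [-0.13 -0.43  2.41  0.03  0.55  0.37] 0.0 {'tray': 25, 'cheek': 39, 'disc': 54, 'bottle': 57} 27
None 0.6 [-0.2  -0.46  2.43  0.11  0.56  0.24] 0.0 {'tray': 27, 'cheek': 39, 'bottle': 59} 32
None 1.2 [-0.26 -0.5   2.48  0.17  0.56  0.14] 0.0 {'tray': 32, 'cheek': 41, 'bottle': 50, 'rinst': 55} 50
None 1.8 [-0.28 -0.56  2.54  0.19  0.56  0.11] 0.0 {'tray': 33, 'cheek': 52, 'bottle': 34, 'rinst': 45} 72
None 2.4 [-0.23 -0.58  2.57  0.14  0.56  0.19] 0.014 {'tray': 41, 'bottle': 20, 'rinst': 50} 92
None 3.0 [-0.14 -0.57  2.57  0.04  0.56  0.35]
[... 306 characters left out ...]
1 -0.05  0.54  1.64] 0.0 {'tray': 42, 'disc': 47} 51
0.0 0.0 [-0.13 -0.43  2.41  0.03  0.55  1.52] 0.0 {'tray': 36, 'disc': 42, 'rinst': 53} 42
0.0 0.6 [-0.2  -0.46  2.43  0.11  0.56  1.39] 0.0 {'tray': 41, 'disc': 47, 'rinst': 31} 47
0.0 1.2 [-0.26 -0.5   2.48  0.17  0.56  1.29] 0.0 {'tray': 55, 'rinst': 17} 65
0.0 1.8 [-0.28 -0.56  2.54  0.19  0.56  1.26] 0.0 {'bottle': 55, 'rinst': 15} 88
0.0 2.4 [-0.23 -0.58  2.57  0.14  0.56  1.34] 0.017 {'bottle': 40, 'rinst': 27} 107
0.0 3.0 [-0.14 -0.57  2.57  0.04  0.56  1.5 ] 0.03 {'bottle': 33, 'rinst': 49} 117
0.0 3.6 [-0.06 -0.55  2.57 -0.04  0.52  1.63] 0.003 {'bottle': 36} 113
0.0 4.2 [-0.   -0.5   2.52 -0.11  0.51  1.74] 0.0 {'bottle': 47} 97
```

```bash
cat >> k.py <<'E'
def crankR(tilt):  # tilt rad from vertical; jaws along stand y
    z=np.array([np.sin(tilt),0,-np.cos(tilt)]);x=np.array([0,-1.,0]);return RW*Rn.from_matrix(np.c_[x,np.cross(z,x),z])
def crankP(a,tilt,r=40,t=6):
    Rr=crankR(tilt);return W(HUB+40*(np.cos(a)*UP+np.sin(a)*RT)+(36+r)*AX)+Rr.apply([0,0,t]),Rr
E
python3 - <<'E'
from k import *
q0=np.array([0.04,-.73,2.46,-.11,.81,1.7])
for tl in(20,25):
  q=q0
  for a in np.arange(-1.2,4.3,.6):
    P,Rr=crankP(a,np.radians(tl));q,e=ik(P,Rr,q);c=clear(P,Rr,a/8,16);print(tl,round(a,2),q.round(2),round(e,3),{k:v for k,v in c["body"].items() if v<60},c["fing"]["tray"],c["fing"]["face"])
E
```

```text
20 -1.2 [-0.02 -0.26  2.23 -0.03  0.82  1.66] 0.0 {'tray': 37, 'disc': 41, 'scope': 48} 61 68
20 -0.6 [-0.06 -0.25  2.2  -0.02  0.84  1.61] 0.0 {'tray': 23, 'cheek': 48, 'disc': 28, 'scope': 44} 42 68
20 0.0 [-0.12 -0.25  2.19  0.01  0.85  1.54] 0.0 {'tray': 17, 'cheek': 43, 'disc': 23, 'rinst': 55} 35 68
20 0.6 [-0.18 -0.27  2.22  0.04  0.85  1.47] 0.0 {'tray': 22, 'cheek': 48, 'disc': 28, 'rinst': 33} 41 68
20 1.2 [-0.22 -0.3   2.26  0.06  0.83  1.41] 0.0 {'tray': 36, 'disc': 42, 'rinst': 17} 59 68
20 1.8 [-0.23 -0.34  2.32  0.07  0.82  1.39] 0.0 {'tray': 56, 'rinst': 14} 81 68
20 2.4 [-0.21 -0.37  2.37  0.05  0.8   1.43] 0.0 {'bottle': 58, 'rinst': 25} 101 68
20 3.0 [-0.14 -0.38  2.38  0.02  0.79  1.51] 0.0 {'bottle': 50, 'rinst': 47} 111 999
20 3.6 [-0.07 -0.35  2.36 -0.01  0.79  1.6 ] 0.0 {'bottle': 53} 107 999
20 4.2 [-0.02 -0.31  2.31 -0.03  0.79  1.66] 0.0 {'scope': 59} 91 68
25 -1.2 [-0.02 -0.32  2.3  -0.05  0.73  1.68] 0.0 {'tray': 43, 'disc': 48, 'scope': 55} 65 68
25 -0.6 [-0.06 -0.31  2.27 -0.02  0.74  1.62] 0.0 {'tray': 30, 'cheek': 55, 'disc': 35, 'scope': 51} 46 68
25 0.0 [-0.12 -0.31  2.26  0.02  0.75  1.53] 0.0 {'tray': 23, 'cheek': 49, 'disc': 30, 'rinst': 54} 37 68
25 0.6 [-0.19 -0.33  2.29  0.06  0.75  1.45] 0.0 {'tray': 28, 'cheek': 55, 'disc': 34, 'rinst': 32} 43 68
25 1.2 [-0.23 -0.37  2.34  0.09  0.75  1.38] 0.0 {'tray': 42, 'disc': 48, 'rinst': 17} 61 68
25 1.8 [-0.25 -0.41  2.39  0.1   0.73  1.36] 0.0 {'rinst': 14} 84 68
25 2.4 [-0.22 -0.45  2.44  0.08  0.72  1.4 ] 0.0 {'bottle': 52, 'rinst': 26} 104 68
25 3.0 [-0.15 -0.45  2.45  0.03  0.7   1.5 ] 0.0 {'bottle': 45, 'rinst': 48} 114 999
25 3.6 [-0.07 -0.42  2.43 -0.02  0.7   1.61] 0.0 {'bottle': 48} 111 999
25 4.2 [-0.02 -0.38  2.38 -0.05  0.7   1.68] 0.0 {'bottle': 59} 94 68
```

```bash
python3 - <<'E'
from st import *
s,R0,p0=st()
P,R=crankP(-1.15,np.radians(25));b=-R.apply([0,0,1])
A=P+60*b
for fl in(0,):
    rv=(R*R0.inv()).as_rotvec();n=9
    print("A-p0",(A-p0).round(1),"rv",rv.round(3),np.linalg.norm(rv),"per row of 9",((A-p0)/50/n).round(4),(rv/n/(np.pi/2)).round(4))
print("P-A",(P-A).round(1),"P",P.round(1),"b",b)
E
```

```text
t 16.3 [452.   68.8 202.2] F [0.2 1.1 0.6] Ftool [-0.1 -1.2 -0.5] w 38.0 [ 0.04 -0.73  2.46 -0.11  0.81  0.6 ]
F d,ax,pin [1.2 0.5 0.1] f 93.3 r 128.2 pin -1.6
crank ang of grasp -1.115 rad 47.4 off 164.0
A-p0 [ 20.4  -8.  -21.6] rv [ 0.59   0.103 -0.993] 1.159770662893073 per row of 9 [ 0.0454 -0.0178 -0.048 ] [ 0.0417  0.0073 -0.0703]
P-A [ 25.2  -2.4 -54.4] P [497.7  58.4 126.2] b [-0.42071263  0.04008837  0.90630779]
```

Request:
play_rows([
  [[0.045,-0.018,-0.048],[0.0417,0.0073,-0.0703],0],
  [[0.045,-0.018,-0.048],[0.0417,0.0073,-0.0703],0],
  [[0.045,-0.018,-0.048],[0.0417,0.0073,-0.0703],0],
  [[0.045,-0.018,-0.048],[0.0417,0.0073,-0.0703],0],
  [[0.045,-0.018,-0.048],[0.0417,0.0073,-0.0703],0],
  [[0.045,-0.018,-0.048],[0.0417,0.0073,-0.0703],0],
  [[0.045,-0.018,-0.048],[0.0417,0.0073,-0.0703],0],
  [[0.045,-0.018,-0.048],[0.0417,0.0073,-0.0703],0],
])

```text
time_s: 17.1
tcp_pos: [468.7, 61.3, 178.5]
tcp_rot: [-0.136, 0.698, -0.681, 0.175]
wrist_force: [-0.8, -0.6, -0.1]
gripper_width: 0.5
```

Request:
play_rows([
  [[0.045,-0.018,-0.048],[0.0417,0.0073,-0.0703],0],
  [[0,0,0],[0,0,0],0],
])

```text
time_s: 17.3
tcp_pos: [471.1, 60.0, 176.3]
tcp_rot: [0.144, -0.657, 0.723, -0.156]
wrist_force: [-0.7, 0.1, 0.0]
gripper_width: 0.498
```

```bash
python3 - <<'E'
from st import *
s,R0,p0=st()
P,R=crankP(-1.15,np.radians(25));b=-R.apply([0,0,1])
print("P-p0",(P-p0).round(1),(R*R0.inv()).as_rotvec().round(3))
t=arm.capture("top");crop(t,384,125,484,225,6,"pics/t21.png")
t=arm.capture("side");crop(t,320,185,420,285,6,"pics/s21.png")
E
```

```text
t 17.3 [471.1  60.  176.3] F [-0.7  0.1  0. ] Ftool [ 0.   0.7 -0.3] w 43.3 [-0.02 -0.48  2.3  -0.04  0.89  1.67]
F d,ax,pin [-0.3  0.4  0.6] f 91.1 r 95.3 pin -6.7
crank ang of grasp -0.991 rad 42.4 off 131.3
P-p0 [ 26.5  -1.5 -50.1] [-0.004 -0.007  0.001]
```

View pics/s21.png

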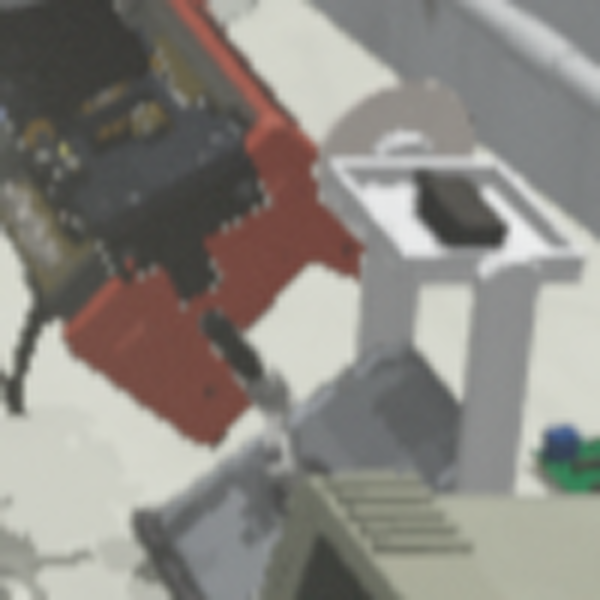

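View pics/t21.png

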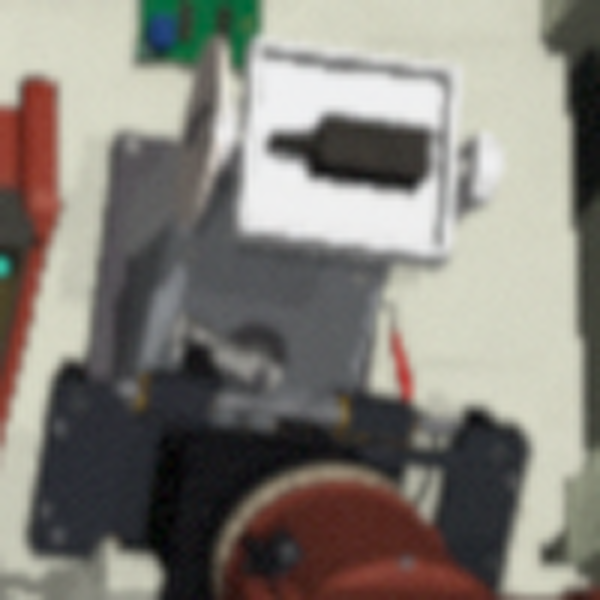

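Request:
play_rows([
  [[0.13,-0.005,-0.25],[0,0,0],0],
  [[0.13,-0.005,-0.25],[0,0,0],0],
  [[0.13,-0.01,-0.25],[0,0,0],0],
  [[0.14,-0.01,-0.25],[0,0,0],0],
  [[0,0,0],[0,0,0],-0.3],
])

```text
time_s: 17.9
tcp_pos: [496.5, 59.0, 126.1]
tcp_rot: [0.144, -0.658, 0.722, -0.157]
wrist_force: [-1.4, -0.5, -0.3]
gripper_width: 0.466
```

```bash
python3 - <<'E'
from st import *
s,R0,p0=st(t=6)
t=arm.capture("side");crop(t,320,185,420,285,6,"pics/s22.png")
E
```

```text
t 17.9 [496.5  59.  126.1] F [-1.4 -0.5 -0.3] Ftool [ 0.7  1.3 -0.3] w 40.5 [-0.02 -0.32  2.3  -0.04  0.74  1.67]
F d,ax,pin [-1.1  0.5  0.9] f 90.0 r 40.6 pin 1.1
crank ang of grasp -1.177 rad 40.0 off 76.6
```

View pics/s22.png

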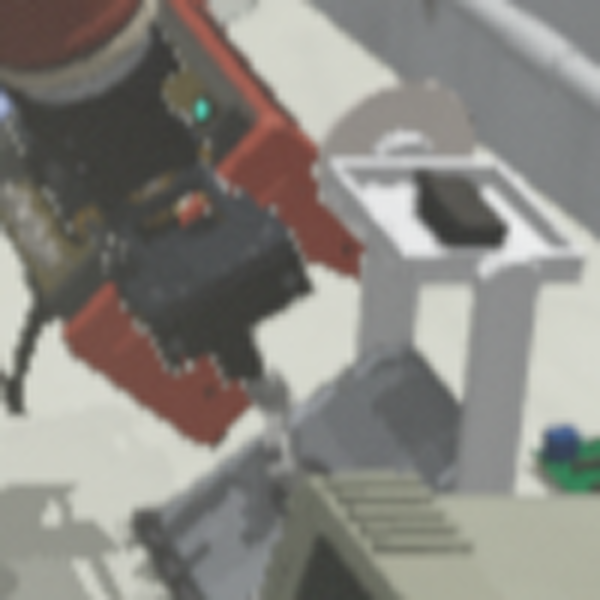

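Close on the handle.

Request:
play_rows([
  [[0,0,0],[0,0,0],-0.5],
  [[0,0,0],[0,0,0],-0.6],
  [[0,0,0],[0,0,0],-0.65],
  [[0,0,0],[0,0,0],-1],
  [[0,0,0],[0,0,0],-1],
  [[0,0,0],[0,0,0],-1],
])

```text
time_s: 18.55
tcp_pos: [498.3, 59.1, 129.3]
tcp_rot: [0.146, -0.657, 0.722, -0.158]
wrist_force: [-2.9, 2.9, 4.9]
gripper_width: 0.166
```

```bash
python3 - <<'E'
from st import *
s,R0,p0=st(t=6)
P0=crankP(-1.15,np.radians(25))[0]
a=-1.15
out=[]
for i in range(8):
    n=a+.12;out.append(((crankP(n,.436)[0]-crankP(a,.436)[0])/50).round(3).tolist());a=n
print(out)
E
```

```text
t 18.55 [498.3  59.1 129.3] F [-2.9  2.9  4.9] Ftool [-2.6  0.8 -5.8] w 14.4 [-0.02 -0.32  2.29 -0.04  0.74  1.67]
F d,ax,pin [2.5 5.8 0.8] f 92.1 r 42.3 pin -1.7
crank ang of grasp -1.108 rad 41.6 off 78.3
[[0.065, -0.051, 0.049], [0.059, -0.06, 0.045], [0.053, -0.069, 0.041], [0.045, -0.076, 0.037], [0.037, -0.083, 0.032], [0.029, -0.088, 0.026], [0.02, -0.092, 0.02], [0.011, -0.094, 0.014]]
```

Request:
play_rows([
  [[0.063,-0.053,0.046],[0,0,0],-1],
  [[0.058,-0.061,0.042],[0,0,0],-1],
  [[0.053,-0.069,0.039],[0,0,0],-1],
  [[0.045,-0.076,0.036],[0,0,0],-1],
  [[0.037,-0.083,0.031],[0,0,0],-1],
  [[0.029,-0.088,0.025],[0,0,0],-1],
])

```text
time_s: 19.15
tcp_pos: [512.8, 37.8, 141.0]
tcp_rot: [0.147, -0.657, 0.722, -0.158]
wrist_force: [-8.7, 4.3, 11.2]
gripper_width: 0.168
```

```bash
python3 - <<'E'
from st import *
s,R0,p0=st(t=6)
t=arm.capture("top");crop(t,384,125,484,225,6,"pics/t23.png")
E
```

```text
t 19.15 [512.8  37.8 141. ] F [-8.7  4.3 11.2] Ftool [ -3.6   3.5 -13.9] w 14.6 [-0.08 -0.31  2.26 -0.    0.76  1.59]
F d,ax,pin [ 2.8 14.3  2.3] f 78.9 r 43.2 pin -28.3
crank ang of grasp -0.421 rad 42.5 off 78.4
```

View pics/t23.png

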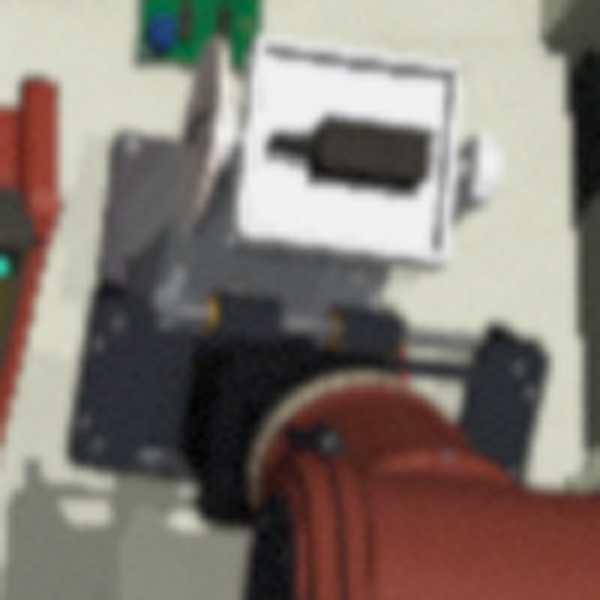

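```bash
cat > gen.py <<'E'
from st import *
import sys
def gen(a,b,n):
    out=[];v=a
    for i in range(n):
        w=a+(b-a)*(i+1)/n;out.append(((crankP(w,.436)[0]-crankP(v,.436)[0])/50).round(3).tolist());v=w
    return out
if __name__=="__main__":
    a,b,n=float(sys.argv[1]),float(sys.argv[2]),int(sys.argv[3])
    for o in gen(a,b,n):print(o)
E
python3 gen.py -0.42 0.78 8
```

```text
[0.022, -0.115, 0.023]
[0.008, -0.119, 0.013]
[-0.007, -0.12, 0.003]
[-0.022, -0.118, -0.007]
[-0.036, -0.113, -0.017]
[-0.049, -0.106, -0.027]
[-0.061, -0.097, -0.036]
[-0.072, -0.085, -0.045]
```

Request:
play_rows([
  [[0.012,-0.115,0.04],[0,0,0],-1],
  [[-0.004,-0.118,0.03],[0,0,0],-1],
  [[-0.007,-0.12,0.003],[0,0,0],-1],
  [[-0.022,-0.118,-0.007],[0,0,0],-1],
  [[-0.036,-0.113,-0.017],[0,0,0],-1],
  [[-0.049,-0.106,-0.027],[0,0,0],-1],
  [[-0.061,-0.097,-0.036],[0,0,0],-1],
  [[-0.072,-0.085,-0.045],[0,0,0],-1],
])

```text
time_s: 20.0
tcp_pos: [500.1, -6.7, 136.6]
tcp_rot: [0.146, -0.657, 0.723, -0.158]
wrist_force: [3.2, 1.1, -0.5]
gripper_width: 0.168
```

```bash
python3 - <<'E'
from st import *
from gen import gen
s,R0,p0=st(a=.78,t=6)
t=arm.capture("side");crop(t,320,165,420,285,5,"pics/s24.png")
for o in gen(.78,1.98,8):print(o)
E
```

```text
t 20.0 [500.1  -6.7 136.6] F [ 3.2  1.1 -0.5] Ftool [-1.4 -2.6  1.8] w 14.6 [-0.21 -0.35  2.3   0.07  0.77  1.42]
F d,ax,pin [ 0.6 -2.2  2.6] f 90.9 r 43.6 pin 0.7
crank ang of grasp 0.764 rad 40.7 off 79.6
[-0.081, -0.071, -0.052]
[-0.089, -0.056, -0.058]
[-0.094, -0.04, -0.063]
[-0.097, -0.022, -0.066]
[-0.098, -0.005, -0.068]
[-0.097, 0.013, -0.069]
[-0.094, 0.031, -0.068]
[-0.089, 0.048, -0.065]
```

View pics/s24.png

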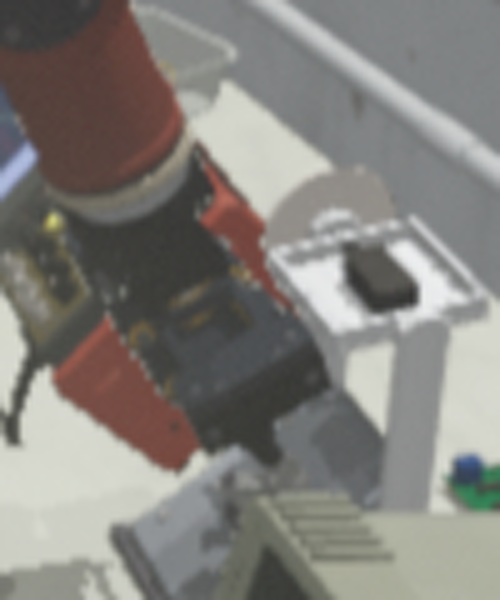

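Excellent: crank at 0.76 with low forces, block steady. Go on.

Request:
play_rows([
  [[-0.081,-0.071,-0.052],[0,0,0],-1],
  [[-0.089,-0.056,-0.058],[0,0,0],-1],
  [[-0.094,-0.04,-0.063],[0,0,0],-1],
  [[-0.097,-0.022,-0.066],[0,0,0],-1],
  [[-0.098,-0.005,-0.068],[0,0,0],-1],
  [[-0.097,0.013,-0.069],[0,0,0],-1],
  [[-0.094,0.031,-0.068],[0,0,0],-1],
  [[-0.089,0.048,-0.065],[0,0,0],-1],
])

```text
time_s: 20.85
tcp_pos: [463.5, -11.0, 111.4]
tcp_rot: [0.147, -0.657, 0.722, -0.158]
wrist_force: [7.1, 4.6, 0.4]
gripper_width: 0.167
```

```bash
python3 - <<'E'
from st import *
from gen import gen
s,R0,p0=st(a=1.98,t=6)
t=arm.capture("top");crop(t,384,125,504,235,6,"pics/t24.png")
for o in gen(1.98,3.18,8):print(o)
E
```

```text
t 20.85 [463.5 -11.  111.4] F [7.1 4.6 0.4] Ftool [-5.2 -6.2  2.4] w 14.6 [-0.24 -0.44  2.41  0.1   0.74  1.36]
F d,ax,pin [-7.  -3.5  3.1] f 88.3 r 43.7 pin 0.9
crank ang of grasp 1.957 rad 38.7 off 79.7
[-0.081, 0.064, -0.061]
[-0.072, 0.078, -0.055]
[-0.061, 0.091, -0.049]
[-0.049, 0.102, -0.041]
[-0.036, 0.11, -0.032]
[-0.022, 0.116, -0.023]
[-0.007, 0.119, -0.013]
[0.008, 0.12, -0.003]
```

View pics/t24.png

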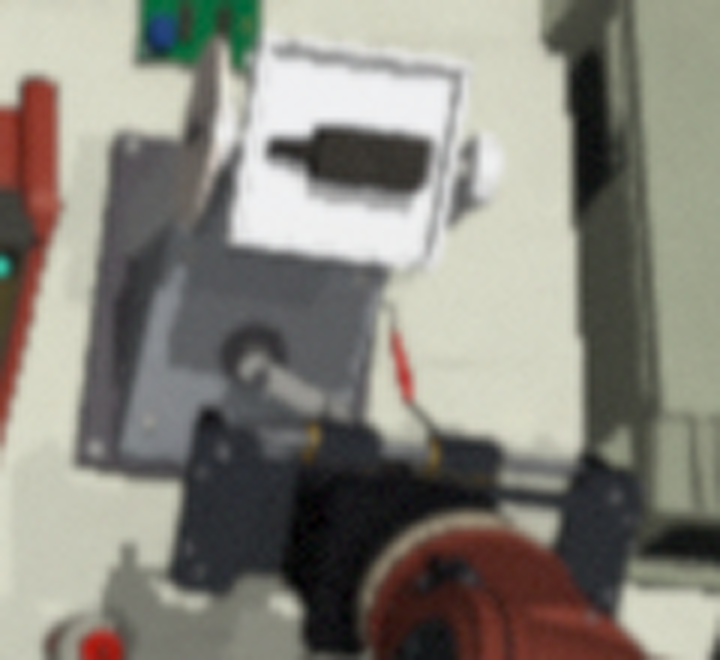

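Request:
play_rows([
  [[-0.074,0.08,-0.058],[0,0,0],-1],
  [[-0.07,0.082,-0.054],[0,0,0],-1],
  [[-0.061,0.091,-0.048],[0,0,0],-1],
  [[-0.049,0.102,-0.04],[0,0,0],-1],
  [[-0.036,0.11,-0.031],[0,0,0],-1],
  [[-0.022,0.116,-0.023],[0,0,0],-1],
  [[-0.007,0.119,-0.013],[0,0,0],-1],
  [[0.008,0.12,-0.003],[0,0,0],-1],
])

```text
time_s: 21.7
tcp_pos: [448.5, 29.2, 97.9]
tcp_rot: [0.146, -0.657, 0.722, -0.16]
wrist_force: [12.5, -4.9, -8.4]
gripper_width: 0.17
```

```bash
python3 - <<'E'
from st import *
from gen import gen
s,R0,p0=st(a=3.18,t=6)
for o in gen(3.16,4.1,7):print(o)
E
```

```text
t 21.7 [448.5  29.2  97.9] F [12.5 -4.9 -8.4] Ftool [ 3.7 -8.1 13.1] w 14.8 [-0.12 -0.46  2.45  0.02  0.71  1.53]
F d,ax,pin [ -5.9 -14.3   3.5] f 87.0 r 43.4 pin -1.3
crank ang of grasp -3.068 rad 37.8 off 79.4
[0.018, 0.106, 0.005]
[0.029, 0.102, 0.013]
[0.04, 0.097, 0.021]
[0.05, 0.09, 0.029]
[0.059, 0.082, 0.036]
[0.068, 0.072, 0.042]
[0.074, 0.061, 0.048]
```

Request:
play_rows([
  [[0.032,0.104,-0.01],[0,0,0],-1],
  [[0.038,0.102,0.004],[0,0,0],-1],
  [[0.04,0.097,0.021],[0,0,0],-1],
  [[0.05,0.09,0.029],[0,0,0],-1],
  [[0.059,0.082,0.036],[0,0,0],-1],
  [[0.068,0.072,0.042],[0,0,0],-1],
  [[0.074,0.061,0.048],[0,0,0],-1],
])

```text
time_s: 22.4
tcp_pos: [465.8, 59.0, 106.6]
tcp_rot: [0.145, -0.657, 0.722, -0.159]
wrist_force: [-2.4, -9.3, 6.4]
gripper_width: 0.172
```

```bash
python3 - <<'E'
from st import *
from gen import gen
s,R0,p0=st(a=4.1,t=6)
t=arm.capture("top");cv2.imwrite("pics/T25.png",t[:,:,::-1]);crop(t,384,105,484,235,5,"pics/t25.png")
t=arm.capture("side");cv2.imwrite("pics/S25.png",t[:,:,::-1]);crop(t,320,165,425,285,5,"pics/s25.png")
E
```

```text
t 22.4 [465.8  59.  106.6] F [-2.4 -9.3  6.4] Ftool [ 9.5 -1.3 -6.4] w 14.9 [-0.02 -0.39  2.39 -0.05  0.71  1.68]
F d,ax,pin [-9.2  6.1  3.5] f 89.8 r 42.2 pin -2.5
crank ang of grasp -2.121 rad 39.9 off 78.2
```

View pics/t25.png

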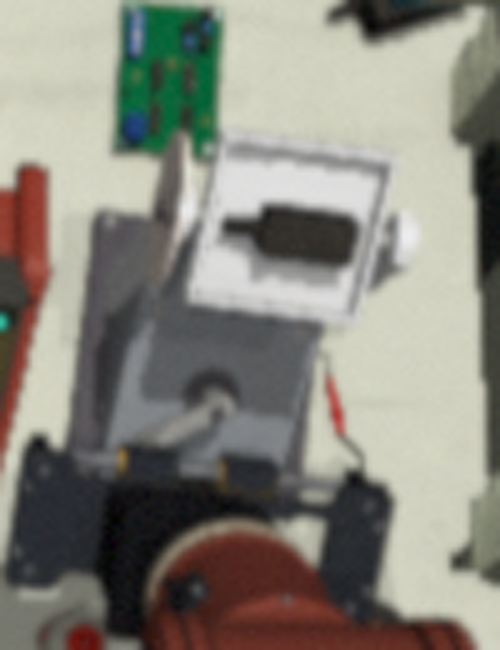

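View pics/s25.png

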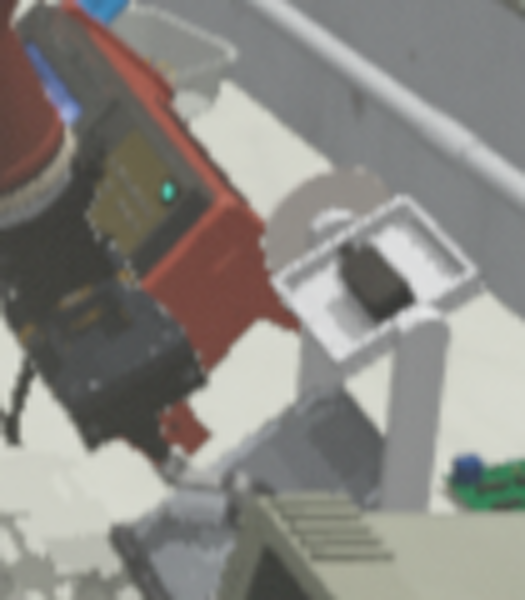

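```bash
python3 - <<'E'
from st import *
P=np.array([(498.3,59.1,129.3),(512.8,37.8,141.0),(500.1,-6.7,136.6),(463.5,-11,111.4),(448.5,29.2,97.9),(465.8,59,106.6)])
S=RW.inv().apply(P-O-crankR(.436).apply([0,0,6]))-HUB
u=S@UP;y=-S[:,1]
f=lambda v:np.hypot(u-v[0],y-v[1])-v[2]
r=least_squares(f,[0,0,40]);print("circle",r.x,r.fun.round(2));r2=least_squares(lambda v:np.hypot(u-v[0],y-v[1])-40,[0,0]);print(r2.x,r2.fun.round(2))
for c in(r.x,r2.x): print((np.arctan2(y-c[1],u-c[0])%(2*np.pi)).round(3))
# tray tilt via side image rim corners on plane stand y
def pl(n,uv,yy):
    o,d=ray(n,*uv);o=RW.inv().apply(o-O);d=RW.inv().apply(d);return o+d*(yy-o[1])/d[1]
F=lambda x,y:(320+x/5-.5,165+y/5-.5)
a=pl("side",F(340,366),-46);b=pl("side",F(484,273),-46);print(a,b,np.degrees(np.arctan2(b[2]-a[2],b[0]-a[0])),np.linalg.norm(b-a))
a=pl("side",F(273,280),46);b=pl("side",F(405,195),46);print(a,b,np.degrees(np.arctan2(b[2]-a[2],b[0]-a[0])),np.linalg.norm(b-a))
s=cv2.imread("pics/S25.png")[:,:,::-1];crop(s,365,190,425,245,12,"pics/s26.png")
t=cv2.imread("pics/T25.png")[:,:,::-1];crop(t,405,120,450,175,12,"pics/t26.png")
E
```

```text
circle [ 2.03544728 -0.91410077 40.08484676] [-0.18  0.19 -0.22  0.28 -0.3   0.23]
[ 2.03578781 -0.92940295] [-0.1   0.27 -0.13  0.38 -0.21  0.3 ]
[5.14  5.862 0.815 1.996 3.187 4.106]
[5.14  5.862 0.816 1.996 3.187 4.106]
[-41.64680578 -46.         180.75829383] [ 40.59521077 -46.         225.0973027 ] 28.330368876109954 93.43284750980563
[-40.19309432  46.         183.42325079] [ 39.6588066   46.         226.50749053] 28.349161867428617 90.7335538539312
```

View pics/s26.png

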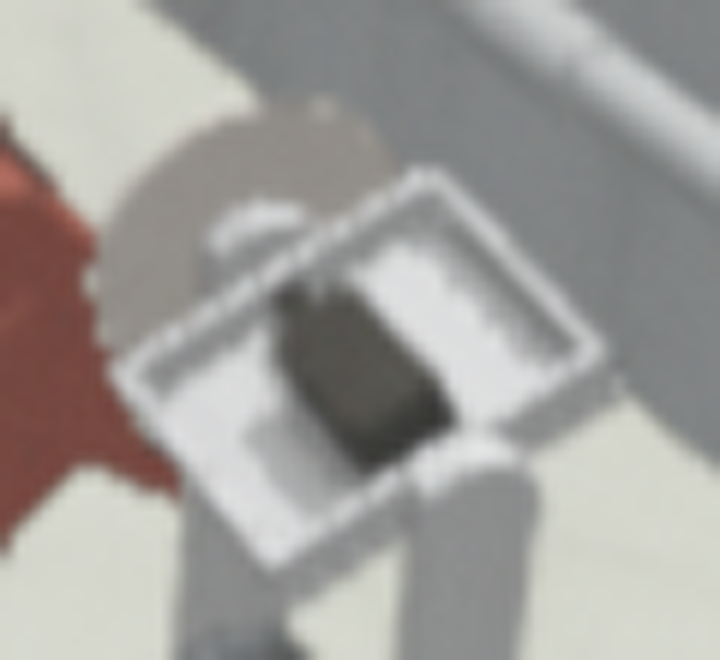

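View pics/t26.png

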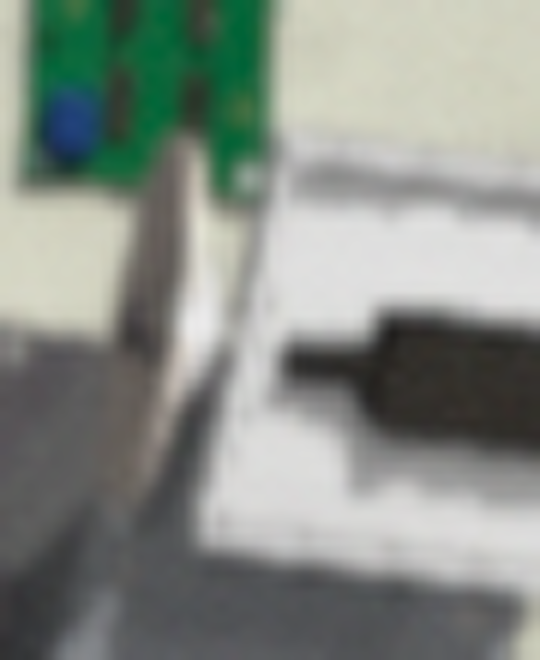

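```bash
python3 gen.py 4.106 4.19 1
```

```text
[0.05, 0.031, 0.033]
```

Request:
play_rows([
  [[0.028,0.018,0.018],[0,0,0],-1],
  [[0.028,0.018,0.018],[0,0,0],-1],
  [[0,0,0],[0,0,0],-1],
  [[0,0,0],[0,0,0],-1],
])

```text
time_s: 22.9
tcp_pos: [468.3, 60.6, 108.2]
tcp_rot: [0.145, -0.657, 0.722, -0.159]
wrist_force: [-2.6, -8.3, 6.3]
gripper_width: 0.169
```

```bash
cat >> st.py <<'E'
def ang(t=6):
    s=arm.get_state();R0=Rn.from_quat(np.array(s["tcp_rot"])[[1,2,3,0]])
    S=RW.inv().apply(np.array(s["tcp_pos"])-O-R0.apply([0,0,t]))-HUB
    u=S@UP-2.036;y=-S[1]+.92;print("t",s["time_s"],"crank",np.arctan2(y,u).round(3),(np.arctan2(y,u)%(2*np.pi)).round(3),"r",np.hypot(u,y).round(2),"tray deg",np.degrees((np.arctan2(y,u)%(2*np.pi))/8).round(2),"F",s["wrist_force"].round(1))
E
python3 - <<'E'
from st import *
ang()
s=arm.capture("side");cv2.imwrite("pics/S27.png",s[:,:,::-1]);crop(s,365,190,425,245,12,"pics/s27.png")
E
```

```text
t 22.9 crank -2.093 4.191 r 40.32 tray deg 30.01 F [-2.6 -8.3  6.3]
```

View pics/s27.png

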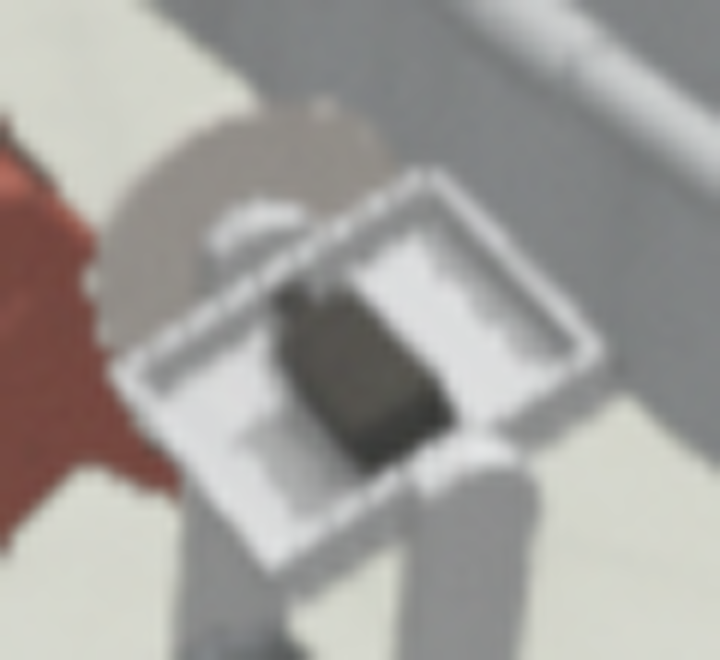

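```bash
python3 - <<'E'
from st import *
def corners(tl):
    return [W([x*np.cos(tl)-8*np.sin(tl),y,200+8*np.cos(tl)+x*np.sin(tl)]) for x,y in((-46,-46),(46,-46),(-46,46),(46,46))]
for d in(29,30,31): print(d,[((proj("side",p)-[365,190]+.5)*12).round().tolist() for p in corners(np.radians(d))])
print("obs [275,567],[607,350],[118,372],[430,170]")
for d in(-8.2,): print(d,[((proj("side",p)-[335,195]+.5)*5.4).round().tolist() for p in corners(np.radians(d))])
s=cv2.imread("pics/S20.png")[:,:,::-1];crop(s,365,195,425,250,12,"pics/s28.png")
print([((proj("side",p)-[365,195]+.5)*12).round().tolist() for p in corners(np.radians(-8.2))])
E
```

```text
29 [[267.0, 565.0], [607.0, 342.0], [101.0, 370.0], [421.0, 160.0]]
30 [[268.0, 568.0], [605.0, 340.0], [101.0, 372.0], [419.0, 158.0]]
31 [[269.0, 571.0], [603.0, 338.0], [102.0, 375.0], [417.0, 156.0]]
obs [275,567],[607,350],[118,372],[430,170]
-8.2 [[287.0, 176.0], [447.0, 172.0], [210.0, 90.0], [364.0, 88.0]]
[[277.0, 392.0], [634.0, 382.0], [108.0, 201.0], [449.0, 196.0]]
```

View pics/s28.png

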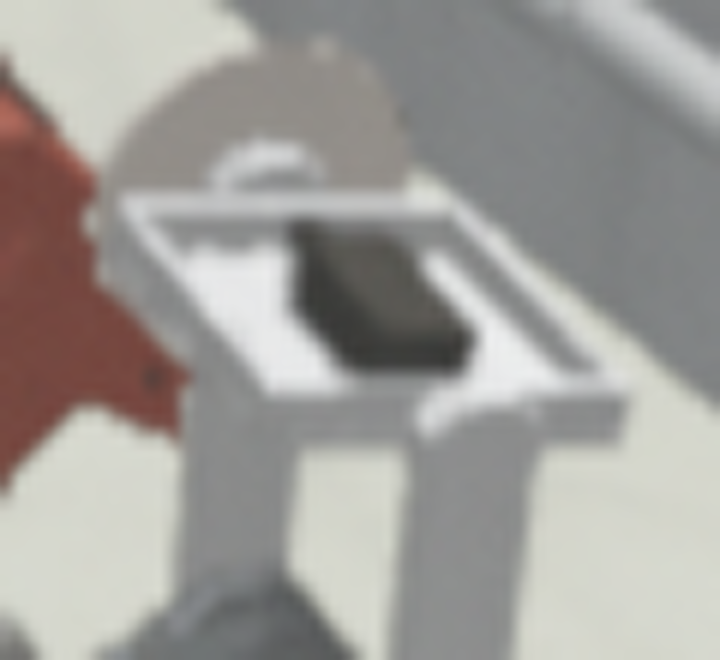

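Request:
play_rows([
  [[0,0,0],[0,0,0],-1],
  [[0,0,0],[0,0,0],-1],
  [[0,0,0],[0,0,0],-1],
  [[0,0,0],[0,0,0],-1],
  [[0,0,0],[0,0,0],-1],
  [[0,0,0],[0,0,0],-1],
  [[0,0,0],[0,0,0],-1],
  [[0,0,0],[0,0,0],-1],
])

```text
time_s: 23.75
tcp_pos: [468.3, 60.6, 108.2]
tcp_rot: [0.145, -0.657, 0.722, -0.159]
wrist_force: [-2.3, -7.0, 6.4]
gripper_width: 0.171
```

Request:
play_rows([
  [[0,0,0],[0,0,0],-1],
  [[0,0,0],[0,0,0],-1],
  [[0,0,0],[0,0,0],-1],
  [[0,0,0],[0,0,0],-1],
  [[0,0,0],[0,0,0],-1],
  [[0,0,0],[0,0,0],-1],
  [[0,0,0],[0,0,0],-1],
  [[0,0,0],[0,0,0],-1],
])

```text
time_s: 24.55
tcp_pos: [468.4, 60.6, 108.2]
tcp_rot: [0.145, -0.657, 0.722, -0.159]
wrist_force: [-2.0, -7.5, 7.2]
gripper_width: 0.166
```

```bash
python3 -c "
from st import *
ang()
from gen import gen
for o in gen(4.19,2.9,8):print(o)
print()
for o in gen(2.9,1.7,8):print(o)"
```

```text
t 24.55 crank -2.092 4.191 r 40.27 tray deg 30.02 F [-2.  -7.5  7.2]
[-0.093, -0.065, -0.061]
[-0.084, -0.082, -0.053]
[-0.073, -0.096, -0.044]
[-0.06, -0.109, -0.034]
[-0.045, -0.118, -0.023]
[-0.029, -0.125, -0.012]
[-0.012, -0.128, -0.0]
[0.005, -0.128, 0.012]

[0.02, -0.116, 0.021]
[0.034, -0.111, 0.031]
[0.047, -0.103, 0.04]
[0.06, -0.092, 0.048]
[0.071, -0.08, 0.055]
[0.08, -0.066, 0.06]
[0.088, -0.05, 0.065]
[0.093, -0.033, 0.067]
```

Request:
play_rows([
  [[-0.093,-0.065,-0.061],[0,0,0],-1],
  [[-0.084,-0.082,-0.053],[0,0,0],-1],
  [[-0.073,-0.096,-0.044],[0,0,0],-1],
  [[-0.06,-0.109,-0.034],[0,0,0],-1],
  [[-0.045,-0.118,-0.023],[0,0,0],-1],
  [[-0.029,-0.125,-0.012],[0,0,0],-1],
  [[-0.012,-0.128,0],[0,0,0],-1],
  [[0.005,-0.128,0.012],[0,0,0],-1],
])

```text
time_s: 25.35
tcp_pos: [448.6, 19.8, 97.7]
tcp_rot: [0.146, -0.657, 0.722, -0.157]
wrist_force: [-9.1, 4.0, 14.7]
gripper_width: 0.167
```

```bash
python3 -c "
from st import *
ang();st(a=2.9,t=6)"
```

```text
t 25.35 crank 2.95 2.95 r 39.72 tray deg 21.13 F [-9.1  4.  14.7]
t 25.35 [448.6  19.8  97.7] F [-9.1  4.  14.7] Ftool [ -3.2   2.5 -17.3] w 14.5 [-0.15 -0.46  2.45  0.04  0.72  1.48]
F d,ax,pin [-1.4 17.4 -2.9] f 86.6 r 42.7 pin -2.4
crank ang of grasp 2.964 rad 37.6 off 78.6
```

Request:
play_rows([
  [[0.008,-0.116,0.034],[0,0,0],-1],
  [[0.022,-0.112,0.046],[0,0,0],-1],
  [[0.045,-0.104,0.042],[0,0,0],-1],
  [[0.058,-0.093,0.048],[0,0,0],-1],
  [[0.07,-0.081,0.055],[0,0,0],-1],
  [[0.08,-0.067,0.06],[0,0,0],-1],
  [[0.088,-0.051,0.065],[0,0,0],-1],
  [[0.093,-0.034,0.067],[0,0,0],-1],
])

```text
time_s: 26.15
tcp_pos: [470.8, -13.9, 116.7]
tcp_rot: [0.144, -0.658, 0.723, -0.157]
wrist_force: [-5.4, -1.6, -0.2]
gripper_width: 0.169
```

```bash
python3 -c "
from st import *
ang();st(a=1.75,t=6)
from gen import gen
for o in gen(1.76,.55,8):print(o)"
```

```text
t 26.15 crank 1.757 1.757 r 39.69 tray deg 12.58 F [-5.4 -1.6 -0.2]
t 26.15 [470.8 -13.9 116.7] F [-5.4 -1.6 -0.2] Ftool [ 2.1  4.8 -2. ] w 14.7 [-0.25 -0.41  2.38  0.09  0.75  1.36]
F d,ax,pin [ 2.8  2.8 -3.9] f 87.9 r 43.7 pin 1.6
crank ang of grasp 1.709 rad 38.5 off 79.7
[0.097, -0.023, 0.069]
[0.099, -0.005, 0.069]
[0.099, 0.013, 0.068]
[0.097, 0.031, 0.065]
[0.092, 0.049, 0.061]
[0.086, 0.065, 0.056]
[0.077, 0.079, 0.049]
[0.067, 0.092, 0.041]
```

Request:
play_rows([
  [[0.097,-0.023,0.069],[0,0,0],-1],
  [[0.099,-0.005,0.069],[0,0,0],-1],
  [[0.099,0.013,0.068],[0,0,0],-1],
  [[0.097,0.031,0.065],[0,0,0],-1],
  [[0.092,0.049,0.061],[0,0,0],-1],
  [[0.086,0.065,0.056],[0,0,0],-1],
  [[0.077,0.079,0.049],[0,0,0],-1],
  [[0.067,0.092,0.041],[0,0,0],-1],
])

```text
time_s: 26.95
tcp_pos: [507.8, 2.0, 141.4]
tcp_rot: [0.146, -0.657, 0.723, -0.157]
wrist_force: [2.7, -1.7, -10.5]
gripper_width: 0.165
```

```bash
python3 -c "
from st import *
ang();st(a=.55,t=6)
from gen import gen
for o in gen(.57,0.02,4):print(o)"
```

```text
t 26.95 crank 0.503 0.503 r 40.8 tray deg 3.6 F [  2.7  -1.7 -10.5]
t 26.95 [507.8   2.  141.4] F [  2.7  -1.7 -10.5] Ftool [ 1.5  1.8 10.8] w 14.4 [-0.18 -0.33  2.28  0.05  0.77  1.46]
F d,ax,pin [ -2.4 -10.3  -3.1] f 92.6 r 43.7 pin 3.8
crank ang of grasp 0.46 rad 42.2 off 79.6
[0.052, 0.092, 0.03]
[0.042, 0.099, 0.022]
[0.03, 0.105, 0.014]
[0.018, 0.108, 0.006]
```

Request:
play_rows([
  [[0.055,0.094,0.01],[0,0,0],-1],
  [[0.037,0.1,0.014],[0,0,0],-1],
  [[0.024,0.105,0.01],[0,0,0],-1],
  [[0.006,0.06,0.002],[0,0,0],-1],
  [[0,0,0],[0,0,0],-1],
  [[0,0,0],[0,0,0],-1],
])

```text
time_s: 27.55
tcp_pos: [514.2, 19.9, 144.0]
tcp_rot: [0.146, -0.657, 0.722, -0.158]
wrist_force: [-1.5, 2.9, -3.6]
gripper_width: 0.17
```

```bash
python3 -c "
from st import *
ang();st(a=0,t=6)
t=arm.capture('side');cv2.imwrite('pics/S29.png',t[:,:,::-1]);crop(t,345,175,425,255,8,'pics/s29.png')"
```

```text
t 27.55 crank 0.03 0.03 r 41.07 tray deg 0.21 F [-1.5  2.9 -3.6]
t 27.55 [514.2  19.9 144. ] F [-1.5  2.9 -3.6] Ftool [-2.7  3.2  2.6] w 14.8 [-0.13 -0.32  2.26  0.03  0.77  1.52]
F d,ax,pin [-3.6 -2.   2.7] f 94.1 r 43.2 pin -0.3
crank ang of grasp 0.007 rad 43.1 off 79.1
```

View pics/s29.png

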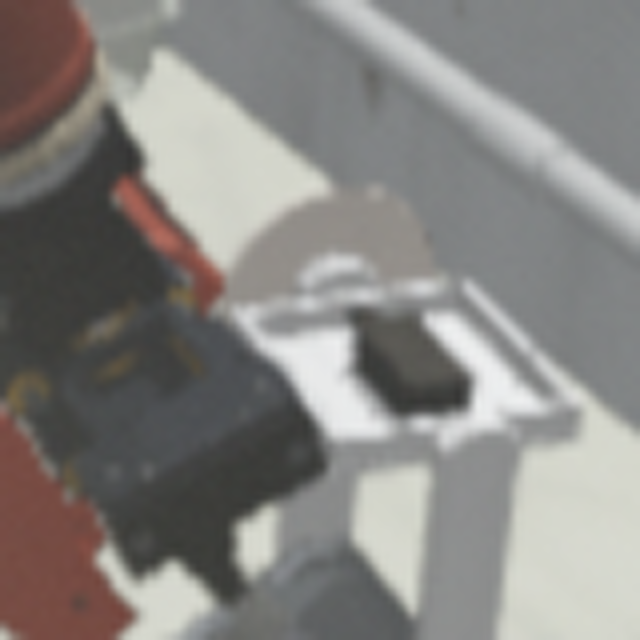

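Request:
play_rows([
  [[0.002,0.024,0],[0,0,0],-1],
  [[0,0,0],[0,0,0],-1],
  [[0,0,0],[0,0,0],-1],
])

```text
time_s: 27.9
tcp_pos: [514.3, 20.4, 143.9]
tcp_rot: [0.146, -0.657, 0.723, -0.158]
wrist_force: [-2.6, -1.6, -1.0]
gripper_width: 0.167
```

```bash
python3 -c "
from st import *
ang();st(a=0,t=6)"
```

```text
t 27.9 crank 0.018 0.018 r 40.99 tray deg 0.13 F [-2.6 -1.6 -1. ]
t 27.9 [514.3  20.4 143.9] F [-2.6 -1.6 -1. ] Ftool [ 1.8  2.7 -0.2] w 14.5 [-0.12 -0.31  2.26  0.02  0.77  1.53]
F d,ax,pin [-2.6  0.6 -1.8] f 94.0 r 43.1 pin 0.2
crank ang of grasp -0.004 rad 43.0 off 79.0
```

Request:
play_rows([
  [[0,0,0],[0,0,0],-0.4],
  [[0,0,0],[0,0,0],-0.2],
  [[0,0,0],[0,0,0],-0.1],
  [[0,0,0],[0,0,0],0],
  [[0,0,0],[0,0,0],0],
  [[0,0,0],[0,0,0],0],
])

```text
time_s: 28.5
tcp_pos: [514.3, 20.6, 144.0]
tcp_rot: [0.146, -0.657, 0.722, -0.158]
wrist_force: [-0.5, -0.1, 0.5]
gripper_width: 0.493
```

```bash
python3 -c "
from st import *
ang();s,R,p=st(a=0,t=6)
b=-R.apply([0,0,1]);print(b)
q=s['joints']
for k_ in(30,60,90,120,150):
    P=p+k_*RW.apply([-.6,0,.8]);q,e=ik(P,R,q);c=clear(P,R,0,44);print(k_,q.round(2),round(e,3),{k:v for k,v in c['body'].items() if v<60},c['fing']['tray'])"
```

```text
t 28.5 crank 0.013 0.013 r 41.0 tray deg 0.09 F [-0.5 -0.1  0.5]
t 28.5 [514.3  20.6 144. ] F [-0.5 -0.1  0.5] Ftool [ 0.1  0.2 -0.7] w 42.9 [-0.12 -0.31  2.26  0.02  0.77  1.53]
F d,ax,pin [-0.1  0.7 -0.1] f 94.0 r 43.1 pin 0.4
crank ang of grasp -0.009 rad 43.0 off 79.0
[-0.41869938  0.03648416  0.90739172]
30 [-0.13 -0.41  2.27  0.02  0.84  1.53] 0.0 {'tray': 52, 'disc': 56} 41
60 [-0.13 -0.49  2.29  0.02  0.92  1.53] 0.0 {} 54
90 [-0.13 -0.58  2.29  0.02  1.    1.53] 0.0 {} 72
120 [-0.13 -0.66  2.29  0.02  1.08  1.53] 0.0 {} 95
150 [-0.13 -0.73  2.28  0.02  1.16  1.53] 0.0 {} 121
```

Request:
play_rows([
  [[-0.12,0.01,0.18],[0,0,0],0],
  [[-0.34,0.03,0.5],[0,0,0],0],
  [[-0.45,0.04,0.65],[0,0,0],0],
  [[-0.45,0.04,0.65],[0,0,0],0],
  [[-0.3,0.02,0.75],[0,0,0],0],
  [[-0.3,-0.3,0.75],[0,0,0],0],
  [[0,-0.6,0.5],[0,0,0],0],
  [[0,-0.6,0.3],[0,0,0],0],
])

```text
time_s: 29.3
tcp_pos: [416.6, -47.8, 361.7]
tcp_rot: [0.147, -0.658, 0.721, -0.161]
wrist_force: [1.0, 0.1, -0.7]
gripper_width: 0.505
```

```bash
python3 - <<'E'
from st import *
st(a=0)
t=arm.capture("top");cv2.imwrite("pics/T30.png",t[:,:,::-1]);crop(t,384,105,484,235,5,"pics/t30.png")
t=arm.capture("side");cv2.imwrite("pics/S30.png",t[:,:,::-1]);crop(t,335,195,425,305,5.4,"pics/s30.png")
overlay(0,1.571,'o3',src={"top":"pics/T30.png","side":"pics/S30.png"})
E
```

```text
t 29.3 [416.6 -47.8 361.7] F [ 1.   0.1 -0.7] Ftool [-0.2 -0.6  1. ] w 43.9 [-0.42 -0.76  2.12  0.14  1.36  1.24]
F d,ax,pin [ 0.4 -1.1  0.2] f 101.1 r 277.6 pin -76.9
crank ang of grasp 0.689 rad 121.0 off 308.5
```

View pics/top_o3.png

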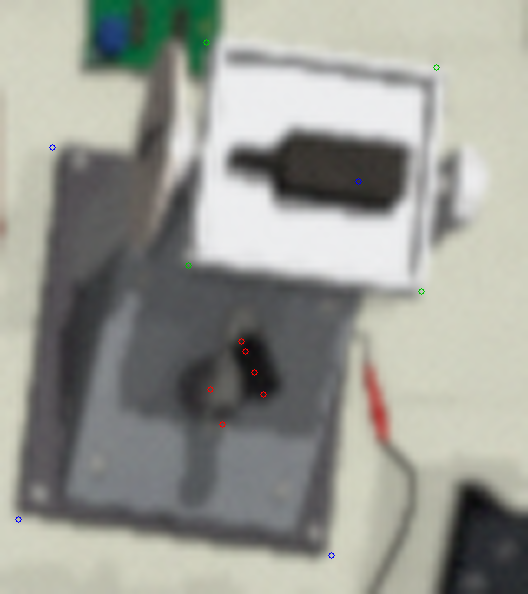

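View pics/side_o3.png

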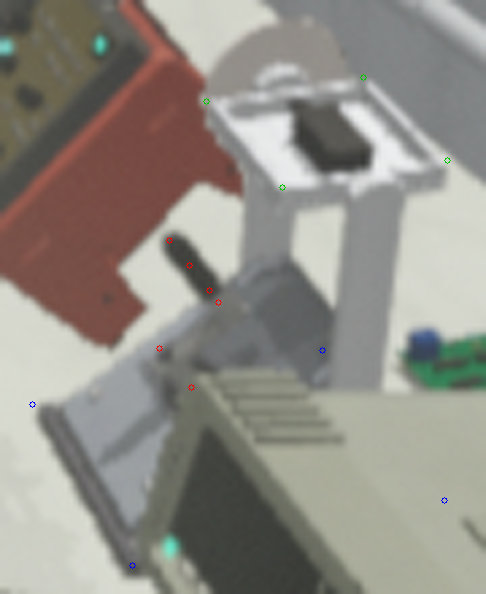

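View pics/T30.png

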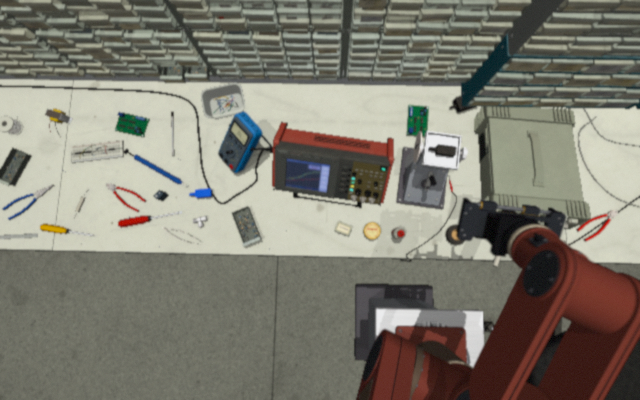

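```bash
python3 - <<'E'
from st import *
T=cv2.imread("pics/T30.png");S=cv2.imread("pics/S30.png")
x0,y0=419,170;print(T[y0:y0+20,x0:x0+20].max(2))
x0,y0=361,234;print(S[y0:y0+22,x0:x0+18].max(2))
print([proj("top",p).round(1).tolist() for p in crank(0,1.571)[:6]]);print([proj("side",p).round(1).tolist() for p in crank(0,1.571)[:6]])
E
```

```text
[[ 87  86  85  83  84  84  87  87  85  87  83  81  82  80  85  84  82  87
   86  93]
 [ 87  86  85  86  84  85  86  86  85  80  80  83  85  83  82  84  86  88
   90  94]
 [ 88  86  86  85  86  86  84  87  83  79  85  92  91  84  81  85  83  87
   91  95]
 [ 92  86  86  85  88  87  86  83  80  79  89  93  93  85  79  82  85  86
   91  93]
 [ 93  90  89  88  87  85  85  83  77  83  94  87  83  79  72  80  86  87
   94  94]
 [ 95  95  92  90  84  85  80  81  76  83  90  68  58  56  64  79  86  89
   94  95]
 [ 93  93  92  88  85  85  83  80  76  77  71  47  29  33  49  69  85  93
   92  94]
 [ 95  94  90  89  82  83  83  79  74  66  48  29  18  23  34  59  85  90
   93  93]
 [ 93  89  87  85  84  81  73  72  69  74  44  22  25  17  28  49  78  91
   91  93]
 [ 92  89  84  77  70  65  58  63  77  79  56  24  18  21  25  45  69  88
   91  92]
 [ 91  82  80  66  55  50  50  63  80  84  74  38  21  20  25  33  58  84
   92  94]
 [ 85  82  67  54  47  48  51  65  83  90  83  52  25  26  23  32  47  75
   87  93]
 [ 85  78  57  52  48  53  61  74  91  97  89  58  29  23  25  24  39  64
   87 
[... 1745 characters left out ...]
16 215 216 215 213 192 140  87  70  77  97 113 118 118]
 [177 206 215 216 216 215 216 215 214 209 170 116  92  96 116 116 118 118]
 [136 180 208 215 216 216 216 214 199 192 164 137 121 112 119 115 115 116]
 [136 183 209 215 216 217 215 199 177 168 155 143 126 116 112 113 115 112]
 [180 207 215 215 215 214 205 178 169 165 150 130 117 109 109 111 112 112]
 [207 214 215 213 205 196 184 169 163 152 132 123 111 104 106 110 112 112]
 [214 214 212 198 185 172 167 164 151 132 123 118 109 110 107 109 112 116]]
[[425.3, 183.6], [427.2, 188.8], [430.1, 176.3], [430.7, 177.7], [432.0, 180.9], [433.4, 184.3]]
[[370.0, 266.3], [363.9, 259.1], [375.0, 250.5], [373.3, 248.4], [369.6, 243.7], [365.9, 239.0]]
```

```bash
python3 - <<'E'
from st import *
# grip ends by dark mask extremes -> centroid of mask
def cen(f,x0,y0,x1,y1,th):
    g=cv2.imread(f)[y0:y1,x0:x1].max(2).astype(float);w=np.clip(th-g,0,None);yy,xx=np.mgrid[y0:y1,x0:x1];return (w*xx).sum()/w.sum(),(w*yy).sum()/w.sum()
tn=cen("pics/T30.png",429,174,437,187,50);sn=cen("pics/S30.png",364,237,376,251,110)
to=cen("pics/T0.png" if 0 else "pics/T20.png",413,180,421,193,50);so=cen("pics/S20.png",352,235,364,252,85)
print(tn,sn,to,so)
for t,s in((tn,sn),(to,so)):
    p,e=tri(t,s);S=RW.inv().apply(p-O)-HUB;print(p.round(1),e.round(2),"u",(S@UP).round(1),"rt",(-S[1]).round(1),"off",(S@AX).round(1))
    u=S@UP-2.036;y=-S[1]+.92;print(np.arctan2(y,u),np.arctan2(-S[1],S@UP))
E
```

```text
(np.float64(432.0639534883721), np.float64(180.08372093023254)) (np.float64(370.3220153340635), np.float64(244.1752464403067)) (np.float64(417.0548523206751), np.float64(186.48382559774964)) (np.float64(358.2245827010622), np.float64(242.22610015174507))
[518.   19.6 136.9] 0.68 u 41.0 rt 0.2 off 65.2
0.028661038322419608 0.004817434207588841
[501.1  58.8 124.4] 1.01 u 17.0 rt -37.2 off 66.7
-1.1785830031545608 -1.141142428800301
```

```bash
python3 -c "
from station import arm
print(arm.finish_job(),arm.get_state()['time_s'])"
```

```text
the job is handed in; nothing more can be done
the job is handed in; nothing more can be done
```

The tilt test is done and handed in at about 29 s on the robot's clock, well under the 72 s limit.

**What I did**
- I laid the black connector block in the tray.
- I unfolded the handle in two grasps until it pressed hard against its stop (about 23 N). The tray stayed put while I did this.
- I cranked the tray to 30.0° (crank 4.19 rad) and held it there for about 1.7 s.
- I cranked back to level, let go and moved the gripper clear.

**Last checks**
- **Tray and crank:** both cameras put the crank at about 0.005–0.03 rad, so the tray is level to within about 0.2°.
- **Handle:** it stands square out of its arm.
- **Block:** it lies flat in the tray.
- **Bystanders:** the fuse box, tin and bottle are where they were. The tape roll was partly hidden behind the gripper, but the visible part matched its old place.

**Disagreement:** the tray's rim in the side picture read about 1–1.5° below 30°. A similar offset showed in the same picture at the starting tilt, so I trusted the crank angle. It came from a circle fitted to the measured hand positions, accurate to about 0.3 mm. I could not read the pointer on the scale disc from either camera.

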